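Blow the clippings off the tonic bottles

TASK

The blow-off station's catch box has just been emptied: lower the grate back over its two pins until it sits flush on the rim, then stand every bottle upright on it. With all of them standing there, push the air lever over to the green side, hold it there for a good three seconds and let it spring back to the middle; then set every bottle upright, well on the marble slab. Set the bottles down gently and never tip one over, do not push the lever to the red side, leave the grate in place, and leave the canister, clipper, neck brush and clip dish where they are.

Things in the scene. Friction and masses are not known exactly. Their poses are not given: they have to be found in the camera images.
- station: Blow-off station, fixed on the table: open grey catch box 160 mm (x) by 260 mm (y), rim 45 mm above the origin, which lies on the table under the box centre. On x = 0, at y = -110 and +110 mm, two upright brass locating pins 8 mm thick, tapered tips 52.5 mm up. An air bar along y stands at x = +98 mm, top 101 mm up. In front, at x = -125, y = +20 mm, a valve block 50 mm high.
- grate: Loose steel grate: slotted plate 160 (x) by 260 (y) by 8 mm, 0.6 kg, origin under its centre. 12 mm through holes at x = 0, y = -110 and +110 mm. Mid-plate a black bar handle along x, 68 mm long, 12 mm wide, 32 to 44 mm above the origin, legs at x = -28 and +28 mm. Starts on the table; fits either way round. Flush, its origin is 45 mm above the station's, its top face 53 mm.
- slab: White marble slab fixed on the table where the clean bottles are kept: 120 mm (x) by 250 mm (y), 18 mm thick, origin at the centre of its underside.
- air_lever (a joint): Lever angle, rad: 0 upright, where its spring centres it; positive leans to the station's -y side (green mark on the valve: blow), negative to +y (red mark: dumps the air tank). Stops at +0.5 and -0.5; full air from 0.35. Takes about 5 N at the ball at 0.4 rad. Pivot axis along the station's x, 50 mm above the table, 95 mm below the ball's centre.
- lever_ball (a point): Centre of the black ball, 28 mm across, on top of the air lever; 145 mm above the table when upright, on a 10 mm steel rod.
- canister: Bystander: clear glass canister with a steel knob lid and purple guard combs in it, 98 mm across, 149 mm high; origin under its centre.
- clipper: Bystander: white hair clipper, 165 mm long (along its x), 46 mm wide, 40 mm high; origin under its middle.
- neck_brush: Bystander: steel neck brush lying down, 180 mm long (along its x), 34 mm wide, 21 mm high; origin under its middle.
- clip_dish: Bystander: small round ceramic dish of guard clips, 90 mm across, 22 mm high; origin under its centre.
- amber_bottle: A closed amber glass bottle with a paper band and black screw cap, 50 mm across, straight up to 92 mm, then a shoulder and a cap 26 mm across, 120 mm high in all, about 0.26 kg, low centre of mass; origin at the centre of its foot, z up its axis. Starts standing on the table; may be absent.
- green_bottle: A closed green glass bottle with a paper band and brass cap, 50 mm across, straight up to 92 mm, then a shoulder and a cap 26 mm across, 120 mm high in all, about 0.26 kg, low centre of mass; origin at the centre of its foot, z up its axis. Starts standing on the table; may be absent.
- white_bottle: A closed white ceramic bottle with a blue band and steel cap, 54 mm across, straight up to 90 mm, then a shoulder and a cap 36 mm across, 112 mm high in all, about 0.26 kg, low centre of mass; origin at the centre of its foot, z up its axis. Starts standing on the table; may be absent.
- blue_bottle: A closed blue plastic bottle with a paper band and white cap, 48 mm across, straight up to 94 mm, then a shoulder and a cap 28 mm across, 122 mm high in all, about 0.26 kg, low centre of mass; origin at the centre of its foot, z up its axis. Starts standing on the table; may be absent.
Things that resemble listed ones, but are neither listed nor needed, are in the scene too. Of the things shaped like the blue_bottle, the blue one is meant.

How it is judged:
By the outcome, as a careful person would: the job done as asked, in the order asked, and still so for the second after the job is handed in, with the robot touching nothing.
Of amber_bottle, green_bottle, white_bottle, blue_bottle only 2 to 3 are there at a start; the rules pass over those that are not, and their reading is None.
At some moment in a run one of amber_bottle, green_bottle, white_bottle, blue_bottle may be knocked a few centimetres aside while the robot is not near it.
It also fails if it takes over 210 s, if anything falls off the work surface, if the arm or the gripper's body presses on something with over 40 N, if the wrist force passes 120 N, or if a joint passes its speed limit or range.

ROBOT

A 7-joint arm with a two-finger parallel gripper is mounted at the origin on the work surface. World frame = base frame: x ahead of the robot, y to its left, z up, the work surface at z = 0. Lengths are in m, angles in rad, forces in N, time in s.
With the tool pointing down it reaches from about 0.425 to 0.95 m from the base axis. Payload 16.7 kg.
Tool frame: the origin (TCP) lies between the finger pads; the fingertips stand 19 mm ahead of it and the grasp point (between the pads) is the TCP; z points along the fingers, y is the direction in which the jaws open and shut (so a half turn about z gives the same grasp; the last joint's range is limited). The gripper opens to 94 mm and grips with 3 to 60 N. Pads are 16 mm wide; open, the fingers measure 119 mm over their backs; the gripper's body (75 mm by 177 mm) begins 78 mm behind the grasp point.
Start: joints at [1.022, 0.426, 0.074, 1.606, -0.034, 1.111, -0.067], TCP at [0.263, -0.622, 0.224] pointing down, gripper open.
Joint ranges: [-2.85, 2.85], [-0.5, 2.14], [-1.23, 1.37], [0.21, 2.46], [-1.02, 4.16], [0.16, 2.05], [-2.73, 2.73]. Speed limits (rad/s): [1.89, 1.89, 2.39, 2.39, 3.01, 3.01, 3.01].

INTERFACE

Orientations are given as a 3x3 rotation matrix whose columns are the frame's x, y, z axes.
In Python, from plant import status, read_camera, camera_params, order gives the robot as it stands. The module is installed in compiled form; this text tells all that it offers.
- The arm moves only by the tool drive_tool, never from a script. Its arguments are lists of equal length, an entry for each row: "fingers": the closure, from -1 (fully open) to 1 (shut); "dp": the shift along the tool's x, y, z in m, a list of three; "rotation": the turn, a rotation vector about the tool's x, y, z in degrees, a list of three. In form: {"fingers": [fingers, ...], "dp": [[dx, dy, dz], ...], "rotation": [[ax, ay, az], ...]}. A call has 1 to 10 rows; each row shifts and turns the pose as measured when the row begins, along the tool's axes as they then stand; what a row does not reach is not made up. A row lasts 1/10 s, in which the tool goes at most 50 mm and 8.59 degrees, less where a joint would pass 70% of its speed; a pose out of reach is approached as far as the arm can. A call is refused whole if a number of a shift passes 0.05 or a number of a turn 8.59, either way. A call with a gripper value outside its range is refused whole. The fingers move at their own pace and stop on an object; the grip force is fixed at half the most. Time passes only in rows, so rows that do not move let the fingers close. It gives the time, the measured TCP pose, the force and the opening at its end, in the units of the state.
- status.observe(): the state, without advancing time (a new reading comes with each control period).
- read_camera(name): name is "scene" or "top" or "wrist"; returns the picture (400x640x3 uint8, blue, green, red); there is no depth.
- camera_params(name): a dict with "vertical_fov" (degrees; the focal length in pixels is half the picture's height over the tangent of half this angle, whatever the lens; pixels are square), "cx", "cy" (the principal point, pixels), "extrinsics" (4x4, takes a point from camera to world coordinates). Camera axes: x right, y down, z forward; pixel columns grow to the right and rows downward; lengths in m; the calibration is good to about 2 mm. A picture is of the moment at which its call begins: read the wrist's pose just before it. camera_params takes no time and is no camera call; for the wrist camera it gives the pose at the moment of the call.
- order.job_done(): hands the job in, once; it reports no verdict.
The state is a dict: "time": time; "joint_positions": joint angles; "qd": joint speeds; "joint_torque": joint torques, N m; "eef_pos": TCP position; "ee_rot": TCP orientation; "force": force on the tool from outside, world axes, zero at the start; "wrist_torque": the same for the moment, N m; "gripper_width": opening from 0.0 (shut) to 1.0 (fully open).
Only numpy, scipy, OpenCV 4.12 (cv2) and the standard library are available. Lean on these libraries where they do the work, as an engineer would, in place of code of your own. Each camera call takes 0.05 s, during which the arm holds its last target.

## Working session

There is one attempt and no reset: what is moved stays moved. The work goes in short steps, Python scripts to look and compute and a tool call to move; the robot and the scene stay as the last step left them, time stands still between calls to the robot, and variables do not carry over. Pictures are saved under pics/ and viewed, and the job is handed in when it is done.

Besides the shell and the picture viewer there is one more tool, called by a JSON object that holds its "method" and its "body", one argument or row to a line. drive_tool: Moves the arm, as the interface text tells. Its arguments: {"type":"object","properties":{"fingers":{"type":"array"},"dp":{"type":"array"},"rotation":{"type":"array"}},"required":["fingers","dp","rotation"]}

```bash
mkdir -p pics; ls; python3 - <<'E'
from plant import status, read_camera, camera_params
import cv2,numpy as np
np.set_printoptions(precision=4,suppress=True)
s=status.observe();print(s)
for n in ("scene","top","wrist"):
    print(n,camera_params(n)); cv2.imwrite(f"pics/a_{n}.png",read_camera(n))
E
```

```text
pics
{'time': 0.0, 'joint_positions': array([ 1.0215,  0.4267,  0.0739,  1.6066, -0.0341,  1.1108, -0.0671]), 'qd': array([-0.0012, -0.0007,  0.0004,  0.0008,  0.0001, -0.0009,  0.    ]), 'joint_torque': array([ -0.0013, -93.582 ,   3.6667, -45.4186,  -0.0487,   0.0202,
         0.0001]), 'eef_pos': array([ 0.2625, -0.6214,  0.2238]), 'ee_rot': array([[ 0.9211,  0.3892, -0.0006],
       [ 0.3892, -0.9211,  0.0012],
       [-0.0001, -0.0013, -1.    ]]), 'force': array([-0.054 , -0.1075, -0.3195]), 'wrist_torque': array([0.0166, 0.0031, 0.0476]), 'gripper_width': 1.0003544404291818}
scene {'vertical_fov': 47.054668593853705, 'cx': 318.4213098991259, 'cy': 197.89686858686989, 'extrinsics': array([[ 0.458 ,  0.6157, -0.6412,  1.3594],
       [ 0.8889, -0.3205,  0.3272, -0.4734],
       [-0.004 , -0.7199, -0.6941,  0.9899],
       [ 0.    ,  0.    ,  0.    ,  1.    ]])}
top {'vertical_fov': 49.6460109481122, 'cx': 325.27331118841687, 'cy': 201.3021637936983, 'extrinsics': array([[-0.0156, -0.9873,  0.1581,  0.3704],
       [-0.9998,  0.0135, -0.0145, -0.0352],
       [ 0.0122, -0.1582, -0.9873,  1.13  ],
       [ 0.    ,  0.    ,  0.    ,  1.    ]])}
wrist {'vertical_fov': 63.71343266273321, 'cx': 319.26298243135653, 'cy': 203.1509300880198, 'extrinsics': array([[ 0.3888, -0.8941, -0.2223,  0.3269],
       [-0.9213, -0.3775, -0.0932, -0.5935],
       [-0.0006,  0.2411, -0.9705,  0.3844],
       [ 0.    ,  0.    ,  0.    ,  1.    ]])}
```

View pics/a_scene.png

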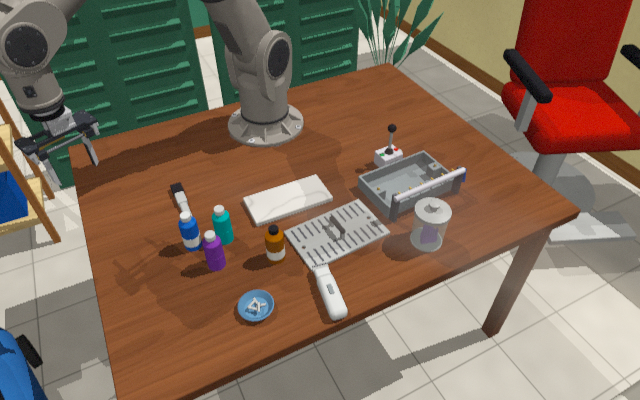

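View pics/a_top.png

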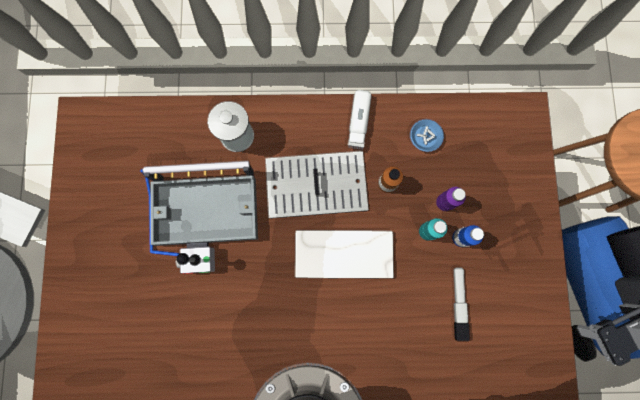

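View pics/a_wrist.png

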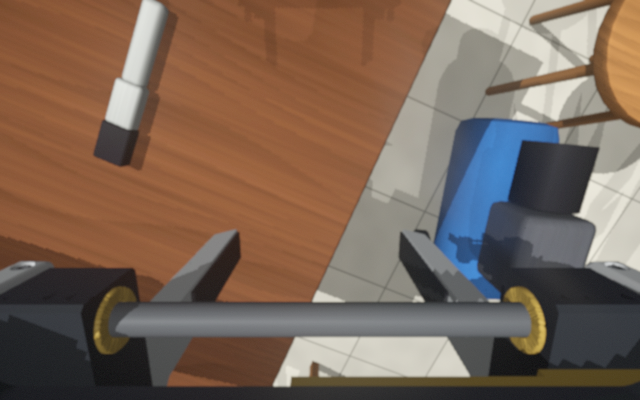

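Two bottles (amber, blue); the purple and teal ones are decoys. Zooming for measurement.

```bash
cat > h.py <<'E'
import numpy as np,cv2
from plant import status, read_camera, camera_params
np.set_printoptions(precision=4,suppress=True)
def K(p):
    f=200/np.tan(np.radians(p['vertical_fov'])/2); return f,p['cx'],p['cy']
def ray(p,uv,z):
    f,cx,cy=K(p);E=np.array(p['extrinsics']);d=E[:3,:3]@np.array([(uv[0]-cx)/f,(uv[1]-cy)/f,1]);o=E[:3,3]
    return o+d*(z-o[2])/d[2]
def proj(p,X):
    f,cx,cy=K(p);E=np.array(p['extrinsics']);c=(np.atleast_2d(X)-E[:3,3])@E[:3,:3]
    return np.c_[cx+f*c[:,0]/c[:,2],cy+f*c[:,1]/c[:,2]]
def crop(img,x0,y0,w,h,s,name):
    cv2.imwrite(name,cv2.resize(img[y0:y0+h,x0:x0+w],None,fx=s,fy=s,interpolation=cv2.INTER_CUBIC))
E
python3 - <<'E'
from h import *
t=cv2.imread('pics/a_top.png');s=cv2.imread('pics/a_scene.png')
crop(t,140,150,260,140,3,'pics/b1.png');crop(t,370,150,130,100,6,'pics/b2.png')
crop(s,170,190,150,110,5,'pics/b3.png');crop(s,280,120,190,140,4,'pics/b4.png')
E
```

```text
(no output)
```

View pics/b1.png

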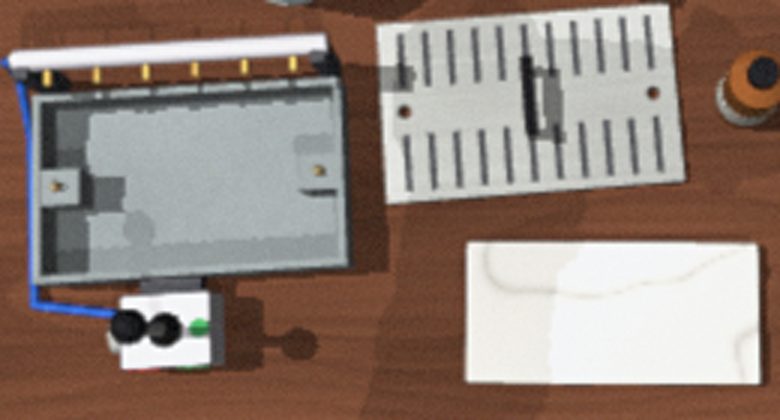

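View pics/b2.png

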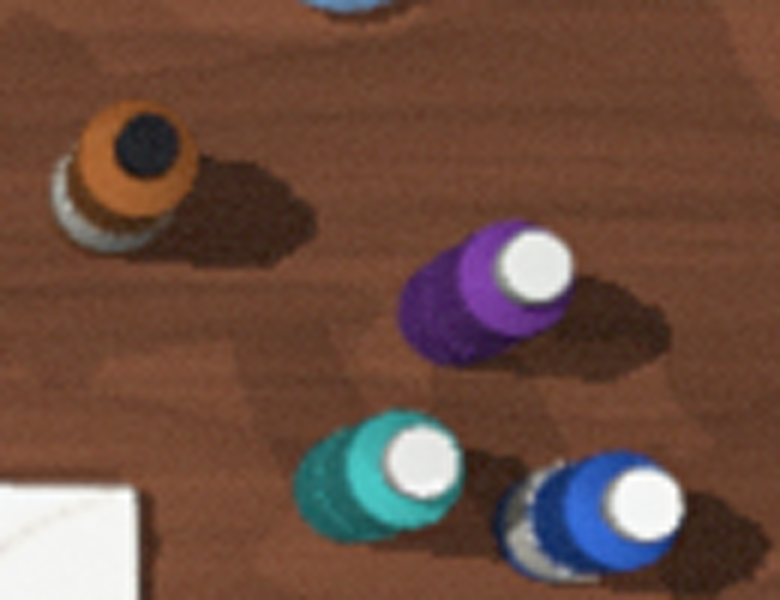

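View pics/b3.png

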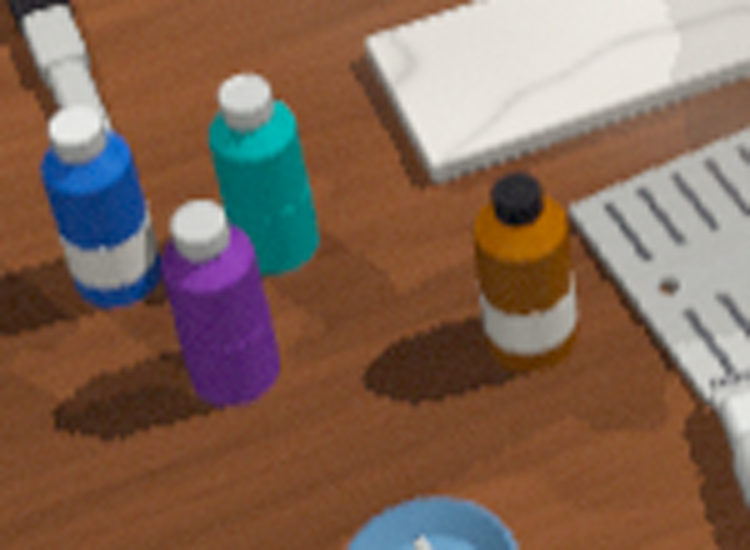

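View pics/b4.png

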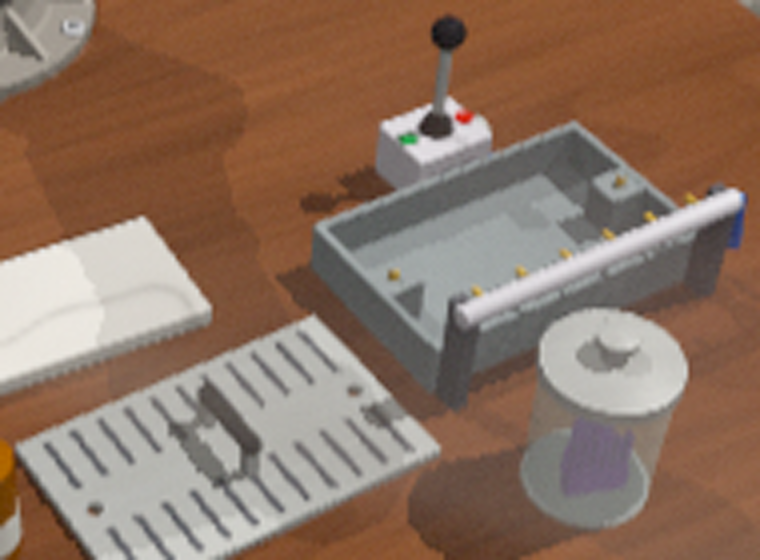

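```bash
python3 - <<'E'
from h import *
t=camera_params('top');s=camera_params('scene')
def T(c,x0,y0,k,z,p=t): return ray(p,((c[0]+.5)/k-.5+x0,(c[1]+.5)/k-.5+y0),z)
b1=lambda c,z:T(c,140,150,3,z); b2=lambda c,z:T(c,370,150,6,z)
b3=lambda c,z:T(c,170,190,5,z,s); b4=lambda c,z:T(c,280,120,4,z,s)
A=b1((58,187),.0525);B=b1((319,171),.0525);print('pins',A,B,(A+B)/2,np.linalg.norm(A-B))
A=b4((619,182),.0525);B=b4((393,275),.0525);print('pins scene',A,B,(A+B)/2,np.linalg.norm(A-B))
c=[b1(q,.045) for q in ((34,97),(344,79),(350,267),(37,285))];print('rim',np.mean(c,0),c)
A=b1((404,112),.008);B=b1((653,92),.008);print('holes',A,B,(A+B)/2,np.linalg.norm(A-B))
A=b4((355,391),.008);B=b4((94,510),.008);print('holes sc',A,B,(A+B)/2,np.linalg.norm(A-B))
c=[b1(q,.008) for q in ((376,26),(668,5),(685,180),(387,203))];print('plate',np.mean(c,0))
c=[b1(q,.018) for q in ((467,241),(758,243),(760,383),(467,382))];print('slab',np.mean(c,0),c)
print('ball',b1((127,327),.145),b4((449,33),.145))
print('amber',b2((148,146),.120),b3((517,186),.120))
print('blue',b2((645,505),.122),b3((75,120),.122))
print('purple',b2((537,266),.122),'teal',b2((424,461),.122))
E
```

```text
pins [0.5214 0.3654 0.0525] [0.5319 0.1484 0.0525] [0.5267 0.2569 0.0525] 0.21727663906671196
pins scene [0.5301 0.3631 0.0525] [0.5392 0.1457 0.0525] [0.5347 0.2544 0.0525] 0.21759432161063055
rim [0.5261 0.2565 0.045 ] [array([0.5999, 0.392 , 0.045 ]), array([0.6121, 0.1295, 0.045 ]), array([0.4517, 0.1228, 0.045 ]), array([0.4406, 0.3819, 0.045 ])]
holes [0.59   0.0821 0.008 ] [ 0.6051 -0.1376  0.008 ] [ 0.5976 -0.0277  0.008 ] 0.22019817626613233
holes sc [0.5939 0.0822 0.008 ] [ 0.6075 -0.1382  0.008 ] [ 0.6007 -0.028   0.008 ] 0.2208263940622383
plate [ 0.5971 -0.0282  0.008 ]
slab [ 0.4125 -0.0975  0.018 ] [array([0.4746, 0.0267, 0.018 ]), array([ 0.4693, -0.2235,  0.018 ]), array([ 0.3506, -0.2204,  0.018 ]), array([0.3554, 0.0273, 0.018 ])]
ball [0.4017 0.2748 0.145 ] [0.4036 0.275  0.145 ]
amber [ 0.5962 -0.2163  0.12  ] [ 0.5969 -0.2154  0.12  ]
blue [ 0.4499 -0.4045  0.122 ] [ 0.4479 -0.4041  0.122 ]
purple [ 0.5452 -0.3683  0.122 ] teal [ 0.4684 -0.3189  0.122 ]
```

```bash
cat >> h.py <<'E'
def plan(pos,yaw,step=.045):
    """rows to pos (TCP) and tool yaw (deg, of tool x in world), tool pointing down"""
    s=status.observe();p=np.array(s['eef_pos']);R=np.array(s['ee_rot'])
    from scipy.spatial.transform import Rotation as Ro
    y=np.radians(yaw);Rt=np.array([[np.cos(y),np.sin(y),0],[np.sin(y),-np.cos(y),0],[0,0,-1]])
    rv=Ro.from_matrix(R.T@Rt).as_rotvec();d=np.array(pos)-p
    n=max(1,int(np.ceil(max(np.linalg.norm(d)/step,np.degrees(np.linalg.norm(rv))/8.))))
    print('t',round(s['time'],2),'at',p,'yaw',np.degrees(np.arctan2(R[1,0],R[0,0])),'dist',np.linalg.norm(d),'rows',n)
    dp=[];ro=[]
    for i in range(n):
        Ri=R@Ro.from_rotvec(rv*i/n).as_matrix()
        dp.append([float(round(v,4)) for v in Ri.T@d/n]);ro.append([float(round(v,2)) for v in np.degrees(rv/n)])
    print('dp',dp);print('rot',ro)
E
python3 -c "
from h import *
plan((.59,-.028,.225),3.7)"
```

```text
t 0.15 at [ 0.2626 -0.6215  0.2239] yaw 22.90391720256345 dist 0.6778204318462756 rows 16
dp [[0.0333, -0.0262, -0.0], [0.0327, -0.0269, -0.0], [0.0322, -0.0276, -0.0], [0.0316, -0.0282, -0.0], [0.031, -0.0289, -0.0001], [0.0304, -0.0295, -0.0001], [0.0297, -0.0302, -0.0001], [0.0291, -0.0308, -0.0001], [0.0285, -0.0314, -0.0001], [0.0278, -0.032, -0.0001], [0.0271, -0.0326, -0.0001], [0.0264, -0.0331, -0.0001], [0.0257, -0.0337, -0.0001], [0.025, -0.0342, -0.0001], [0.0243, -0.0347, -0.0001], [0.0236, -0.0352, -0.0001]]
rot [[-0.0, 0.0, 1.2], [-0.0, 0.0, 1.2], [-0.0, 0.0, 1.2], [-0.0, 0.0, 1.2], [-0.0, 0.0, 1.2], [-0.0, 0.0, 1.2], [-0.0, 0.0, 1.2], [-0.0, 0.0, 1.2], [-0.0, 0.0, 1.2], [-0.0, 0.0, 1.2], [-0.0, 0.0, 1.2], [-0.0, 0.0, 1.2], [-0.0, 0.0, 1.2], [-0.0, 0.0, 1.2], [-0.0, 0.0, 1.2], [-0.0, 0.0, 1.2]]
```

{"method": "drive_tool", "body": {
  "fingers": [-1, -1, -1, -1, -1, -1, -1, -1, -1, -1],
  "dp": [
    [0.033, -0.026, 0],
    [0.033, -0.027, 0],
    [0.032, -0.028, 0],
    [0.032, -0.028, 0],
    [0.031, -0.029, 0],
    [0.03, -0.03, 0],
    [0.03, -0.03, 0],
    [0.029, -0.031, 0],
    [0.029, -0.031, 0],
    [0.028, -0.032, 0]
  ],
  "rotation": [
    [0, 0, 1.2],
    [0, 0, 1.2],
    [0, 0, 1.2],
    [0, 0, 1.2],
    [0, 0, 1.2],
    [0, 0, 1.2],
    [0, 0, 1.2],
    [0, 0, 1.2],
    [0, 0, 1.2],
    [0, 0, 1.2]
  ]
}}

```text
time: 1.15
eef_pos: [0.4716, -0.2419, 0.2214]
ee_rot: [[0.985, 0.171, -0.004], [0.171, -0.985, 0.001], [-0.004, -0.001, -1.0]]
force: [0.9, -0.9, 0.6]
gripper_width: 1.001
```

{"method": "drive_tool", "body": {
  "fingers": [-1, -1, -1, -1, -1, -1],
  "dp": [
    [0.027, -0.033, 0],
    [0.026, -0.033, 0],
    [0.026, -0.034, 0],
    [0.025, -0.034, 0],
    [0.024, -0.035, 0],
    [0.024, -0.035, 0]
  ],
  "rotation": [
    [0, 0, 1.2],
    [0, 0, 1.2],
    [0, 0, 1.2],
    [0, 0, 1.2],
    [0, 0, 1.2],
    [0, 0, 1.2]
  ]
}}

```text
time: 1.75
eef_pos: [0.6018, -0.0114, 0.221]
ee_rot: [[0.999, 0.04, -0.004], [0.04, -0.999, 0.0], [-0.004, -0.0, -1.0]]
force: [0.8, -0.1, 0.3]
gripper_width: 1.001
```

```bash
python3 - <<'E'
from h import *
plan((.555,.257,.25),3)
cv2.imwrite('pics/c1.png',read_camera('wrist'))
p=camera_params('wrist');print(p['extrinsics'])
# predicted features
g=np.radians(3.7);c=np.array([.599,-.028])
R=np.array([[np.cos(g),-np.sin(g)],[np.sin(g),np.cos(g)]])
for q,z in (((0,.11),.008),((0,-.11),.008),((-.034,0),.044),((.034,0),.044)): print(proj(p,np.r_[c+R@q,z]))
E
```

```text
t 1.75 at [ 0.6018 -0.0114  0.221 ] yaw 2.304475381601072 dist 0.2740028593867504 rows 7
dp [[-0.0052, -0.0386, -0.0041], [-0.0051, -0.0386, -0.0041], [-0.005, -0.0386, -0.0041], [-0.0049, -0.0386, -0.0041], [-0.0049, -0.0386, -0.0041], [-0.0048, -0.0386, -0.0041], [-0.0047, -0.0386, -0.0041]]
rot [[-0.0, 0.03, -0.1], [-0.0, 0.03, -0.1], [-0.0, 0.03, -0.1], [-0.0, 0.03, -0.1], [-0.0, 0.03, -0.1], [-0.0, 0.03, -0.1], [-0.0, 0.03, -0.1]]
[[ 0.0448 -0.9689 -0.2433  0.6746]
 [-0.999  -0.0442 -0.0079 -0.0001]
 [-0.0031  0.2434 -0.9699  0.3813]
 [ 0.      0.      0.      1.    ]]
[[248.1303 191.0131]]
[[434.2179 187.5255]]
[[343.1073 226.174 ]]
[[342.9949 164.4065]]
```

View pics/c1.png

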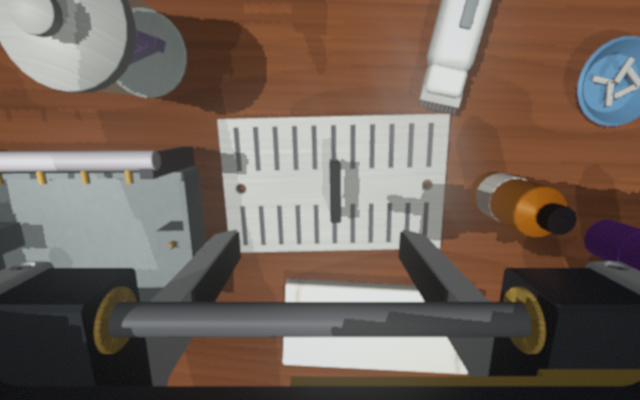

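```bash
python3 - <<'E'
from h import *
s=status.observe();p=camera_params('wrist');im=read_camera('wrist');cv2.imwrite('pics/c2.png',im)
print(s['time'],s['eef_pos'],abs(s['qd']).max())
g=np.radians(3.7);c=np.array([.599,-.028])
R=np.array([[np.cos(g),-np.sin(g)],[np.sin(g),np.cos(g)]])
for q,z in (((0,.11),.008),((0,-.11),.008),((-.034,0),.044),((.034,0),.044)): print(proj(p,np.r_[c+R@q,z]))
crop(im,210,100,250,160,3,'pics/c3.png')
E
```

```text
1.8 [ 0.6044 -0.0037  0.2209] 0.16066285011363596
[[248.1303 191.0131]]
[[434.2179 187.5255]]
[[343.1073 226.174 ]]
[[342.9949 164.4065]]
```

View pics/c3.png

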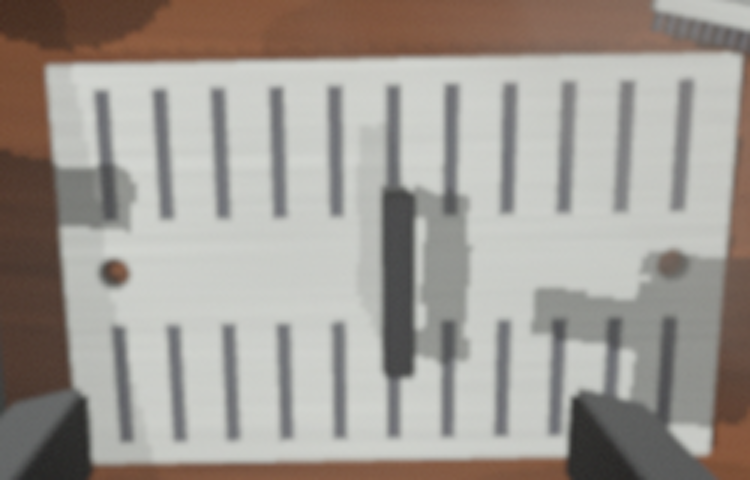

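```bash
python3 - <<'E'
from h import *
p=camera_params('wrist')
A=ray(p,(248,190),.008);B=ray(p,(433.7,187.7),.008);print(A,B,(A+B)/2,np.degrees(np.arctan2(-(A-B)[0],(A-B)[1])))
print(ray(p,(342.8,226),.044),ray(p,(342.8,162.8),.044))
plan((.5985,-.028,.12),3.5)
E
```

```text
[0.5914 0.0788 0.008 ] [ 0.6046 -0.1402  0.008 ] [ 0.598  -0.0307  0.008 ] 3.4424560384213096
[ 0.5638 -0.0329  0.044 ] [ 0.6331 -0.0284  0.044 ]
t 1.85 at [ 0.603  -0.0066  0.2206] yaw 2.7176014041953223 dist 0.10298692697911929 rows 3
dp [[-0.0017, 0.0072, 0.0335], [-0.0018, 0.0071, 0.0335], [-0.0019, 0.0071, 0.0335]]
rot [[-0.06, 0.07, -0.26], [-0.06, 0.07, -0.26], [-0.06, 0.07, -0.26]]
```

{"method": "drive_tool", "body": {
  "fingers": [-1, -1, -1, -1, -1],
  "dp": [
    [-0.002, 0.0075, 0.033],
    [-0.002, 0.0075, 0.033],
    [-0.002, 0.0075, 0.03],
    [0, 0, 0],
    [0, 0, 0]
  ],
  "rotation": [
    [-0.06, 0.07, -0.26],
    [-0.06, 0.07, -0.26],
    [-0.06, 0.07, -0.26],
    [0, 0, 0],
    [0, 0, 0]
  ]
}}

```text
time: 2.35
eef_pos: [0.5987, -0.0278, 0.1224]
ee_rot: [[0.998, 0.065, 0.001], [0.065, -0.998, 0.0], [0.001, -0.0, -1.0]]
force: [1.5, 0.0, 0.2]
gripper_width: 1.0
```

```bash
python3 - <<'E'
from h import *
plan((.598,-.029,.038),3.5)
p=camera_params('wrist')
im=read_camera('wrist');cv2.imwrite('pics/d1.png',im)
for q in ((.5638,-.031,.044),(.633,-.027,.044)):print(proj(p,q))
E
```

```text
t 2.35 at [ 0.5987 -0.0278  0.1224] yaw 3.723015486920677 dist 0.0843954447800759 rows 2
dp [[-0.0004, 0.0006, 0.0422], [-0.0004, 0.0006, 0.0422]]
rot [[-0.01, -0.03, 0.11], [-0.01, -0.03, 0.11]]
[[321.5863 258.557 ]]
[[322.3861 172.35  ]]
```

View pics/d1.png

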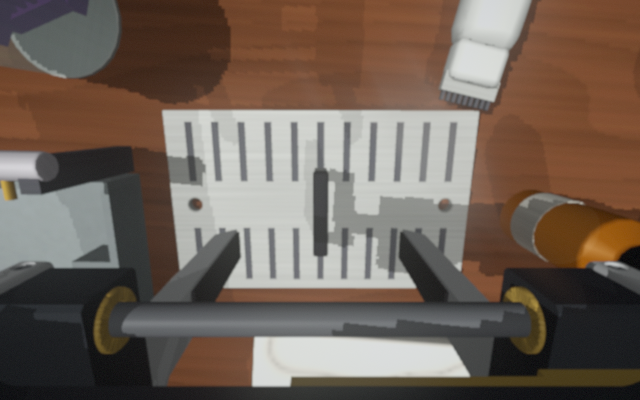

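{"method": "drive_tool", "body": {
  "fingers": [-1, -1, -1, -1, 1, 1, 1, 1, 1, 1],
  "dp": [
    [0, 0.001, 0.035],
    [0, 0, 0.03],
    [0, 0, 0.016],
    [0, 0, 0.003],
    [0, 0, 0],
    [0, 0, 0],
    [0, 0, 0],
    [0, 0, 0],
    [0, 0, 0],
    [0, 0, 0]
  ],
  "rotation": [
    [0, 0, 0.2],
    [0, 0, 0],
    [0, 0, 0],
    [0, 0, 0],
    [0, 0, 0],
    [0, 0, 0],
    [0, 0, 0],
    [0, 0, 0],
    [0, 0, 0],
    [0, 0, 0]
  ]
}}

```text
time: 3.4
eef_pos: [0.6079, -0.0275, 0.0502]
ee_rot: [[0.998, 0.061, 0.02], [0.061, -0.998, 0.0], [0.02, 0.001, -1.0]]
force: [-0.4, 0.1, 1.4]
gripper_width: 0.529
```

```bash
python3 - <<'E'
from h import *
s=status.observe();print(s['eef_pos'],s['force'],s['gripper_width'])
plan((.598,-.029,.15),3.5,.03)
E
```

```text
[ 0.6079 -0.0275  0.0502] [-0.4236  0.1177  1.3869] 0.528965489621718
t 3.4 at [ 0.6079 -0.0275  0.0502] yaw 3.485528940534626 dist 0.10026977596002795 rows 4
dp [[-0.002, 0.0002, -0.025], [-0.0021, 0.0002, -0.025], [-0.0023, 0.0002, -0.025], [-0.0024, 0.0002, -0.025]]
rot [[0.01, -0.29, -0.0], [0.01, -0.29, -0.0], [0.01, -0.29, -0.0], [0.01, -0.29, -0.0]]
```

The pose drifted (x +10 mm, z +12 mm, slight tilt); correcting before the fingers close on it.

{"method": "drive_tool", "body": {
  "fingers": [-0.5, -0.5, -0.5, -0.5],
  "dp": [
    [-0.01, 0.001, 0.012],
    [0, 0, 0],
    [0, 0, 0],
    [0, 0, 0]
  ],
  "rotation": [
    [0, -1.15, 0],
    [0, 0, 0],
    [0, 0, 0],
    [0, 0, 0]
  ]
}}

```text
time: 3.8
eef_pos: [0.5968, -0.0294, 0.0365]
ee_rot: [[0.998, 0.061, -0.003], [0.061, -0.998, -0.001], [-0.003, 0.001, -1.0]]
force: [0.4, -0.1, -0.3]
gripper_width: 0.749
```

```bash
python3 - <<'E'
from h import *
s=status.observe();print(s['eef_pos'],s['force'],s['gripper_width'],s['ee_rot'])
plan((.598,-.029,.038),3.5,.03)
E
```

```text
[ 0.5968 -0.0294  0.0365] [ 0.4471 -0.1202 -0.2864] 0.749136234720112 [[ 0.9982  0.0606 -0.003 ]
 [ 0.0606 -0.9982 -0.0009]
 [-0.003   0.0008 -1.    ]]
t 3.8 at [ 0.5968 -0.0294  0.0365] yaw 3.474574189492623 dist 0.0019929302678002836 rows 1
dp [[0.0012, -0.0003, -0.0015]]
rot [[0.04, 0.17, -0.03]]
```

{"method": "drive_tool", "body": {
  "fingers": [1, 1, 1, 1, 1, 1, 1, 1, 1, 1],
  "dp": [
    [0.001, 0, -0.001],
    [0, 0, 0],
    [0, 0, 0],
    [0, 0, 0],
    [0, 0, 0],
    [0, 0, 0],
    [0, 0, 0],
    [0, 0, 0],
    [0, 0, 0],
    [0, 0, 0]
  ],
  "rotation": [
    [0, 0.17, 0],
    [0, 0, 0],
    [0, 0, 0],
    [0, 0, 0],
    [0, 0, 0],
    [0, 0, 0],
    [0, 0, 0],
    [0, 0, 0],
    [0, 0, 0],
    [0, 0, 0]
  ]
}}

```text
time: 4.8
eef_pos: [0.5983, -0.0291, 0.0379]
ee_rot: [[0.998, 0.061, 0.001], [0.061, -0.998, -0.001], [0.001, 0.001, -1.0]]
force: [-0.9, 0.2, -0.6]
gripper_width: 0.123
```

```bash
python3 - <<'E'
from h import *
s=status.observe();print(s['eef_pos'],s['force'],s['gripper_width'])
plan((.598,-.029,.15),3.5,.03)
E
```

```text
[ 0.5983 -0.0291  0.0379] [-0.9163  0.1948 -0.5952] 0.12278895615756522
t 4.8 at [ 0.5983 -0.0291  0.0379] yaw 3.4883534445012603 dist 0.11206916198698899 rows 4
dp [[-0.0001, -0.0, -0.028], [-0.0001, -0.0, -0.028], [-0.0001, -0.0, -0.028], [-0.0001, -0.0, -0.028]]
rot [[0.01, -0.02, -0.0], [0.01, -0.02, -0.0], [0.01, -0.02, -0.0], [0.01, -0.02, -0.0]]
```

Width 0.123×94 = 11.5 mm: gripped on the handle, stationary. Lift.

{"method": "drive_tool", "body": {
  "fingers": [1, 1, 1, 1, 1, 1, 1, 1, 1],
  "dp": [
    [0, 0, 0],
    [0, 0, 0],
    [0, 0, -0.02],
    [0, 0, -0.025],
    [0, 0, -0.025],
    [0, 0, -0.025],
    [0, 0, -0.015],
    [0, 0, 0],
    [0, 0, 0]
  ],
  "rotation": [
    [0, 0, 0],
    [0, 0, 0],
    [0, 0, 0],
    [0, 0, 0],
    [0, 0, 0],
    [0, 0, 0],
    [0, 0, 0],
    [0, 0, 0],
    [0, 0, 0]
  ]
}}

```text
time: 5.7
eef_pos: [0.5942, -0.0293, 0.1472]
ee_rot: [[0.998, 0.061, -0.008], [0.061, -0.998, -0.001], [-0.009, 0.0, -1.0]]
force: [0.2, -0.8, -6.6]
gripper_width: 0.125
```

```bash
python3 - <<'E'
from h import *
s=status.observe();print(s['eef_pos'],s['force'],s['gripper_width'],s['ee_rot'])
p=camera_params('wrist')
im=read_camera('wrist');cv2.imwrite('pics/e1.png',im)
print(p)
t=read_camera('top');cv2.imwrite('pics/e2.png',t)
crop(t,140,130,260,170,3,'pics/e2.png')
E
```

```text
[ 0.5942 -0.0293  0.1472] [ 0.2158 -0.8015 -6.5841] 0.12515040946776412 [[ 0.9981  0.0609 -0.0085]
 [ 0.0609 -0.9981 -0.0007]
 [-0.0085  0.0002 -1.    ]]
{'vertical_fov': 63.71343266273321, 'cx': 319.26298243135653, 'cy': 203.1509300880198, 'extrinsics': array([[ 0.0604, -0.9667, -0.2486,  0.6651],
       [-0.9982, -0.0583, -0.0159, -0.024 ],
       [ 0.0009,  0.2491, -0.9685,  0.3072],
       [ 0.    ,  0.    ,  0.    ,  1.    ]])}
```

View pics/e1.png

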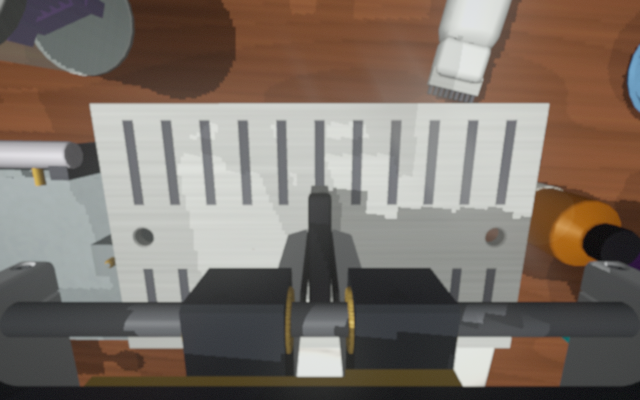

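View pics/e2.png

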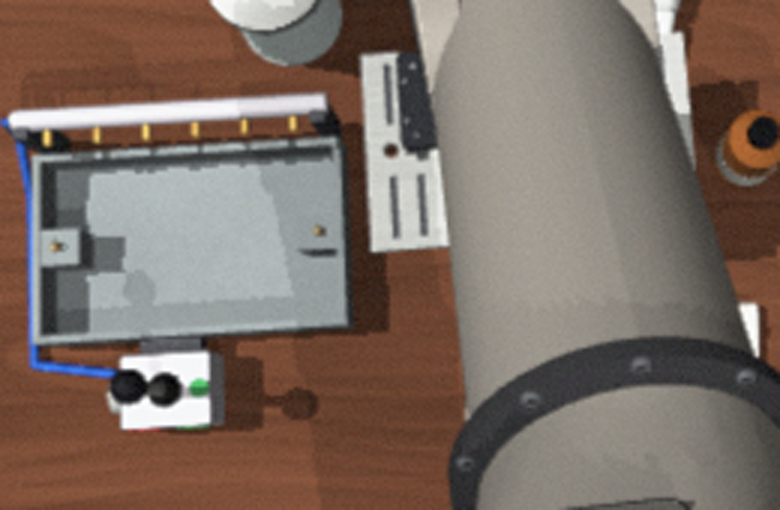

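```bash
python3 - <<'E'
from h import *
from scipy.spatial.transform import Rotation as Ro
E=np.array([[ 0.0604,-0.9667,-0.2486,0.6651],[-0.9982,-0.0583,-0.0159,-0.024],[0.0009,0.2491,-0.9685,0.3072]])
p=dict(camera_params('wrist'));print(np.array(p['extrinsics'])[:3,3])
s=status.observe();R=s['ee_rot'];e=s['eef_pos'];print(e)
f,cx,cy=K(p);E=np.array(p['extrinsics'])
for uv in ((143.5,236.5),(495,236.5)):
    d=R.T@E[:3,:3]@np.array([(uv[0]-cx)/f,(uv[1]-cy)/f,1]);o=R.T@(E[:3,3]-e)
    print('tool',o+d*(.0299-o[2])/d[2])
print('pin',ray(p,(111,262),.0525))
plan((.527,.257,.165),2.7,.03)
E
```

```text
[ 0.6651 -0.0239  0.3067]
[ 0.5941 -0.0293  0.1468]
tool [ 0.0011 -0.1109  0.0299]
tool [0.001  0.1091 0.0299]
pin [0.537  0.1466 0.0525]
t 5.8 at [ 0.5941 -0.0293  0.1468] yaw 3.4900635159051063 dist 0.29463008434633126 rows 10
dp [[-0.005, -0.029, -0.0018], [-0.005, -0.029, -0.0018], [-0.005, -0.029, -0.0018], [-0.0051, -0.029, -0.0018], [-0.0051, -0.029, -0.0018], [-0.0052, -0.029, -0.0018], [-0.0052, -0.0289, -0.0018], [-0.0052, -0.0289, -0.0018], [-0.0053, -0.0289, -0.0018], [-0.0053, -0.0289, -0.0018]]
rot [[0.0, 0.05, 0.08], [0.0, 0.05, 0.08], [0.0, 0.05, 0.08], [0.0, 0.05, 0.08], [0.0, 0.05, 0.08], [0.0, 0.05, 0.08], [0.0, 0.05, 0.08], [0.0, 0.05, 0.08], [0.0, 0.05, 0.08], [0.0, 0.05, 0.08]]
```

{"method": "drive_tool", "body": {
  "fingers": [1, 1, 1, 1, 1, 1, 1, 1, 1, 1],
  "dp": [
    [-0.005, -0.01, -0.005],
    [-0.005, -0.025, -0.005],
    [-0.005, -0.03, -0.003],
    [-0.005, -0.03, -0.002],
    [-0.005, -0.03, -0.002],
    [-0.005, -0.03, 0],
    [-0.005, -0.03, 0],
    [-0.005, -0.03, 0],
    [-0.005, -0.025, 0],
    [-0.005, -0.015, 0]
  ],
  "rotation": [
    [0, 0, 0.1],
    [0, 0.1, 0.1],
    [0, 0.1, 0.1],
    [0, 0.1, 0.1],
    [0, 0.1, 0.1],
    [0, 0.1, 0.1],
    [0, 0, 0.1],
    [0, 0, 0.1],
    [0, 0, 0.1],
    [0, 0, 0.1]
  ]
}}

```text
time: 6.8
eef_pos: [0.5205, 0.2347, 0.159]
ee_rot: [[0.999, 0.04, -0.012], [0.04, -0.999, -0.002], [-0.012, 0.001, -1.0]]
force: [0.9, -0.0, -6.6]
gripper_width: 0.123
```

{"method": "drive_tool", "body": {
  "fingers": [1, 1],
  "dp": [
    [0, 0, 0],
    [0, 0, 0]
  ],
  "rotation": [
    [0, 0, 0],
    [0, 0, 0]
  ]
}}

```text
time: 7.0
eef_pos: [0.5176, 0.2383, 0.1581]
ee_rot: [[0.999, 0.045, -0.014], [0.045, -0.999, -0.001], [-0.014, 0.001, -1.0]]
force: [0.8, -0.4, -6.5]
gripper_width: 0.123
```

```bash
python3 - <<'E'
from h import *
s=status.observe();print(s['force'],s['gripper_width'])
plan((.527,.2557,.15),2.4,.03)
E
```

```text
[ 0.7617 -0.3536 -6.5463] 0.12336183063355965
t 7.0 at [0.5176 0.2383 0.1581] yaw 2.601424428026289 dist 0.02140942175995982 rows 1
dp [[0.0103, -0.017, 0.008]]
rot [[0.05, 0.83, 0.2]]
```

{"method": "drive_tool", "body": {
  "fingers": [1, 1, 1, 1, 1],
  "dp": [
    [0.01, -0.017, 0.008],
    [0, 0, 0.01],
    [0, 0, 0.015],
    [0, 0, 0.01],
    [0, 0, 0]
  ],
  "rotation": [
    [0.05, 0.83, 0.2],
    [0, 0, 0],
    [0, 0, 0],
    [0, 0, 0],
    [0, 0, 0]
  ]
}}

```text
time: 7.5
eef_pos: [0.5266, 0.2526, 0.1124]
ee_rot: [[0.999, 0.038, -0.001], [0.038, -0.999, -0.002], [-0.001, 0.002, -1.0]]
force: [0.2, -0.4, -5.5]
gripper_width: 0.126
```

```bash
python3 - <<'E'
from h import *
plan((.527,.2557,.1),2.4,.03)
E
```

```text
t 7.5 at [0.5266 0.2526 0.1124] yaw 2.1844176312107915 dist 0.012777873408155963 rows 1
dp [[0.0005, -0.0031, 0.0124]]
rot [[0.12, 0.06, -0.22]]
```

{"method": "drive_tool", "body": {
  "fingers": [1, 1, 1],
  "dp": [
    [0.0005, -0.003, 0.012],
    [0, 0, 0],
    [0, 0, 0]
  ],
  "rotation": [
    [0.12, 0.06, -0.2],
    [0, 0, 0],
    [0, 0, 0]
  ]
}}

```text
time: 7.8
eef_pos: [0.5274, 0.255, 0.0999]
ee_rot: [[0.999, 0.041, 0.0], [0.041, -0.999, -0.0], [0.0, 0.0, -1.0]]
force: [-0.1, 0.0, -5.8]
gripper_width: 0.126
```

```bash
python3 - <<'E'
from h import *
plan((.527,.2557,.1),2.4,.03)
p=camera_params('wrist')
im=read_camera('wrist');cv2.imwrite('pics/f1.png',im)
a=cv2.resize(im[205:270,110:175],None,fx=6,fy=6,interpolation=cv2.INTER_CUBIC)
b=cv2.resize(im[205:270,465:530],None,fx=6,fy=6,interpolation=cv2.INTER_CUBIC)
cv2.imwrite('pics/f2.png',np.hstack([a,b]))
s=read_camera('scene');crop(s,330,120,150,110,5,'pics/f3.png')
E
```

```text
t 7.8 at [0.5274 0.255  0.0999] yaw 2.325792692663571 dist 0.0008373516319339697 rows 1
dp [[-0.0004, -0.0007, -0.0001]]
rot [[0.0, -0.01, -0.07]]
```

View pics/f1.png

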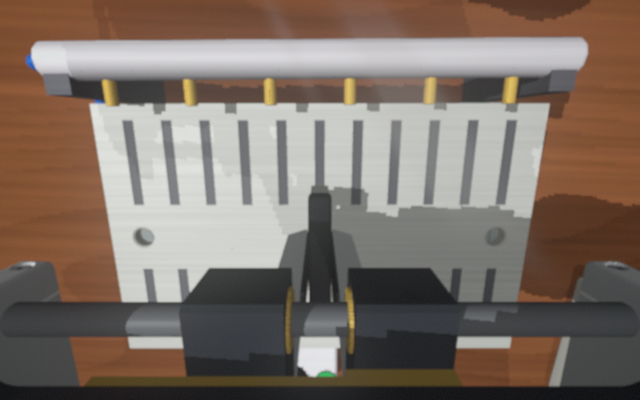

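View pics/f2.png

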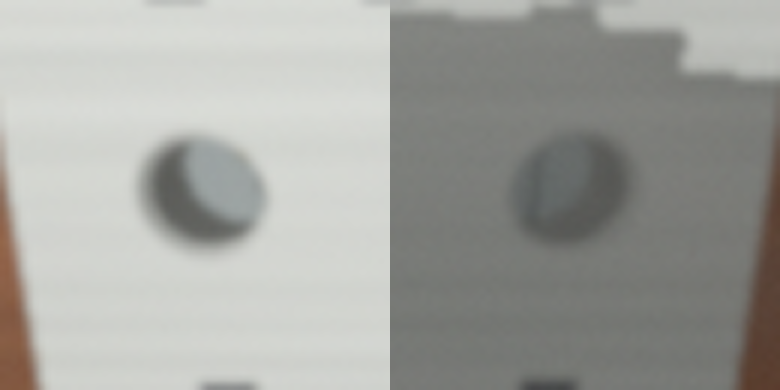

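View pics/f3.png

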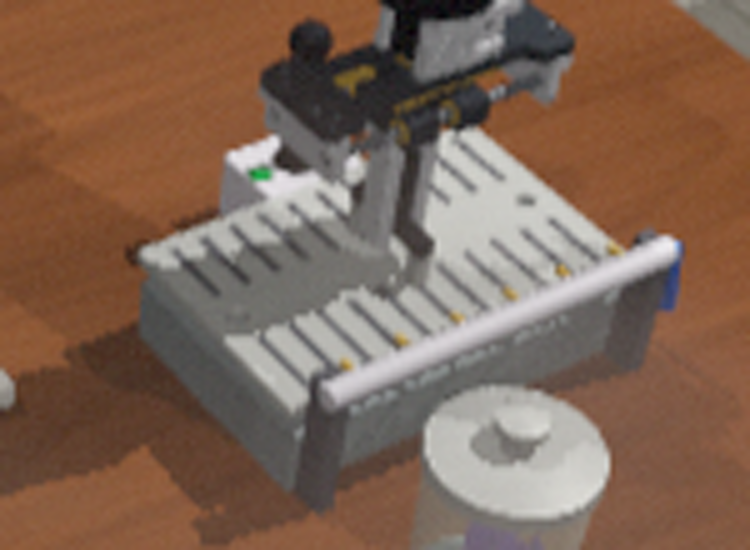

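```bash
python3 - <<'E'
from h import *
p=camera_params('wrist');s=status.observe();print(s['eef_pos'])
R=s['ee_rot']
for z in (.085,.093,.1): 
    a,b=ray(p,(32,53),z),ray(p,(587,50),z);print(z,a,b,(a+b)/2,np.linalg.norm(a-b))
for z in (.07,.08,.09):
    a,b=ray(p,(110,103),z),ray(p,(509.5,101),z);print(z,a,b,(a+b)/2,np.linalg.norm(a-b))
for uv in ((143.5,236.5),(495,236.5),(92,103),(548,103)): print(ray(p,uv,s['eef_pos'][2]-.0299))
E
```

```text
[0.5273 0.255  0.1   ]
0.085 [0.6255 0.4046 0.085 ] [0.6382 0.1256 0.085 ] [0.6318 0.2651 0.085 ] 0.279258433164308
0.093 [0.6242 0.398  0.093 ] [0.6363 0.1317 0.093 ] [0.6302 0.2648 0.093 ] 0.2665323337744975
0.1 [0.6231 0.3922 0.1   ] [0.6346 0.137  0.1   ] [0.6288 0.2646 0.1   ] 0.2553969968084133
0.07 [0.6034 0.3775 0.07  ] [0.6136 0.1517 0.07  ] [0.6085 0.2646 0.07  ] 0.22606540595475286
0.08 [0.603  0.3713 0.08  ] [0.6127 0.1573 0.08  ] [0.6079 0.2643 0.08  ] 0.21420157288876218
0.09 [0.6027 0.3651 0.09  ] [0.6118 0.163  0.09  ] [0.6073 0.264  0.09  ] 0.20233773982277156
[0.5239 0.3658 0.0701]
[0.5327 0.146  0.0701]
[0.603  0.3877 0.0701]
[0.6134 0.1297 0.0701]
```

```bash
python3 - <<'E'
from h import *
t=camera_params('top');im=cv2.imread('pics/a_top.png')
crop(im,140,160,120,90,6,'pics/g1.png');crop(cv2.imread('pics/a_scene.png'),360,135,110,90,7,'pics/g2.png')
def T(c,z):return ray(t,((c[0]+.5)/3-.5+140,(c[1]+.5)/3-.5+150),z)
a,b=T((9,62),.093),T((327,46),.093);print(a,b,(a+b)/2,np.linalg.norm(a-b))
E
```

```text
[0.6191 0.3947 0.093 ] [0.6293 0.1364 0.093 ] [0.6242 0.2656 0.093 ] 0.2585795244875832
```

View pics/g1.png

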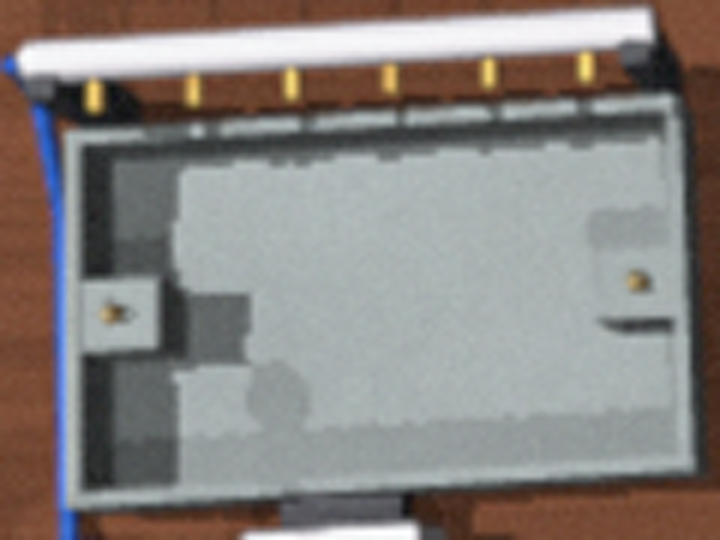

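View pics/g2.png

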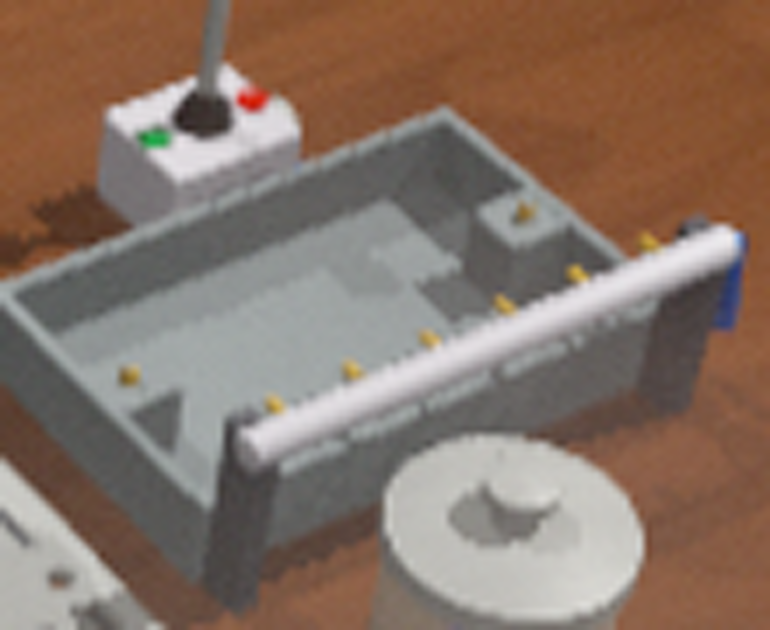

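```bash
python3 - <<'E'
from h import *
t=camera_params('top');s=camera_params('scene')
for z in (.045,.049,.0525):
    f=lambda c:ray(t,((c[0]+.5)/6-.5+140,(c[1]+.5)/6-.5+160),z)
    g=lambda c:ray(s,((c[0]+.5)/7-.5+360,(c[1]+.5)/7-.5+135),z)
    a,b=f((112,313)),f((637,281));c,d=g((525,212)),g((129,376))
    for a,b in((a,b),(c,d)): print(z,a,b,(a+b)/2,np.linalg.norm(a-b),np.degrees(np.arctan2((b-a)[0],(a-b)[1])))
E
```

```text
0.045 [0.5231 0.3701 0.045 ] [0.5337 0.1503 0.045 ] [0.5284 0.2602 0.045 ] 0.22005653995070132 2.749935678150529
0.045 [0.5227 0.3712 0.045 ] [0.5325 0.1512 0.045 ] [0.5276 0.2612 0.045 ] 0.22019160588538045 2.560755147205272
0.049 [0.5226 0.3686 0.049 ] [0.5331 0.1497 0.049 ] [0.5278 0.2591 0.049 ] 0.2192452835220334 2.749935678150547
0.049 [0.5262 0.3676 0.049 ] [0.536  0.1486 0.049 ] [0.5311 0.2581 0.049 ] 0.21925950736953792 2.5607551472052763
0.0525 [0.5221 0.3673 0.0525] [0.5326 0.1491 0.0525] [0.5273 0.2582 0.0525] 0.21853543414694895 2.74993567815052
0.0525 [0.5293 0.3645 0.0525] [0.5391 0.1463 0.0525] [0.5342 0.2554 0.0525] 0.2184439211681756 2.5607551472052528
```

{"method": "drive_tool", "body": {
  "fingers": [1, 1, 1, 1, 1],
  "dp": [
    [0.001, -0.004, 0.003],
    [0, 0, 0.004],
    [0, 0, 0],
    [0, 0, 0],
    [0, 0, 0]
  ],
  "rotation": [
    [0, 0, -0.2],
    [0, 0, 0],
    [0, 0, 0],
    [0, 0, 0],
    [0, 0, 0]
  ]
}}

```text
time: 8.4
eef_pos: [0.5286, 0.2598, 0.0933]
ee_rot: [[0.999, 0.045, 0.001], [0.045, -0.999, 0.001], [0.001, -0.0, -1.0]]
force: [0.1, 0.7, -6.2]
gripper_width: 0.125
```

```bash
python3 - <<'E'
from h import *
plan((.5285,.2588,.0925),2.55,.03);print(status.observe()['force'])
p=camera_params('wrist')
im=read_camera('wrist');cv2.imwrite('pics/h1.png',im)
a=cv2.resize(im[205:270,110:175],None,fx=6,fy=6,interpolation=cv2.INTER_CUBIC)
b=cv2.resize(im[205:270,465:530],None,fx=6,fy=6,interpolation=cv2.INTER_CUBIC)
cv2.imwrite('pics/h2.png',np.hstack([a,b]))
E
```

```text
t 8.4 at [0.5286 0.2598 0.0933] yaw 2.5597791877360856 dist 0.0012391030666328263 rows 1
dp [[-0.0002, 0.001, 0.0008]]
rot [[-0.03, -0.08, 0.01]]
[ 0.1174  0.7111 -6.2267]
```

View pics/h2.png

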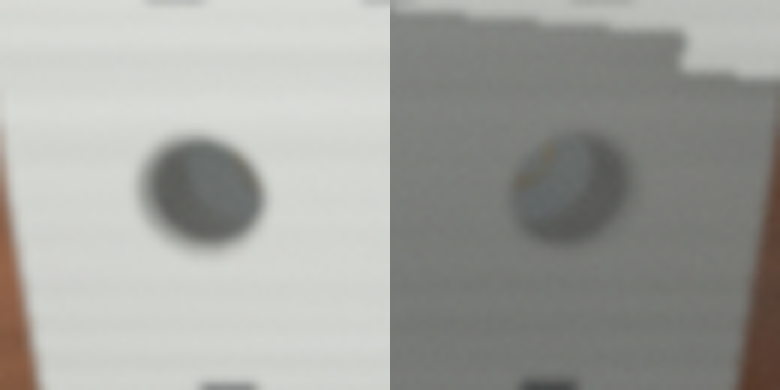

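{"method": "drive_tool", "body": {
  "fingers": [1, 1, 1, 1, 1],
  "dp": [
    [0, 0.0008, 0.001],
    [0, 0, 0.003],
    [0, 0, 0.001],
    [0, 0, 0],
    [0, 0, 0]
  ],
  "rotation": [
    [0, 0, 0],
    [0, 0, 0],
    [0, 0, 0],
    [0, 0, 0],
    [0, 0, 0]
  ]
}}

```text
time: 8.95
eef_pos: [0.5288, 0.2587, 0.0879]
ee_rot: [[0.999, 0.044, 0.002], [0.044, -0.999, 0.001], [0.002, -0.0, -1.0]]
force: [0.5, -0.6, -5.3]
gripper_width: 0.126
```

```bash
python3 - <<'E'
from h import *
plan((.5285,.2588,.083),2.55,.03);print(status.observe()['force'],status.observe()['wrist_torque'])
im=read_camera('wrist')
a=cv2.resize(im[205:270,110:175],None,fx=6,fy=6,interpolation=cv2.INTER_CUBIC)
b=cv2.resize(im[205:270,465:530],None,fx=6,fy=6,interpolation=cv2.INTER_CUBIC)
cv2.imwrite('pics/i2.png',np.hstack([a,b]))
E
```

```text
t 8.95 at [0.5288 0.2587 0.0879] yaw 2.5435286238413894 dist 0.004915164948212708 rows 1
dp [[-0.0003, -0.0001, 0.0049]]
rot [[-0.03, -0.09, -0.01]]
[ 0.4993 -0.5778 -5.3029] [-0.0085  0.0328 -0.0009]
```

View pics/i2.png

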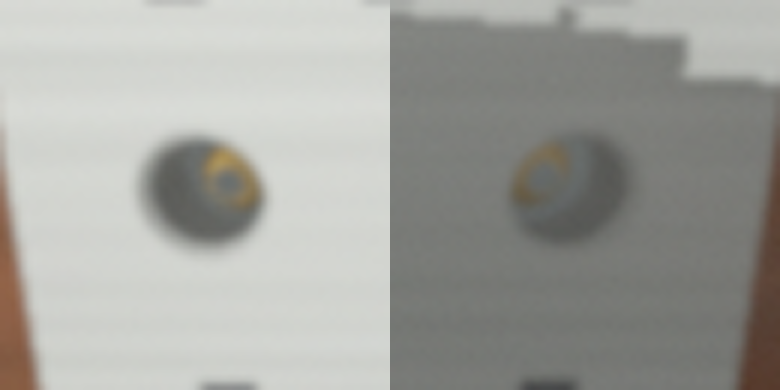

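{"method": "drive_tool", "body": {
  "fingers": [1, 1, 1, 1, 1],
  "dp": [
    [0, 0, 0.003],
    [0, 0, 0.002],
    [0, 0, 0.001],
    [0, 0, 0.001],
    [0, 0, 0]
  ],
  "rotation": [
    [0, -0.1, 0],
    [0, 0, 0],
    [0, 0, 0],
    [0, 0, 0],
    [0, 0, 0]
  ]
}}

```text
time: 9.5
eef_pos: [0.5291, 0.259, 0.0832]
ee_rot: [[0.999, 0.044, 0.001], [0.044, -0.999, 0.0], [0.001, -0.0, -1.0]]
force: [0.3, 0.2, -5.6]
gripper_width: 0.124
```

```bash
python3 - <<'E'
from h import *
plan((.5285,.2588,.083),2.55,.03);print(status.observe()['force'],status.observe()['wrist_torque'])
im=read_camera('wrist')
a=cv2.resize(im[205:270,110:175],None,fx=6,fy=6,interpolation=cv2.INTER_CUBIC)
b=cv2.resize(im[205:270,465:530],None,fx=6,fy=6,interpolation=cv2.INTER_CUBIC)
cv2.imwrite('pics/i3.png',np.hstack([a,b]))
E
```

```text
t 9.5 at [0.5291 0.259  0.0832] yaw 2.5300429464521517 dist 0.0006448805400238192 rows 1
dp [[-0.0006, 0.0001, 0.0002]]
rot [[-0.01, -0.06, -0.02]]
[ 0.2711  0.2092 -5.611 ] [ 0.058   0.0698 -0.0362]
```

View pics/i3.png

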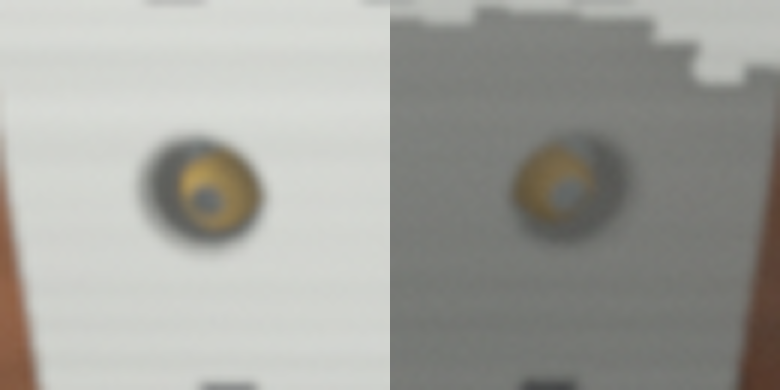

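{"method": "drive_tool", "body": {
  "fingers": [1, 1, 1, 1],
  "dp": [
    [0, 0, 0.001],
    [0, 0, 0.001],
    [0, 0, 0.0005],
    [0, 0, 0]
  ],
  "rotation": [
    [0, 0, 0],
    [0, 0, 0],
    [0, 0, 0],
    [0, 0, 0]
  ]
}}

```text
time: 9.95
eef_pos: [0.5292, 0.259, 0.083]
ee_rot: [[0.999, 0.044, 0.002], [0.044, -0.999, -0.0], [0.002, 0.0, -1.0]]
force: [-0.3, -0.2, -5.8]
gripper_width: 0.125
```

{"method": "drive_tool", "body": {
  "fingers": [1, 1, 1],
  "dp": [
    [0, 0, 0.002],
    [0, 0, 0.002],
    [0, 0, 0.001]
  ],
  "rotation": [
    [0, 0, 0],
    [0, 0, 0],
    [0, 0, 0]
  ]
}}

```text
time: 10.25
eef_pos: [0.53, 0.259, 0.0824]
ee_rot: [[0.999, 0.043, 0.004], [0.043, -0.999, -0.001], [0.004, 0.001, -1.0]]
force: [-6.8, -1.8, 9.3]
gripper_width: 0.127
```

Contact with the rim (upward force). Release slowly.

{"method": "drive_tool", "body": {
  "fingers": [0.4, 0.0, -0.3, -0.3, -0.3, -0.3],
  "dp": [
    [0, 0, 0],
    [0, 0, 0],
    [0, 0, 0],
    [0, 0, 0],
    [0, 0, 0],
    [0, 0, 0]
  ],
  "rotation": [
    [0, 0, 0],
    [0, 0, 0],
    [0, 0, 0],
    [0, 0, 0],
    [0, 0, 0],
    [0, 0, 0]
  ]
}}

```text
time: 10.85
eef_pos: [0.5311, 0.2598, 0.0826]
ee_rot: [[0.999, 0.043, 0.006], [0.043, -0.999, 0.001], [0.006, -0.0, -1.0]]
force: [-0.0, 0.4, 0.5]
gripper_width: 0.6
```

```bash
python3 - <<'E'
from h import *
plan((.5285,.259,.26),2.55,.04);print(status.observe()['gripper_width'],status.observe()['force'])
E
```

```text
t 10.85 at [0.5311 0.2598 0.0826] yaw 2.4818629554475473 dist 0.17742277204943405 rows 5
dp [[-0.0003, 0.0001, -0.0355], [-0.0004, 0.0001, -0.0355], [-0.0004, 0.0001, -0.0355], [-0.0004, 0.0001, -0.0355], [-0.0005, 0.0001, -0.0355]]
rot [[-0.0, -0.07, -0.01], [-0.0, -0.07, -0.01], [-0.0, -0.07, -0.01], [-0.0, -0.07, -0.01], [-0.0, -0.07, -0.01]]
0.6003299948767545 [-0.0196  0.3538  0.5361]
```

{"method": "drive_tool", "body": {
  "fingers": [-0.3, -0.3, -1, -1, -1, -1, -1, -1],
  "dp": [
    [0, 0, -0.02],
    [0, 0, -0.035],
    [0, 0, -0.04],
    [0, 0, -0.04],
    [0, 0, -0.03],
    [0, 0, -0.01],
    [0, 0, 0],
    [0, 0, 0]
  ],
  "rotation": [
    [0, -0.1, 0],
    [0, -0.1, 0],
    [0, -0.1, 0],
    [0, 0, 0],
    [0, 0, 0],
    [0, 0, 0],
    [0, 0, 0],
    [0, 0, 0]
  ]
}}

```text
time: 11.65
eef_pos: [0.5295, 0.2592, 0.2617]
ee_rot: [[0.999, 0.044, -0.003], [0.044, -0.999, -0.001], [-0.003, 0.001, -1.0]]
force: [-0.5, -0.8, -0.5]
gripper_width: 1.002
```

```bash
python3 - <<'E'
from h import *
s=status.observe();p=camera_params('wrist')
im=read_camera('wrist');cv2.imwrite('pics/j1.png',im)
im=read_camera('scene');crop(im,330,110,160,120,5,'pics/j2.png')
im=read_camera('top');cv2.imwrite('pics/j3.png',im)
plan((.5285,.259,.26),2.55,.04)
g=np.radians(2.55);R=np.array([[np.cos(g),-np.sin(g)],[np.sin(g),np.cos(g)]]);c=np.array([.53,.2597])
for q in ((0,.11),(0,-.11),(-.08,.13),(.08,.13),(-.08,-.13),(.08,-.13)): print(q,proj(p,np.r_[c+R@q,.053]))
E
```

```text
t 11.8 at [0.5292 0.2591 0.2611] yaw 2.5185350062541896 dist 0.001282274486039325 rows 1
dp [[-0.0007, 0.0001, 0.0011]]
rot [[0.09, 0.26, -0.03]]
(0, 0.11) [[224.9073 184.1415]]
(0, -0.11) [[413.7825 183.8695]]
(-0.08, 0.13) [[213.316  248.4483]]
(0.08, 0.13) [[201.5139 112.8243]]
(-0.08, -0.13) [[425.4926 248.0863]]
(0.08, -0.13) [[436.9816 112.5548]]
```

View pics/j1.png

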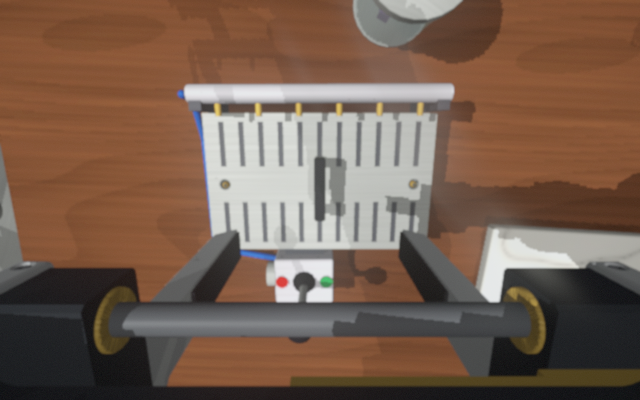

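View pics/j2.png

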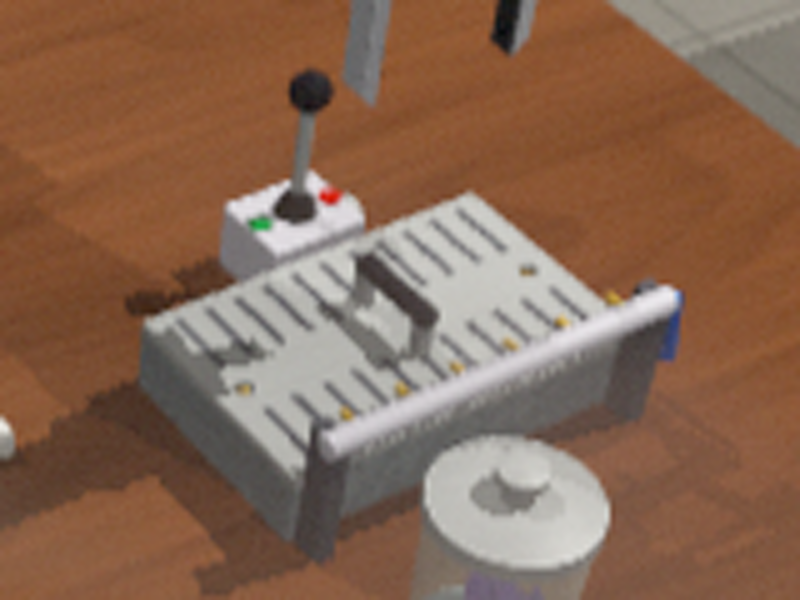

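View pics/j3.png

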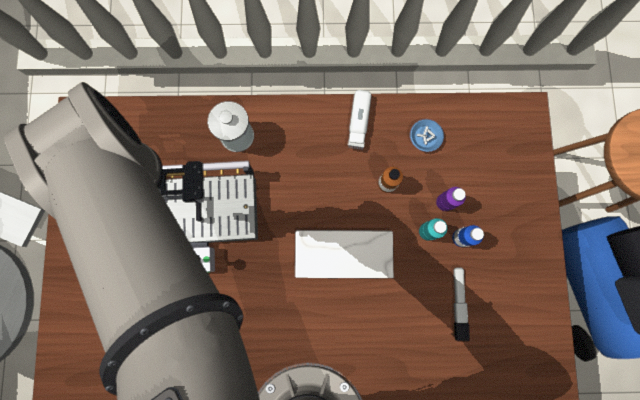

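```bash
python3 -c "
from h import *
plan((.585,-.216,.25),2.5,.042)"
```

```text
t 11.8 at [0.5292 0.2591 0.2611] yaw 2.5185350062541896 dist 0.4784961750598096 rows 12
dp [[0.0029, 0.0398, 0.001], [0.0029, 0.0398, 0.001], [0.0029, 0.0398, 0.001], [0.0029, 0.0398, 0.001], [0.0029, 0.0398, 0.001], [0.0029, 0.0398, 0.0009], [0.0029, 0.0398, 0.0009], [0.0029, 0.0398, 0.0009], [0.0029, 0.0398, 0.0009], [0.0029, 0.0398, 0.0009], [0.0029, 0.0398, 0.0009], [0.0029, 0.0398, 0.0009]]
rot [[0.01, 0.02, 0.0], [0.01, 0.02, 0.0], [0.01, 0.02, 0.0], [0.01, 0.02, 0.0], [0.01, 0.02, 0.0], [0.01, 0.02, 0.0], [0.01, 0.02, 0.0], [0.01, 0.02, 0.0], [0.01, 0.02, 0.0], [0.01, 0.02, 0.0], [0.01, 0.02, 0.0], [0.01, 0.02, 0.0]]
```

{"method": "drive_tool", "body": {
  "fingers": [-1, -1, -1, -1, -1, -1, -1, -1, -1, -1],
  "dp": [
    [0.003, 0.04, 0],
    [0.003, 0.04, 0],
    [0.003, 0.04, 0],
    [0.003, 0.04, 0],
    [0.003, 0.04, 0],
    [0.003, 0.04, 0],
    [0.003, 0.04, 0],
    [0.003, 0.04, 0],
    [0.003, 0.04, 0],
    [0.003, 0.04, 0]
  ],
  "rotation": [
    [0, 0.1, 0],
    [0, 0.1, 0],
    [0, 0, 0],
    [0, 0, 0],
    [0, 0, 0],
    [0, 0, 0],
    [0, 0, 0],
    [0, 0, 0],
    [0, 0, 0],
    [0, 0, 0]
  ]
}}

```text
time: 12.8
eef_pos: [0.5746, -0.1478, 0.2493]
ee_rot: [[0.998, 0.056, -0.018], [0.056, -0.998, -0.001], [-0.018, 0.0, -1.0]]
force: [0.8, -0.6, 0.2]
gripper_width: 0.999
```

{"method": "drive_tool", "body": {
  "fingers": [-1, -1, -1, -1, -1],
  "dp": [
    [0.002, 0.04, 0],
    [0.001, 0.02, 0],
    [0, 0, 0],
    [0, 0, 0],
    [0, 0, 0]
  ],
  "rotation": [
    [0, 0, 0],
    [0, 0, 0],
    [0, 0, 0],
    [0, 0, 0],
    [0, 0, 0]
  ]
}}

```text
time: 13.3
eef_pos: [0.5782, -0.2153, 0.2431]
ee_rot: [[0.998, 0.048, -0.026], [0.048, -0.999, -0.001], [-0.026, -0.001, -1.0]]
force: [0.2, -0.1, -0.4]
gripper_width: 1.0
```

```bash
python3 - <<'E'
from h import *
p=camera_params('wrist');s=status.observe()
im=read_camera('wrist');cv2.imwrite('pics/k1.png',im)
for n,q in (('amber',(.597,-.216,.12)),('purple',(.545,-.368,.122)),('teal',(.4684,-.319,.122))): print(n,proj(p,q))
plan((.597,-.216,.20),2.5,.042)
E
```

```text
amber [[322.1405 178.6452]]
purple [[482.0999 241.5806]]
teal [[419.1091 311.1163]]
t 13.35 at [ 0.5782 -0.2149  0.2431] yaw 2.819264557263516 dist 0.04705984064974186 rows 2
dp [[0.0099, 0.001, 0.0213], [0.0096, 0.001, 0.0214]]
rot [[-0.02, 0.75, 0.16], [-0.02, 0.75, 0.16]]
```

View pics/k1.png

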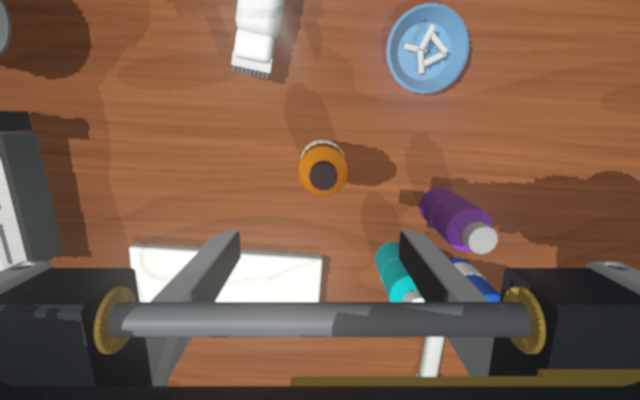

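{"method": "drive_tool", "body": {
  "fingers": [-1, -1, -1, -1],
  "dp": [
    [0.01, 0.001, 0.02],
    [0.01, 0.001, 0.025],
    [0, 0, 0.015],
    [0, 0, 0]
  ],
  "rotation": [
    [0, 0.75, 0.1],
    [0, 0.75, 0.1],
    [0, 0, 0],
    [0, 0, 0]
  ]
}}

```text
time: 13.75
eef_pos: [0.5994, -0.2105, 0.1819]
ee_rot: [[0.999, 0.052, 0.003], [0.052, -0.999, 0.002], [0.003, -0.001, -1.0]]
force: [0.0, 1.0, -0.1]
gripper_width: 1.002
```

```bash
python3 -c "
from h import *
plan((.598,-.2165,.07),2.8,.03)"
```

```text
t 13.75 at [ 0.5994 -0.2105  0.1819] yaw 2.99279821404733 dist 0.11211712545991191 rows 4
dp [[-0.0005, 0.0015, 0.028], [-0.0005, 0.0015, 0.028], [-0.0005, 0.0015, 0.028], [-0.0004, 0.0015, 0.028]]
rot [[-0.02, -0.05, 0.05], [-0.02, -0.05, 0.05], [-0.02, -0.05, 0.05], [-0.02, -0.05, 0.05]]
```

{"method": "drive_tool", "body": {
  "fingers": [-1, -1, -1, -1, -1, -1],
  "dp": [
    [-0.0005, 0.003, 0.025],
    [-0.0005, 0.003, 0.025],
    [-0.0005, 0, 0.025],
    [0, 0, 0.02],
    [0, 0, 0.01],
    [0, 0, 0]
  ],
  "rotation": [
    [0, -0.1, 0.05],
    [0, -0.1, 0.05],
    [0, 0, 0],
    [0, 0, 0],
    [0, 0, 0],
    [0, 0, 0]
  ]
}}

```text
time: 14.35
eef_pos: [0.602, -0.2115, 0.0795]
ee_rot: [[0.998, 0.057, 0.006], [0.057, -0.998, 0.001], [0.006, -0.001, -1.0]]
force: [0.1, 0.1, 1.3]
gripper_width: 1.003
```

```bash
python3 -c "
from h import *
plan((.598,-.2165,.07),2.8,.03)
cv2.imwrite('pics/k2.png',read_camera('wrist'))"
```

```text
t 14.35 at [ 0.602  -0.2115  0.0795] yaw 3.289795700668182 dist 0.01141326106444231 rows 1
dp [[-0.0044, 0.0047, 0.0094]]
rot [[-0.06, -0.33, 0.49]]
```

View pics/k2.png

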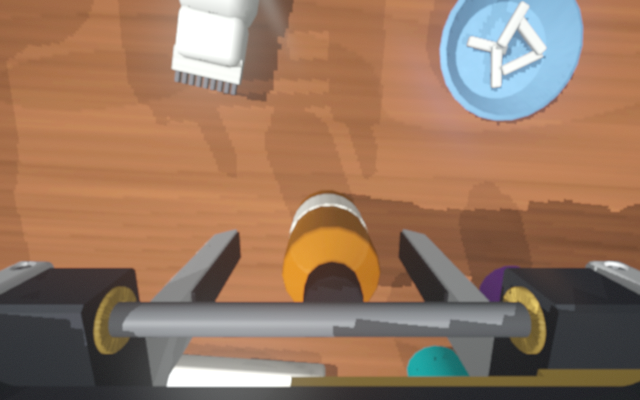

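{"method": "drive_tool", "body": {
  "fingers": [-1, -1, 0, 1, 1, 1, 1, 1, 1, 1],
  "dp": [
    [-0.0035, 0.005, 0.009],
    [0, 0, 0],
    [0, 0, 0],
    [0, 0, 0],
    [0, 0, 0],
    [0, 0, 0],
    [0, 0, 0],
    [0, 0, 0],
    [0, 0, 0],
    [0, 0, 0]
  ],
  "rotation": [
    [0, -0.3, 0.4],
    [0, 0, 0],
    [0, 0, 0],
    [0, 0, 0],
    [0, 0, 0],
    [0, 0, 0],
    [0, 0, 0],
    [0, 0, 0],
    [0, 0, 0],
    [0, 0, 0]
  ]
}}

```text
time: 15.4
eef_pos: [0.6012, -0.2178, 0.0749]
ee_rot: [[0.999, 0.05, 0.006], [0.05, -0.999, -0.001], [0.006, 0.001, -1.0]]
force: [0.4, 0.4, 0.4]
gripper_width: 0.529
```

```bash
python3 -c "
from h import *
plan((.598,-.2165,.07),2.8,.03)
print(status.observe()['force'])
cv2.imwrite('pics/k3.png',read_camera('wrist'))"
```

```text
t 15.4 at [ 0.6012 -0.2178  0.0749] yaw 2.8526243998259053 dist 0.006056502151856744 rows 1
dp [[-0.0032, -0.0015, 0.0049]]
rot [[0.06, -0.37, 0.05]]
[0.3616 0.4456 0.3537]
```

View pics/k3.png

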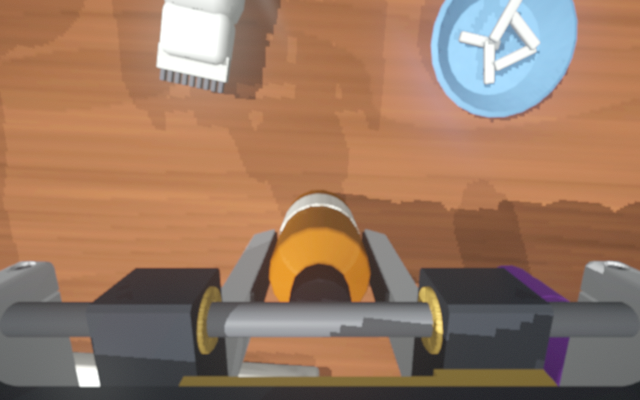

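{"method": "drive_tool", "body": {
  "fingers": [1, 1, 1, 1, 1, 1, 1, 1, 1],
  "dp": [
    [0, 0, 0],
    [0, 0, -0.01],
    [0, 0, -0.02],
    [0, 0, -0.03],
    [0, 0, -0.035],
    [0, 0, -0.03],
    [0, 0, -0.02],
    [0, 0, 0],
    [0, 0, 0]
  ],
  "rotation": [
    [0, 0, 0],
    [0, 0, 0],
    [0, 0, 0],
    [0, -0.2, 0],
    [0, -0.2, 0],
    [0, 0, 0],
    [0, 0, 0],
    [0, 0, 0],
    [0, 0, 0]
  ]
}}

```text
time: 16.35
eef_pos: [0.5989, -0.217, 0.2275]
ee_rot: [[0.999, 0.05, -0.004], [0.05, -0.999, 0.0], [-0.004, -0.0, -1.0]]
force: [-0.8, -0.7, -3.3]
gripper_width: 0.527
```

```bash
python3 -c "
from h import *
plan((.527,.322,.23),2.6,.035)
print(status.observe()['force'])"
```

```text
t 16.35 at [ 0.5989 -0.217   0.2275] yaw 2.860798848298613 dist 0.5438078383735515 rows 16
dp [[-0.0028, -0.0339, -0.0001], [-0.0028, -0.0339, -0.0001], [-0.0028, -0.0339, -0.0001], [-0.0028, -0.0339, -0.0001], [-0.0028, -0.0339, -0.0001], [-0.0029, -0.0339, -0.0001], [-0.0029, -0.0339, -0.0001], [-0.0029, -0.0339, -0.0001], [-0.0029, -0.0339, -0.0001], [-0.0029, -0.0339, -0.0002], [-0.0029, -0.0339, -0.0002], [-0.0029, -0.0339, -0.0002], [-0.0029, -0.0339, -0.0002], [-0.0029, -0.0339, -0.0002], [-0.0029, -0.0339, -0.0002], [-0.003, -0.0339, -0.0002]]
rot [[-0.0, 0.01, 0.02], [-0.0, 0.01, 0.02], [-0.0, 0.01, 0.02], [-0.0, 0.01, 0.02], [-0.0, 0.01, 0.02], [-0.0, 0.01, 0.02], [-0.0, 0.01, 0.02], [-0.0, 0.01, 0.02], [-0.0, 0.01, 0.02], [-0.0, 0.01, 0.02], [-0.0, 0.01, 0.02], [-0.0, 0.01, 0.02], [-0.0, 0.01, 0.02], [-0.0, 0.01, 0.02], [-0.0, 0.01, 0.02], [-0.0, 0.01, 0.02]]
[-0.7908 -0.7139 -3.3127]
```

{"method": "drive_tool", "body": {
  "fingers": [1, 1, 1, 1, 1, 1, 1, 1, 1, 1],
  "dp": [
    [-0.002, -0.015, 0],
    [-0.003, -0.03, 0],
    [-0.003, -0.035, 0],
    [-0.003, -0.04, 0],
    [-0.003, -0.04, 0],
    [-0.003, -0.04, 0],
    [-0.003, -0.04, 0],
    [-0.003, -0.04, 0],
    [-0.003, -0.04, 0],
    [-0.003, -0.04, 0]
  ],
  "rotation": [
    [0, 0, 0],
    [0, 0, 0],
    [0, 0, 0],
    [0, 0, 0],
    [0, 0, 0],
    [0, 0, 0],
    [0, 0, 0],
    [0, 0, 0],
    [0, 0, 0],
    [0, 0, 0]
  ]
}}

```text
time: 17.35
eef_pos: [0.541, 0.154, 0.2148]
ee_rot: [[0.999, 0.044, -0.023], [0.044, -0.999, -0.001], [-0.023, 0.0, -1.0]]
force: [-0.5, -0.3, -2.6]
gripper_width: 0.526
```

```bash
python3 -c "
from h import *
plan((.527,.322,.22),2.6,.035)
print(status.observe()['force'])"
```

```text
t 17.35 at [0.541  0.154  0.2148] yaw 2.5304244738394 dist 0.16866389419192032 rows 5
dp [[-0.0013, -0.0337, -0.001], [-0.0013, -0.0337, -0.001], [-0.0013, -0.0337, -0.001], [-0.0013, -0.0337, -0.001], [-0.0013, -0.0337, -0.001]]
rot [[0.0, 0.26, -0.01], [0.0, 0.26, -0.01], [0.0, 0.26, -0.01], [0.0, 0.26, -0.01], [0.0, 0.26, -0.01]]
[-0.54   -0.2967 -2.6373]
```

{"method": "drive_tool", "body": {
  "fingers": [1, 1, 1, 1, 1, 1, 1, 1],
  "dp": [
    [-0.001, -0.035, -0.002],
    [-0.001, -0.035, -0.002],
    [-0.001, -0.035, -0.001],
    [-0.001, -0.025, -0.001],
    [0, -0.015, 0],
    [0, 0, 0],
    [0, 0, 0],
    [0, 0, 0]
  ],
  "rotation": [
    [0, 0.3, 0],
    [0, 0.3, 0],
    [0, 0.3, 0],
    [0, 0.3, 0],
    [0, 0.2, 0],
    [0, 0, 0],
    [0, 0, 0],
    [0, 0, 0]
  ]
}}

```text
time: 18.15
eef_pos: [0.5189, 0.3111, 0.2119]
ee_rot: [[0.998, 0.056, -0.011], [0.056, -0.998, -0.004], [-0.011, 0.004, -1.0]]
force: [-0.6, 0.9, -2.7]
gripper_width: 0.528
```

```bash
python3 -c "
from h import *
plan((.527,.322,.15),2.6,.02)
print(status.observe()['force'])"
```

```text
t 18.15 at [0.5189 0.3111 0.2119] yaw 3.1832965024027593 dist 0.06334248471896131 rows 4
dp [[0.0024, -0.0027, 0.0154], [0.0023, -0.0027, 0.0154], [0.0023, -0.0027, 0.0154], [0.0022, -0.0026, 0.0155]]
rot [[0.05, 0.16, 0.15], [0.05, 0.16, 0.15], [0.05, 0.16, 0.15], [0.05, 0.16, 0.15]]
[-0.6189  0.9457 -2.6958]
```

{"method": "drive_tool", "body": {
  "fingers": [1, 1, 1, 1, 1, 1, 1],
  "dp": [
    [0.002, -0.003, 0.015],
    [0.002, -0.003, 0.018],
    [0.002, -0.003, 0.018],
    [0.002, -0.003, 0.015],
    [0, 0, 0.005],
    [0, 0, 0],
    [0, 0, 0]
  ],
  "rotation": [
    [0, 0.16, 0.15],
    [0, 0.16, 0.15],
    [0, 0.16, 0.15],
    [0, 0.16, 0.15],
    [0, 0, 0],
    [0, 0, 0],
    [0, 0, 0]
  ]
}}

```text
time: 18.85
eef_pos: [0.5282, 0.3166, 0.1339]
ee_rot: [[0.999, 0.035, 0.0], [0.035, -0.999, -0.006], [0.0, 0.006, -1.0]]
force: [-0.3, 0.2, -2.4]
gripper_width: 0.526
```

```bash
python3 -c "
from h import *
plan((.527,.322,.128),2.6,.02)
print(status.observe()['force'])"
```

```text
t 18.85 at [0.5282 0.3166 0.1339] yaw 2.0075803916369392 dist 0.008100759966549374 rows 1
dp [[-0.001, -0.0055, 0.0059]]
rot [[0.37, -0.01, -0.59]]
[-0.3246  0.2022 -2.4051]
```

{"method": "drive_tool", "body": {
  "fingers": [1, 1, 1, 1, 1, 1],
  "dp": [
    [0, -0.004, 0.001],
    [0, 0, 0.002],
    [0, 0, 0.001],
    [0, 0, 0.001],
    [0, 0, 0.001],
    [0, 0, 0.001]
  ],
  "rotation": [
    [0.37, 0, 0],
    [0, 0, 0],
    [0, 0, 0],
    [0, 0, 0],
    [0, 0, 0],
    [0, 0, 0]
  ]
}}

```text
time: 19.45
eef_pos: [0.5292, 0.3211, 0.1288]
ee_rot: [[0.999, 0.034, 0.003], [0.034, -0.999, 0.002], [0.003, -0.002, -1.0]]
force: [-0.3, -0.2, -3.1]
gripper_width: 0.524
```

```bash
python3 -c "
from h import *
plan((.527,.322,.128),2.6,.02)
print(status.observe()['force'])"
```

```text
t 19.45 at [0.5292 0.3211 0.1288] yaw 1.9691272422045725 dist 0.0025047060090380904 rows 1
dp [[-0.0022, -0.001, 0.0008]]
rot [[-0.13, -0.2, -0.63]]
[-0.3038 -0.1833 -3.1237]
```

{"method": "drive_tool", "body": {
  "fingers": [1, 1, 1, 1],
  "dp": [
    [0, 0, 0.001],
    [0, 0, 0.001],
    [0, 0, 0.001],
    [0, 0, 0.001]
  ],
  "rotation": [
    [0, -0.1, 0],
    [0, -0.1, 0],
    [0, 0, 0],
    [0, 0, 0]
  ]
}}

```text
time: 19.85
eef_pos: [0.5297, 0.3214, 0.1279]
ee_rot: [[0.999, 0.034, 0.001], [0.034, -0.999, 0.002], [0.001, -0.002, -1.0]]
force: [-6.0, -3.0, 14.1]
gripper_width: 0.529
```

```bash
python3 -c "
from h import *
plan((.527,.322,.128),2.6,.02)
print(status.observe()['force'])"
```

```text
t 19.85 at [0.5297 0.3214 0.1279] yaw 1.9586583475693686 dist 0.002765772735748793 rows 1
dp [[-0.0027, -0.0007, -0.0001]]
rot [[-0.13, -0.08, -0.64]]
[-5.9784 -3.0127 14.0697]
```

{"method": "drive_tool", "body": {
  "fingers": [1, 0.2, 0, -0.2, -0.4, -0.5, -0.5],
  "dp": [
    [0, 0, 0],
    [0, 0, 0],
    [0, 0, 0],
    [0, 0, 0],
    [0, 0, 0],
    [0, 0, 0],
    [0, 0, 0]
  ],
  "rotation": [
    [0, 0, 0],
    [0, 0, 0],
    [0, 0, 0],
    [0, 0, 0],
    [0, 0, 0],
    [0, 0, 0],
    [0, 0, 0]
  ]
}}

```text
time: 20.55
eef_pos: [0.5301, 0.3218, 0.1283]
ee_rot: [[0.999, 0.034, 0.002], [0.034, -0.999, 0.003], [0.002, -0.003, -1.0]]
force: [0.4, 0.8, -0.0]
gripper_width: 0.746
```

```bash
python3 -c "
from h import *
plan((.527,.322,.128),2.6,.02)
print(status.observe()['force'],status.observe()['gripper_width'])
cv2.imwrite('pics/l1.png',read_camera('wrist'))"
```

```text
t 20.55 at [0.5301 0.3218 0.1283] yaw 1.9623532655561564 dist 0.003146814822673237 rows 1
dp [[-0.0031, -0.0003, 0.0002]]
rot [[-0.17, -0.12, -0.64]]
[ 0.357   0.8282 -0.006 ] 0.7455929845773156
```

View pics/l1.png

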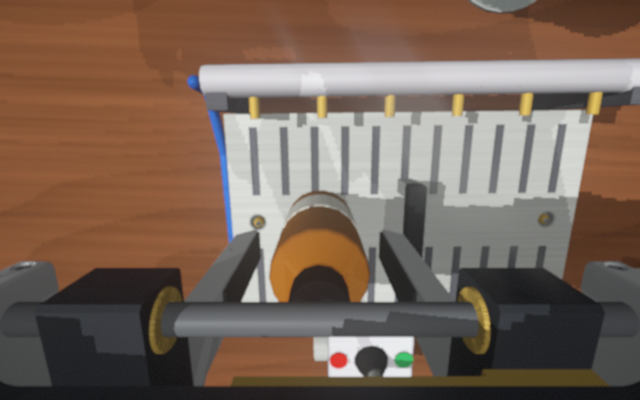

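{"method": "drive_tool", "body": {
  "fingers": [-0.5, -0.5, -1, -1, -1, -1, -1, -1],
  "dp": [
    [0, 0, -0.02],
    [0, 0, -0.03],
    [0, 0, -0.035],
    [0, 0, -0.035],
    [0, 0, -0.025],
    [0, 0, -0.01],
    [0, 0, 0],
    [0, 0, 0]
  ],
  "rotation": [
    [-0.1, 0, 0],
    [0, 0, 0],
    [0, 0, 0],
    [0, 0, 0],
    [0, 0, 0],
    [0, 0, 0],
    [0, 0, 0],
    [0, 0, 0]
  ]
}}

```text
time: 21.4
eef_pos: [0.5289, 0.321, 0.2868]
ee_rot: [[0.999, 0.035, -0.001], [0.035, -0.999, -0.0], [-0.001, 0.0, -1.0]]
force: [0.3, 0.5, -1.0]
gripper_width: 1.0
```

```bash
python3 -c "
from h import *
print(status.observe()['joint_positions'])
t=read_camera('top');s=read_camera('scene')
cv2.imwrite('pics/m1.png',t);cv2.imwrite('pics/m2.png',s)
plan((.449,-.39,.27),77.4,.042)"
```

```text
[-0.3954  0.3058 -0.3204  1.6463  0.1015  1.2067 -2.2744]
t 21.5 at [0.5287 0.3209 0.2863] yaw 1.986507949865736 dist 0.7155227785309028 rows 18
dp [[-0.0058, 0.0393, 0.001], [-0.0086, 0.0388, 0.001], [-0.0115, 0.0381, 0.001], [-0.0142, 0.0371, 0.001], [-0.0169, 0.036, 0.0009], [-0.0195, 0.0346, 0.0009], [-0.0219, 0.0331, 0.0009], [-0.0243, 0.0314, 0.0009], [-0.0265, 0.0296, 0.0009], [-0.0286, 0.0276, 0.0009], [-0.0306, 0.0254, 0.0009], [-0.0323, 0.0231, 0.0009], [-0.0339, 0.0207, 0.0009], [-0.0354, 0.0181, 0.0009], [-0.0366, 0.0155, 0.0009], [-0.0376, 0.0128, 0.0009], [-0.0385, 0.01, 0.0009], [-0.0391, 0.0072, 0.0009]]
rot [[-0.0, 0.01, -4.19], [-0.0, 0.01, -4.19], [-0.0, 0.01, -4.19], [-0.0, 0.01, -4.19], [-0.0, 0.01, -4.19], [-0.0, 0.01, -4.19], [-0.0, 0.01, -4.19], [-0.0, 0.01, -4.19], [-0.0, 0.01, -4.19], [-0.0, 0.01, -4.19], [-0.0, 0.01, -4.19], [-0.0, 0.01, -4.19], [-0.0, 0.01, -4.19], [-0.0, 0.01, -4.19], [-0.0, 0.01, -4.19], [-0.0, 0.01, -4.19], [-0.0, 0.01, -4.19], [-0.0, 0.01, -4.19]]
```

View pics/m1.png

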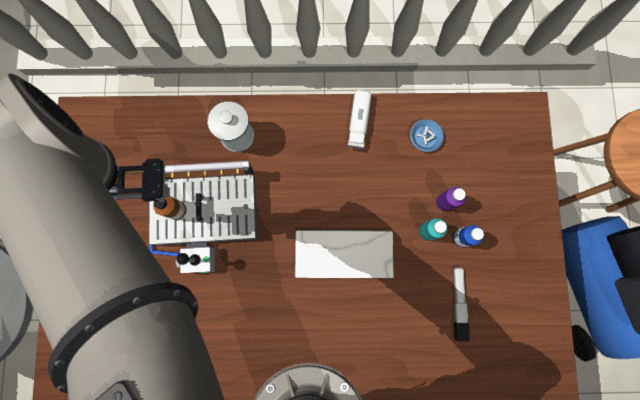

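View pics/m2.png

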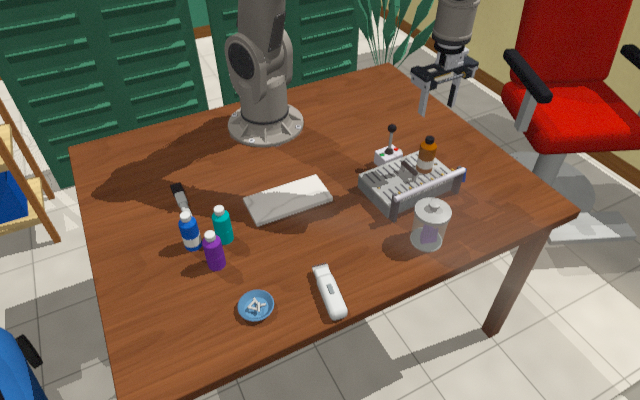

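{"method": "drive_tool", "body": {
  "fingers": [-1, -1, -1, -1, -1, -1, -1, -1, -1, -1],
  "dp": [
    [-0.006, 0.039, 0.001],
    [-0.009, 0.039, 0.001],
    [-0.012, 0.038, 0.001],
    [-0.014, 0.037, 0.001],
    [-0.017, 0.036, 0.001],
    [-0.02, 0.035, 0.001],
    [-0.022, 0.033, 0.001],
    [-0.024, 0.031, 0.001],
    [-0.027, 0.03, 0.001],
    [-0.029, 0.028, 0.001]
  ],
  "rotation": [
    [0, 0, -4.2],
    [0, 0, -4.2],
    [0, 0, -4.2],
    [0, 0, -4.2],
    [0, 0, -4.2],
    [0, 0, -4.2],
    [0, 0, -4.2],
    [0, 0, -4.2],
    [0, 0, -4.2],
    [0, 0, -4.2]
  ]
}}

```text
time: 22.5
eef_pos: [0.481, -0.0857, 0.2639]
ee_rot: [[0.693, 0.721, -0.02], [0.721, -0.693, -0.003], [-0.016, -0.012, -1.0]]
force: [1.6, 0.5, 0.2]
gripper_width: 1.0
```

```bash
python3 -c "
from h import *
print(status.observe()['joint_positions'])
plan((.449,-.39,.25),77.4,.042)"
```

```text
[ 0.1792  0.1008 -0.1471  1.9443  0.0201  1.1172 -0.7421]
t 22.5 at [ 0.481  -0.0857  0.2639] yaw 46.12779611449147 dist 0.30624774744914285 rows 8
dp [[-0.0302, 0.0235, 0.0019], [-0.0317, 0.0214, 0.0019], [-0.0331, 0.0192, 0.0019], [-0.0343, 0.0169, 0.0019], [-0.0354, 0.0145, 0.0019], [-0.0363, 0.012, 0.0019], [-0.037, 0.0095, 0.0018], [-0.0376, 0.007, 0.0018]]
rot [[-0.12, 0.08, -3.91], [-0.12, 0.08, -3.91], [-0.12, 0.08, -3.91], [-0.12, 0.08, -3.91], [-0.12, 0.08, -3.91], [-0.12, 0.08, -3.91], [-0.12, 0.08, -3.91], [-0.12, 0.08, -3.91]]
```

{"method": "drive_tool", "body": {
  "fingers": [-1, -1, -1, -1, -1, -1, -1, -1, -1, -1],
  "dp": [
    [-0.03, 0.023, 0],
    [-0.032, 0.021, 0],
    [-0.033, 0.019, 0],
    [-0.034, 0.017, 0],
    [-0.035, 0.014, 0],
    [-0.036, 0.012, 0],
    [-0.035, 0.009, 0],
    [-0.02, 0.004, 0],
    [0, 0, 0],
    [0, 0, 0]
  ],
  "rotation": [
    [-0.12, 0.08, -3.9],
    [-0.12, 0.08, -3.9],
    [-0.12, 0.08, -3.9],
    [-0.12, 0.08, -3.9],
    [-0.12, 0.08, -3.9],
    [-0.12, 0.08, -3.9],
    [-0.12, 0.08, -3.9],
    [-0.12, 0.08, -2],
    [0, 0, 0],
    [0, 0, 0]
  ]
}}

```text
time: 23.5
eef_pos: [0.4432, -0.3843, 0.2523]
ee_rot: [[0.235, 0.972, -0.016], [0.972, -0.235, 0.004], [0.0, -0.017, -1.0]]
force: [-0.3, 0.2, -0.7]
gripper_width: 0.999
```

```bash
python3 - <<'E'
from h import *
s=status.observe();p=camera_params('wrist')
im=read_camera('wrist');cv2.imwrite('pics/n1.png',im)
for n,q in (('blue',(.449,-.404,.122)),('purple',(.545,-.368,.122)),('teal',(.4684,-.319,.122))): print(n,proj(p,q))
plan((.449,-.404,.20),77.4,.03)
E
```

```text
blue [[332.5559 219.7846]]
purple [[427.9865 158.5898]]
teal [[332.1989 124.5868]]
t 23.55 at [ 0.4432 -0.3841  0.2523] yaw 76.41142744856083 dist 0.05622165061853718 rows 2
dp [[-0.009, 0.0056, 0.026], [-0.009, 0.0053, 0.0261]]
rot [[-0.49, -0.01, -0.49], [-0.49, -0.01, -0.49]]
```

View pics/n1.png

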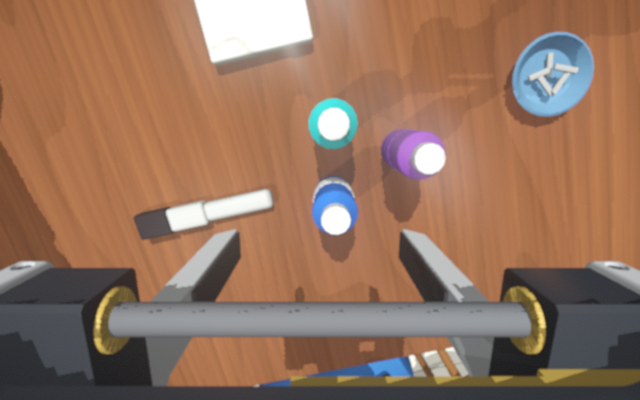

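{"method": "drive_tool", "body": {
  "fingers": [-0.8, -0.8, -0.8, -0.8],
  "dp": [
    [-0.009, 0.006, 0.022],
    [-0.009, 0.006, 0.022],
    [0, 0, 0.015],
    [0, 0, 0]
  ],
  "rotation": [
    [-0.5, 0, -0.5],
    [-0.5, 0, -0.5],
    [0, 0, 0],
    [0, 0, 0]
  ]
}}

```text
time: 23.95
eef_pos: [0.4525, -0.3995, 0.191]
ee_rot: [[0.214, 0.977, 0.002], [0.977, -0.214, 0.001], [0.002, 0.001, -1.0]]
force: [0.3, 0.1, 0.1]
gripper_width: 0.899
```

```bash
python3 - <<'E'
from h import *
plan((.4505,-.4035,.072),77.4,.03)
E
```

```text
t 23.95 at [ 0.4525 -0.3995  0.191 ] yaw 77.6711498559989 dist 0.11909583852883943 rows 4
dp [[-0.0011, -0.0003, 0.0298], [-0.0011, -0.0003, 0.0298], [-0.0011, -0.0003, 0.0298], [-0.0011, -0.0003, 0.0298]]
rot [[0.02, -0.03, 0.07], [0.02, -0.03, 0.07], [0.02, -0.03, 0.07], [0.02, -0.03, 0.07]]
```

{"method": "drive_tool", "body": {
  "fingers": [-0.8, -0.8, -0.8, -0.8, -0.8, -0.8],
  "dp": [
    [-0.002, -0.001, 0.025],
    [-0.002, -0.001, 0.025],
    [0, 0, 0.025],
    [0, 0, 0.02],
    [0, 0, 0.01],
    [0, 0, 0]
  ],
  "rotation": [
    [0, 0, 0],
    [0, 0, 0],
    [0, 0, 0],
    [0, 0, 0],
    [0, 0, 0],
    [0, 0, 0]
  ]
}}

```text
time: 24.55
eef_pos: [0.4546, -0.3981, 0.0876]
ee_rot: [[0.209, 0.978, 0.006], [0.978, -0.209, 0.0], [0.002, 0.006, -1.0]]
force: [-1.3, 0.1, 0.1]
gripper_width: 0.904
```

```bash
python3 - <<'E'
from h import *
plan((.4505,-.4035,.072),77.4,.03)
cv2.imwrite('pics/n2.png',read_camera('wrist'))
E
```

```text
t 24.55 at [ 0.4546 -0.3981  0.0876] yaw 77.96413335712732 dist 0.01696219449250883 rows 1
dp [[-0.0061, -0.003, 0.0155]]
rot [[0.35, -0.09, 0.56]]
```

View pics/n2.png

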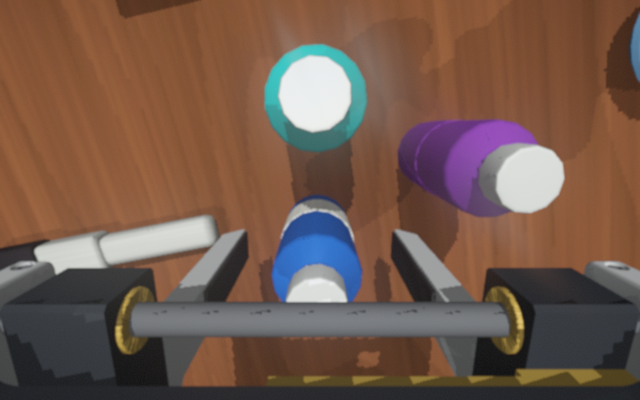

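{"method": "drive_tool", "body": {
  "fingers": [-0.8, -0.8, 0, 1, 1, 1, 1, 1, 1, 1],
  "dp": [
    [-0.006, -0.002, 0.015],
    [0, 0, 0],
    [0, 0, 0],
    [0, 0, 0],
    [0, 0, 0],
    [0, 0, 0],
    [0, 0, 0],
    [0, 0, 0],
    [0, 0, 0],
    [0, 0, 0]
  ],
  "rotation": [
    [0.3, -0.1, 0.5],
    [0, 0, 0],
    [0, 0, 0],
    [0, 0, 0],
    [0, 0, 0],
    [0, 0, 0],
    [0, 0, 0],
    [0, 0, 0],
    [0, 0, 0],
    [0, 0, 0]
  ]
}}

```text
time: 25.6
eef_pos: [0.4532, -0.4053, 0.0763]
ee_rot: [[0.218, 0.976, 0.005], [0.976, -0.218, -0.004], [-0.003, 0.006, -1.0]]
force: [-0.1, -0.5, -0.8]
gripper_width: 0.51
```

```bash
python3 - <<'E'
from h import *
plan((.4505,-.4035,.24),77.4,.03)
cv2.imwrite('pics/n3.png',read_camera('wrist'))
E
```

```text
t 25.6 at [ 0.4532 -0.4053  0.0763] yaw 77.41415818054952 dist 0.16371867672221016 rows 6
dp [[0.0001, -0.0003, -0.0273], [0.0001, -0.0004, -0.0273], [0.0001, -0.0004, -0.0273], [0.0002, -0.0004, -0.0273], [0.0002, -0.0005, -0.0273], [0.0002, -0.0005, -0.0273]]
rot [[0.06, 0.02, 0.0], [0.06, 0.02, 0.0], [0.06, 0.02, 0.0], [0.06, 0.02, 0.0], [0.06, 0.02, 0.0], [0.06, 0.02, 0.0]]
```

View pics/n3.png

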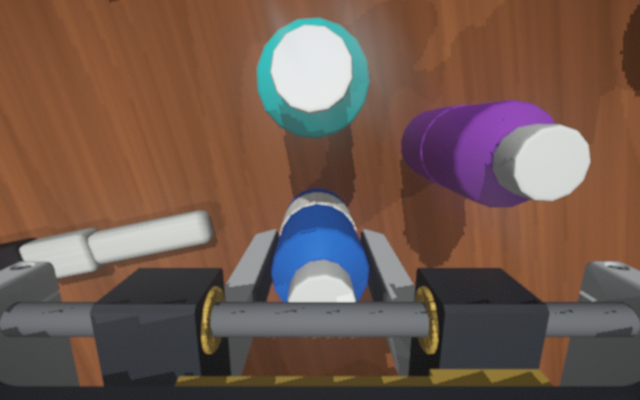

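{"method": "drive_tool", "body": {
  "fingers": [1, 1, 1, 1, 1, 1, 1, 1, 1, 1],
  "dp": [
    [0, 0, 0],
    [0, 0, -0.01],
    [0, 0, -0.02],
    [0, 0, -0.03],
    [0, 0, -0.035],
    [0, 0, -0.035],
    [0, 0, -0.025],
    [0, 0, -0.015],
    [0, 0, 0],
    [0, 0, 0]
  ],
  "rotation": [
    [0, 0, 0],
    [0, 0, 0],
    [0.1, 0, 0],
    [0.1, 0, 0],
    [0.1, 0, 0],
    [0, 0, 0],
    [0, 0, 0],
    [0, 0, 0],
    [0, 0, 0],
    [0, 0, 0]
  ]
}}

```text
time: 26.65
eef_pos: [0.4517, -0.4039, 0.2571]
ee_rot: [[0.218, 0.976, -0.0], [0.976, -0.218, -0.002], [-0.002, 0.0, -1.0]]
force: [0.4, 0.2, -2.3]
gripper_width: 0.512
```

```bash
python3 - <<'E'
from h import *
print(status.observe()['force'])
plan((.533,.198,.25),77.4,.04)
E
```

```text
[ 0.4016  0.1952 -2.3298]
t 26.65 at [ 0.4517 -0.4039  0.2571] yaw 77.41124280468675 dist 0.6073599632941044 rows 16
dp [[0.0378, -0.0032, 0.0004], [0.0378, -0.0032, 0.0004], [0.0378, -0.0032, 0.0004], [0.0378, -0.0032, 0.0004], [0.0378, -0.0032, 0.0004], [0.0378, -0.0032, 0.0004], [0.0378, -0.0032, 0.0004], [0.0378, -0.0032, 0.0004], [0.0378, -0.0032, 0.0004], [0.0378, -0.0032, 0.0004], [0.0378, -0.0032, 0.0004], [0.0378, -0.0032, 0.0004], [0.0378, -0.0032, 0.0004], [0.0378, -0.0032, 0.0004], [0.0378, -0.0032, 0.0004], [0.0378, -0.0032, 0.0004]]
rot [[0.0, 0.01, 0.0], [0.0, 0.01, 0.0], [0.0, 0.01, 0.0], [0.0, 0.01, 0.0], [0.0, 0.01, 0.0], [0.0, 0.01, 0.0], [0.0, 0.01, 0.0], [0.0, 0.01, 0.0], [0.0, 0.01, 0.0], [0.0, 0.01, 0.0], [0.0, 0.01, 0.0], [0.0, 0.01, 0.0], [0.0, 0.01, 0.0], [0.0, 0.01, 0.0], [0.0, 0.01, 0.0], [0.0, 0.01, 0.0]]
```

{"method": "drive_tool", "body": {
  "fingers": [1, 1, 1, 1, 1, 1, 1, 1, 1, 1],
  "dp": [
    [0.015, -0.001, 0],
    [0.03, -0.002, -0.001],
    [0.038, -0.003, -0.001],
    [0.04, -0.003, -0.001],
    [0.04, -0.003, -0.001],
    [0.04, -0.003, -0.001],
    [0.04, -0.003, -0.001],
    [0.04, -0.003, -0.001],
    [0.04, -0.003, -0.001],
    [0.04, -0.003, -0.001]
  ],
  "rotation": [
    [0, 0, 0],
    [0, 0, 0],
    [0, 0, 0],
    [0, 0, 0],
    [0, 0, 0],
    [0, 0, 0],
    [0, 0, 0],
    [0, 0, 0],
    [0, 0, 0],
    [0, 0, 0]
  ]
}}

```text
time: 27.65
eef_pos: [0.4986, -0.0277, 0.2547]
ee_rot: [[0.223, 0.975, -0.016], [0.975, -0.223, 0.001], [-0.002, -0.016, -1.0]]
force: [0.8, -0.8, -2.4]
gripper_width: 0.511
```

```bash
python3 - <<'E'
from h import *
print(status.observe()['force'])
plan((.533,.198,.23),77.4,.035)
E
```

```text
[ 0.8094 -0.7573 -2.3687]
t 27.65 at [ 0.4986 -0.0277  0.2547] yaw 77.10763108801211 dist 0.22959664972466337 rows 7
dp [[0.0325, -0.0023, 0.0035], [0.0325, -0.0023, 0.0035], [0.0325, -0.0023, 0.0035], [0.0325, -0.0023, 0.0035], [0.0325, -0.0023, 0.0035], [0.0325, -0.0023, 0.0035], [0.0325, -0.0023, 0.0035]]
rot [[-0.13, 0.02, -0.04], [-0.13, 0.02, -0.04], [-0.13, 0.02, -0.04], [-0.13, 0.02, -0.04], [-0.13, 0.02, -0.04], [-0.13, 0.02, -0.04], [-0.13, 0.02, -0.04]]
```

{"method": "drive_tool", "body": {
  "fingers": [1, 1, 1, 1, 1, 1, 1, 1, 1, 1],
  "dp": [
    [0.035, -0.002, 0],
    [0.035, -0.002, 0],
    [0.035, -0.002, 0.001],
    [0.035, -0.002, 0.002],
    [0.03, -0.002, 0.003],
    [0.02, -0.002, 0.003],
    [0.01, -0.001, 0.003],
    [0, 0, 0],
    [0, 0, 0],
    [0, 0, 0]
  ],
  "rotation": [
    [-0.2, 0, 0],
    [-0.2, 0, 0],
    [-0.2, 0, 0],
    [-0.2, 0, 0],
    [-0.1, 0, 0],
    [0, 0, 0],
    [0, 0, 0],
    [0, 0, 0],
    [0, 0, 0],
    [0, 0, 0]
  ]
}}

```text
time: 28.65
eef_pos: [0.5207, 0.1868, 0.2328]
ee_rot: [[0.212, 0.977, -0.015], [0.977, -0.212, -0.004], [-0.007, -0.013, -1.0]]
force: [0.7, -0.8, -2.2]
gripper_width: 0.506
```

```bash
python3 - <<'E'
from h import *
print(status.observe()['force'])
plan((.533,.198,.15),77.4,.02)
E
```

```text
[ 0.7221 -0.7932 -2.1588]
t 28.65 at [0.5207 0.1868 0.2328] yaw 77.77961333249341 dist 0.08444979038930486 rows 5
dp [[0.0028, 0.0022, 0.0165], [0.0028, 0.0021, 0.0165], [0.0028, 0.0021, 0.0165], [0.0028, 0.002, 0.0165], [0.0027, 0.002, 0.0166]]
rot [[-0.15, 0.08, 0.08], [-0.15, 0.08, 0.08], [-0.15, 0.08, 0.08], [-0.15, 0.08, 0.08], [-0.15, 0.08, 0.08]]
```

{"method": "drive_tool", "body": {
  "fingers": [1, 1, 1, 1, 1, 1, 1, 1],
  "dp": [
    [0.003, 0.002, 0.016],
    [0.003, 0.002, 0.018],
    [0.003, 0.002, 0.018],
    [0.003, 0.002, 0.018],
    [0, 0, 0.015],
    [0, 0, 0.006],
    [0, 0, 0],
    [0, 0, 0]
  ],
  "rotation": [
    [-0.2, 0.1, 0],
    [-0.2, 0.1, 0],
    [-0.2, 0.1, 0],
    [-0.2, 0.1, 0],
    [0, 0, 0],
    [0, 0, 0],
    [0, 0, 0],
    [0, 0, 0]
  ]
}}

```text
time: 29.45
eef_pos: [0.5335, 0.1874, 0.1415]
ee_rot: [[0.224, 0.975, 0.006], [0.975, -0.224, -0.002], [-0.001, 0.006, -1.0]]
force: [-0.2, 0.4, -1.7]
gripper_width: 0.509
```

```bash
python3 - <<'E'
from h import *
print(status.observe()['force'])
plan((.533,.198,.1293),77.4,.02)
E
```

```text
[-0.1933  0.4434 -1.6594]
t 29.45 at [0.5335 0.1874 0.1415] yaw 77.05096373172078 dist 0.016188728726159993 rows 1
dp [[0.0102, -0.003, 0.0122]]
rot [[0.36, 0.04, -0.35]]
```

{"method": "drive_tool", "body": {
  "fingers": [1, 1, 1, 1, 1, 1, 1],
  "dp": [
    [0.008, -0.002, 0.003],
    [0, 0, 0.003],
    [0, 0, 0.002],
    [0, 0, 0.001],
    [0, 0, 0.001],
    [0, 0, 0.001],
    [0, 0, 0]
  ],
  "rotation": [
    [0.36, 0, 0],
    [0, 0, 0],
    [0, 0, 0],
    [0, 0, 0],
    [0, 0, 0],
    [0, 0, 0],
    [0, 0, 0]
  ]
}}

```text
time: 30.15
eef_pos: [0.5344, 0.1966, 0.1319]
ee_rot: [[0.224, 0.975, 0.002], [0.975, -0.224, 0.0], [0.001, 0.002, -1.0]]
force: [-0.5, -0.4, -3.2]
gripper_width: 0.509
```

```bash
python3 - <<'E'
from h import *
print(status.observe()['force'])
plan((.533,.198,.1293),77.4,.02)
E
```

```text
[-0.5131 -0.4208 -3.1738]
t 30.15 at [0.5344 0.1966 0.1319] yaw 77.0356853441859 dist 0.0032229719773421758 rows 1
dp [[0.001, -0.0017, 0.0025]]
rot [[0.13, -0.05, -0.36]]
```

{"method": "drive_tool", "body": {
  "fingers": [1, 1, 1, 1, 1],
  "dp": [
    [0, 0, 0.001],
    [0, 0, 0.001],
    [0, 0, 0.001],
    [0, 0, 0.001],
    [0, 0, 0.001]
  ],
  "rotation": [
    [0.1, 0, 0],
    [0, 0, 0],
    [0, 0, 0],
    [0, 0, 0],
    [0, 0, 0]
  ]
}}

```text
time: 30.65
eef_pos: [0.5343, 0.1977, 0.1288]
ee_rot: [[0.224, 0.975, 0.001], [0.975, -0.224, 0.002], [0.002, 0.001, -1.0]]
force: [-6.5, -2.0, 14.5]
gripper_width: 0.51
```

Contact. Release gently.

{"method": "drive_tool", "body": {
  "fingers": [1, 0.2, 0, -0.2, -0.4, -0.6, -0.6],
  "dp": [
    [0, 0, 0],
    [0, 0, 0],
    [0, 0, 0],
    [0, 0, 0],
    [0, 0, 0],
    [0, 0, 0],
    [0, 0, 0]
  ],
  "rotation": [
    [0, 0, 0],
    [0, 0, 0],
    [0, 0, 0],
    [0, 0, 0],
    [0, 0, 0],
    [0, 0, 0],
    [0, 0, 0]
  ]
}}

```text
time: 31.35
eef_pos: [0.5347, 0.1979, 0.1291]
ee_rot: [[0.224, 0.975, 0.002], [0.975, -0.224, 0.002], [0.003, 0.002, -1.0]]
force: [0.3, -0.1, -0.2]
gripper_width: 0.79
```

{"method": "drive_tool", "body": {
  "fingers": [-0.6, -0.6, -0.6, -0.6, -0.6, -0.6, 0, 0],
  "dp": [
    [0, 0, -0.015],
    [0, 0, -0.03],
    [0, 0, -0.035],
    [0, 0, -0.035],
    [0, 0, -0.025],
    [0, 0, -0.01],
    [0, 0, 0],
    [0, 0, 0]
  ],
  "rotation": [
    [0, 0, 0],
    [0, 0, 0],
    [0, 0, 0],
    [0, 0, 0],
    [0, 0, 0],
    [0, 0, 0],
    [0, 0, 0],
    [0, 0, 0]
  ]
}}

```text
time: 32.15
eef_pos: [0.5335, 0.1978, 0.2902]
ee_rot: [[0.223, 0.975, 0.003], [0.975, -0.223, 0.003], [0.004, 0.002, -1.0]]
force: [-0.5, -0.5, -0.8]
gripper_width: 0.663
```

```bash
python3 - <<'E'
from h import *
s=status.observe();print(s['force'],s['joint_positions'])
cv2.imwrite('pics/o1.png',read_camera('wrist'));p=camera_params('wrist')
crop(read_camera('scene'),330,100,160,120,5,'pics/o2.png')
print('ball pred',proj(p,(.404,.2747,.145)))
plan((.402,.305,.26),2.5,.03)
E
```

```text
[-0.5235 -0.5157 -0.809 ] [-0.1558  0.2197 -0.3655  1.7524  0.0829  1.1805 -0.7696]
ball pred [[166.4934 150.6161]]
t 32.25 at [0.5333 0.1977 0.2895] yaw 77.11375666503541 dist 0.17210483860615317 rows 10
dp [[0.0075, -0.0152, 0.003], [0.0055, -0.016, 0.003], [0.0034, -0.0166, 0.0029], [0.0012, -0.0169, 0.0029], [-0.001, -0.0169, 0.0029], [-0.0032, -0.0166, 0.0029], [-0.0054, -0.0161, 0.0029], [-0.0074, -0.0153, 0.0029], [-0.0093, -0.0142, 0.0029], [-0.0111, -0.0128, 0.0029]]
rot [[-0.01, -0.02, 7.46], [-0.01, -0.02, 7.46], [-0.01, -0.02, 7.46], [-0.01, -0.02, 7.46], [-0.01, -0.02, 7.46], [-0.01, -0.02, 7.46], [-0.01, -0.02, 7.46], [-0.01, -0.02, 7.46], [-0.01, -0.02, 7.46], [-0.01, -0.02, 7.46]]
```

View pics/o1.png

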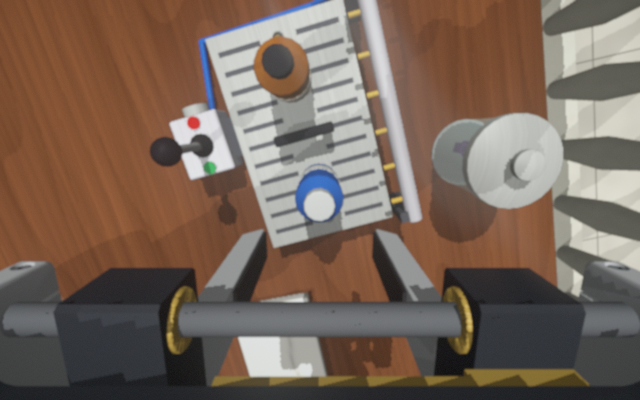

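View pics/o2.png

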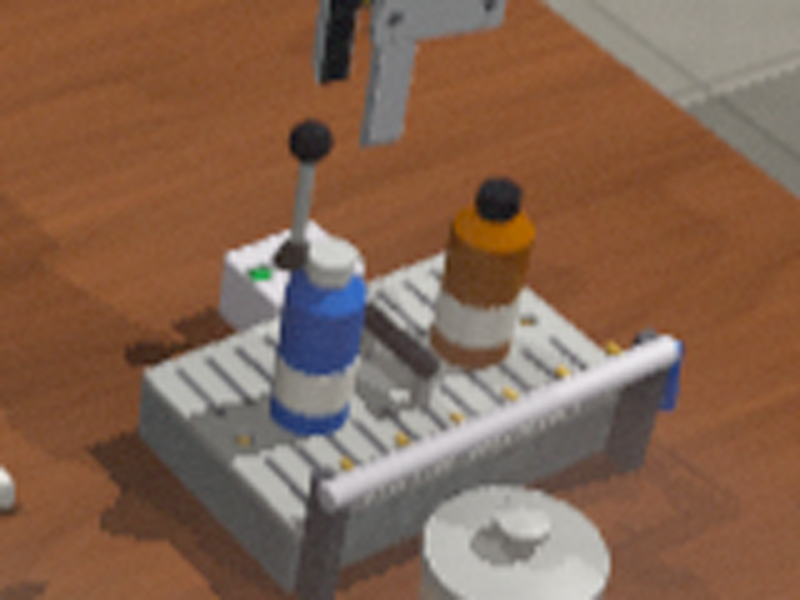

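```bash
python3 - <<'E'
from h import *
plan((.4015,.3235,.25),92.5,.03)
E
```

```text
t 32.25 at [0.5333 0.1977 0.2895] yaw 77.11375666503541 dist 0.1864248847636631 rows 7
dp [[0.0133, -0.0224, 0.0057], [0.0142, -0.0218, 0.0057], [0.015, -0.0213, 0.0057], [0.0158, -0.0207, 0.0057], [0.0166, -0.0201, 0.0057], [0.0173, -0.0194, 0.0057], [0.0181, -0.0187, 0.0056]]
rot [[0.01, -0.03, -2.2], [0.01, -0.03, -2.2], [0.01, -0.03, -2.2], [0.01, -0.03, -2.2], [0.01, -0.03, -2.2], [0.01, -0.03, -2.2], [0.01, -0.03, -2.2]]
```

{"method": "drive_tool", "body": {
  "fingers": [1, 1, 1, 1, 1, 1, 1, 1, 1, 1],
  "dp": [
    [0.013, -0.022, 0],
    [0.014, -0.022, 0],
    [0.015, -0.021, 0],
    [0.016, -0.021, 0],
    [0.017, -0.02, 0],
    [0.017, -0.019, 0.005],
    [0.015, -0.01, 0.005],
    [0, 0, 0],
    [0, 0, 0],
    [0, 0, 0]
  ],
  "rotation": [
    [0, 0, -2.2],
    [0, 0, -2.2],
    [0, 0, -2.2],
    [0, 0, -2.2],
    [0, 0, -2.2],
    [0, 0, -2.2],
    [0, 0, -2],
    [0, 0, 0],
    [0, 0, 0],
    [0, 0, 0]
  ]
}}

```text
time: 33.25
eef_pos: [0.3966, 0.3301, 0.275]
ee_rot: [[-0.068, 0.998, -0.003], [0.998, 0.068, 0.001], [0.001, -0.003, -1.0]]
force: [-0.1, -0.1, 0.1]
gripper_width: 0.005
```

```bash
python3 - <<'E'
from h import *
plan((.4015,.3235,.145),92.5,.03);s=status.observe();print(s['gripper_width'])
E
```

```text
t 33.25 at [0.3966 0.3301 0.275 ] yaw 93.87921125482688 dist 0.13027254620383796 rows 5
dp [[-0.0014, 0.001, 0.026], [-0.0014, 0.001, 0.026], [-0.0014, 0.001, 0.026], [-0.0014, 0.0009, 0.026], [-0.0014, 0.0009, 0.026]]
rot [[-0.04, -0.01, 0.28], [-0.04, -0.01, 0.28], [-0.04, -0.01, 0.28], [-0.04, -0.01, 0.28], [-0.04, -0.01, 0.28]]
0.004877378941819164
```

{"method": "drive_tool", "body": {
  "fingers": [1, 1, 1, 1, 1, 1, 1, 1],
  "dp": [
    [-0.001, 0.001, 0.02],
    [-0.001, 0.001, 0.026],
    [-0.001, 0.001, 0.026],
    [-0.001, 0.001, 0.025],
    [0, 0.001, 0.02],
    [0, 0, 0.01],
    [0, 0, 0],
    [0, 0, 0]
  ],
  "rotation": [
    [0, 0, 0.3],
    [0, 0, 0.3],
    [0, 0, 0.3],
    [0, 0, 0.3],
    [0, 0, 0],
    [0, 0, 0],
    [0, 0, 0],
    [0, 0, 0]
  ]
}}

```text
time: 34.05
eef_pos: [0.4084, 0.3222, 0.1445]
ee_rot: [[-0.033, 0.999, -0.0], [0.999, 0.033, 0.001], [0.001, -0.0, -1.0]]
force: [-0.1, 1.2, -0.2]
gripper_width: 0.007
```

```bash
python3 - <<'E'
from h import *
plan((.4015,.3035,.142),92.5,.03)
crop(read_camera('scene'),330,60,160,120,5,'pics/p1.png')
E
```

```text
t 34.05 at [0.4084 0.3222 0.1445] yaw 91.86688690987536 dist 0.020071947676221762 rows 1
dp [[-0.0185, -0.0075, 0.0025]]
rot [[-0.01, -0.06, -0.63]]
```

View pics/p1.png

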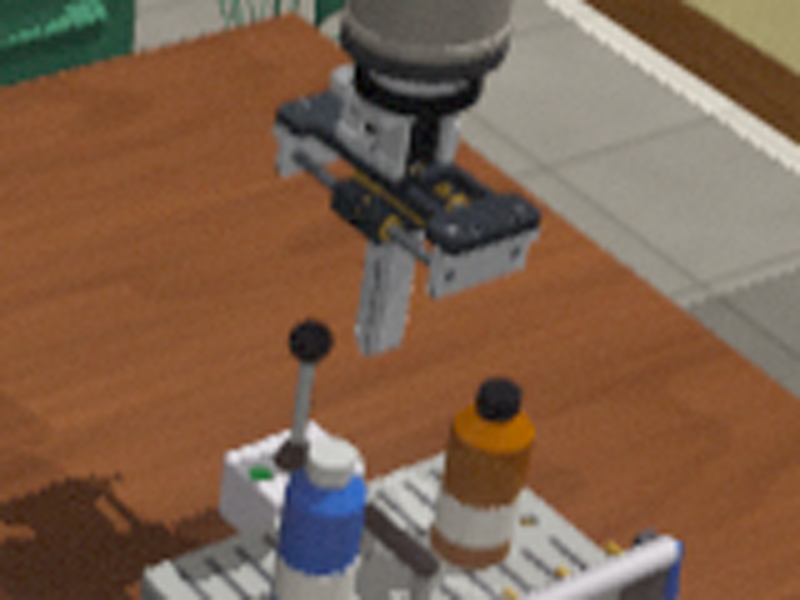

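{"method": "drive_tool", "body": {
  "fingers": [1, 1, 1, 1, 1],
  "dp": [
    [-0.01, -0.004, 0.002],
    [-0.01, -0.002, 0],
    [-0.005, 0, 0],
    [0, 0, 0],
    [0, 0, 0]
  ],
  "rotation": [
    [0, 0, -0.5],
    [0, 0, 0],
    [0, 0, 0],
    [0, 0, 0],
    [0, 0, 0]
  ]
}}

```text
time: 34.6
eef_pos: [0.4041, 0.2948, 0.1452]
ee_rot: [[-0.041, 0.999, 0.004], [0.999, 0.041, 0.003], [0.003, 0.004, -1.0]]
force: [-0.2, 0.1, 0.5]
gripper_width: 0.008
```

```bash
python3 - <<'E'
from h import *
plan((.4043,.2555,.142),92.5,.01);print(status.observe()['force'])
E
```

```text
t 34.6 at [0.4041 0.2948 0.1452] yaw 92.35599833344433 dist 0.03947595646339257 rows 4
dp [[-0.0098, -0.0003, 0.0008], [-0.0098, -0.0004, 0.0008], [-0.0098, -0.0004, 0.0008], [-0.0098, -0.0004, 0.0008]]
rot [[0.06, -0.04, -0.04], [0.06, -0.04, -0.04], [0.06, -0.04, -0.04], [0.06, -0.04, -0.04]]
[-0.1856  0.1369  0.5474]
```

{"method": "drive_tool", "body": {
  "fingers": [1, 1, 1, 1, 1],
  "dp": [
    [-0.008, 0, 0],
    [-0.01, 0, 0.001],
    [-0.01, 0, 0.001],
    [-0.008, 0, 0.001],
    [-0.004, 0, 0]
  ],
  "rotation": [
    [0, 0, 0],
    [0, 0, 0],
    [0, 0, 0],
    [0, 0, 0],
    [0, 0, 0]
  ]
}}

```text
time: 35.1
eef_pos: [0.4057, 0.254, 0.142]
ee_rot: [[-0.043, 0.999, 0.005], [0.999, 0.043, 0.007], [0.006, 0.005, -1.0]]
force: [-0.3, 7.7, -5.7]
gripper_width: 0.002
```

```bash
python3 - <<'E'
from h import *
plan((.4043,.2555,.142),92.5,.01);print(status.observe()['force'])
crop(read_camera('scene'),330,60,160,120,5,'pics/p2.png')
cv2.imwrite('pics/p3.png',read_camera('top')[150:320,100:340].repeat(3,0).repeat(3,1))
E
```

```text
t 35.1 at [0.4057 0.254  0.142 ] yaw 92.45739353965874 dist 0.0020624501301924687 rows 1
dp [[0.0016, -0.0013, 0.0]]
rot [[0.29, -0.37, -0.04]]
[-0.2908  7.6545 -5.6547]
```

View pics/p2.png

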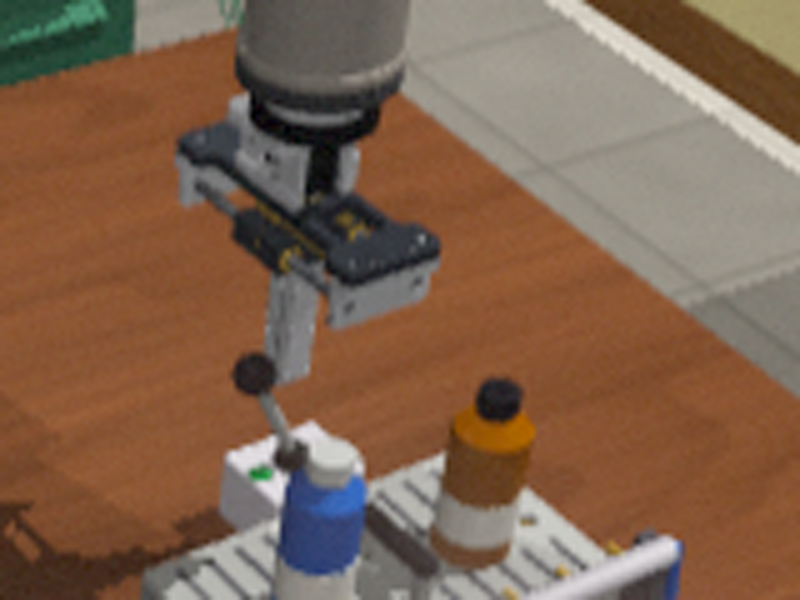

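View pics/p3.png

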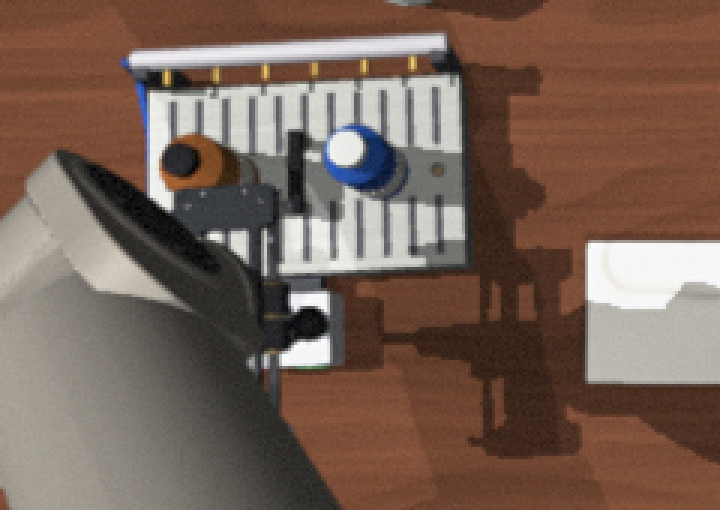

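```bash
python3 - <<'E'
from h import *
s=camera_params('scene');t=camera_params('top')
for z in (.139,.136,.133):
    b=ray(s,((255+.5)/5-.5+330,(374+.5)/5-.5+60),z);c=ray(t,(309.5/3-.33+100,324/3-.33+150),z)
    print(z,b,c,'expected ang from z',np.arccos((z-.05)/.095),'from y',[np.arcsin((.2745-v[1])/.095) for v in (b,c)])
E
```

```text
0.139 [0.4096 0.2298 0.139 ] [0.4034 0.2297 0.139 ] expected ang from z 0.3573069945732084 from y [np.float64(0.489750750673422), np.float64(0.49101907626954633)]
0.136 [0.4062 0.2323 0.136 ] [0.4035 0.2305 0.136 ] expected ang from z 0.43879760184818706 from y [np.float64(0.46040081446829956), np.float64(0.48146942302394374)]
0.133 [0.4029 0.2348 0.133 ] [0.4036 0.2313 0.133 ] expected ang from z 0.5080717537333646 from y [np.float64(0.4314721581133244), np.float64(0.47196718360555184)]
```

{"method": "drive_tool", "body": {
  "fingers": [1, 1, 1, 1, 1],
  "dp": [
    [-0.001, 0, 0],
    [-0.001, 0, 0],
    [-0.001, 0, 0],
    [-0.001, 0, 0],
    [-0.001, 0, 0]
  ],
  "rotation": [
    [0, 0, 0],
    [0, 0, 0],
    [0, 0, 0],
    [0, 0, 0],
    [0, 0, 0]
  ]
}}

```text
time: 35.7
eef_pos: [0.4056, 0.2502, 0.1413]
ee_rot: [[-0.043, 0.999, 0.005], [0.999, 0.043, 0.013], [0.013, 0.006, -1.0]]
force: [-0.6, 13.3, -4.9]
gripper_width: 0.007
```

{"method": "drive_tool", "body": {
  "fingers": [1, 1, 1, 1, 1, 1, 1, 1, 1, 1],
  "dp": [
    [0, 0, 0],
    [0, 0, 0],
    [0, 0, 0],
    [0, 0, 0],
    [0, 0, 0],
    [0, 0, 0],
    [0, 0, 0],
    [0, 0, 0],
    [0, 0, 0],
    [0, 0, 0]
  ],
  "rotation": [
    [0, 0, 0],
    [0, 0, 0],
    [0, 0, 0],
    [0, 0, 0],
    [0, 0, 0],
    [0, 0, 0],
    [0, 0, 0],
    [0, 0, 0],
    [0, 0, 0],
    [0, 0, 0]
  ]
}}

```text
time: 36.7
eef_pos: [0.4056, 0.2512, 0.1415]
ee_rot: [[-0.044, 0.999, 0.007], [0.999, 0.044, 0.022], [0.022, 0.008, -1.0]]
force: [0.4, 5.5, 0.6]
gripper_width: 0.002
```

{"method": "drive_tool", "body": {
  "fingers": [1, 1, 1, 1, 1, 1, 1, 1, 1, 1],
  "dp": [
    [-0.0003, 0, 0],
    [-0.0003, 0, 0],
    [-0.0003, 0, 0],
    [-0.0003, 0, 0],
    [-0.0003, 0, 0],
    [-0.0003, 0, 0],
    [-0.0003, 0, 0],
    [-0.0003, 0, 0],
    [-0.0003, 0, 0],
    [-0.0003, 0, 0]
  ],
  "rotation": [
    [0, -0.1, 0],
    [0, -0.1, 0],
    [0, -0.1, 0],
    [0, -0.1, 0],
    [0, -0.1, 0],
    [0, -0.1, 0],
    [0, -0.1, 0],
    [0, -0.1, 0],
    [0, -0.1, 0],
    [0, -0.1, 0]
  ]
}}

```text
time: 37.7
eef_pos: [0.4056, 0.2505, 0.1413]
ee_rot: [[-0.046, 0.999, 0.009], [0.999, 0.046, 0.016], [0.015, 0.01, -1.0]]
force: [-0.5, 7.4, -0.6]
gripper_width: 0.005
```

{"method": "drive_tool", "body": {
  "fingers": [1, 1, 1, 1, 1, 1, 1, 1, 1, 1],
  "dp": [
    [-0.0003, 0, 0],
    [-0.0003, 0, 0],
    [-0.0003, 0, 0],
    [-0.0003, 0, 0],
    [-0.0003, 0, 0],
    [-0.0003, 0, 0],
    [-0.0003, 0, 0],
    [-0.0003, 0, 0],
    [-0.0003, 0, 0],
    [-0.0003, 0, 0]
  ],
  "rotation": [
    [0, -0.1, 0],
    [0, -0.1, 0],
    [0, -0.1, 0],
    [0, -0.1, 0],
    [0, -0.1, 0],
    [0, -0.1, 0],
    [0, -0.1, 0],
    [0, -0.1, 0],
    [0, -0.1, 0],
    [0, -0.1, 0]
  ]
}}

```text
time: 38.7
eef_pos: [0.4055, 0.2505, 0.1412]
ee_rot: [[-0.048, 0.999, 0.012], [0.999, 0.048, 0.01], [0.009, 0.013, -1.0]]
force: [-0.8, 7.5, -0.8]
gripper_width: 0.006
```

{"method": "drive_tool", "body": {
  "fingers": [1, 1, 1, 1, 1],
  "dp": [
    [-0.0003, 0, 0],
    [-0.0003, 0, 0],
    [-0.0003, 0, 0],
    [-0.0003, 0, 0],
    [-0.0003, 0, 0]
  ],
  "rotation": [
    [0, -0.1, 0],
    [0, -0.1, 0],
    [0, -0.1, 0],
    [0, -0.1, 0],
    [0, -0.1, 0]
  ]
}}

```text
time: 39.2
eef_pos: [0.4055, 0.2506, 0.1412]
ee_rot: [[-0.049, 0.999, 0.014], [0.999, 0.049, 0.007], [0.007, 0.014, -1.0]]
force: [-1.3, 7.2, -2.4]
gripper_width: 0.006
```

```bash
python3 - <<'E'
from h import *
crop(read_camera('scene'),330,60,160,120,5,'pics/p4.png')
plan((.4043,.2555,.142),92.5,.01);print(status.observe()['force'])
E
```

```text
t 39.25 at [0.4055 0.2506 0.1412] yaw 92.83145775903999 dist 0.005124892221869359 rows 1
dp [[0.005, -0.0009, -0.0008]]
rot [[0.82, -0.38, 0.33]]
[-1.089   7.3874 -1.3719]
```

View pics/p4.png

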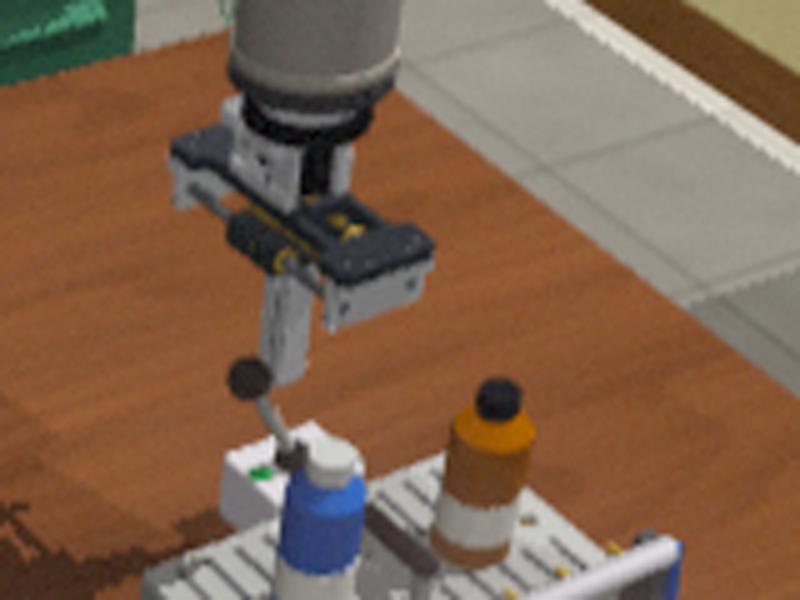

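{"method": "drive_tool", "body": {
  "fingers": [1, 1, 1, 1, 1, 1, 1, 1, 1, 1],
  "dp": [
    [0.008, 0, 0],
    [0.01, 0, 0],
    [0.01, 0, 0],
    [0.01, 0, 0],
    [0.01, 0, 0],
    [0.015, 0, 0],
    [0.015, 0, 0],
    [0, 0, 0],
    [0, 0, 0],
    [0, 0, 0]
  ],
  "rotation": [
    [0.3, -0.1, 0],
    [0.3, -0.1, 0],
    [0.2, 0, 0],
    [0, 0, 0],
    [0, 0, 0],
    [0, 0, 0],
    [0, 0, 0],
    [0, 0, 0],
    [0, 0, 0],
    [0, 0, 0]
  ]
}}

```text
time: 40.25
eef_pos: [0.4008, 0.3328, 0.1401]
ee_rot: [[-0.049, 0.999, -0.003], [0.999, 0.049, -0.001], [-0.0, -0.003, -1.0]]
force: [-0.9, 0.0, 0.2]
gripper_width: 0.005
```

```bash
python3 - <<'E'
from h import *
crop(read_camera('scene'),330,60,160,120,5,'pics/p5.png')
plan((.529,.3215,.25),92.5,.01)
E
```

```text
t 40.3 at [0.4008 0.3326 0.1401] yaw 92.81371782306466 dist 0.16922173948025207 rows 17
dp [[-0.001, 0.0075, -0.0065], [-0.001, 0.0075, -0.0065], [-0.001, 0.0075, -0.0065], [-0.001, 0.0075, -0.0065], [-0.001, 0.0075, -0.0065], [-0.001, 0.0075, -0.0065], [-0.001, 0.0075, -0.0065], [-0.001, 0.0075, -0.0065], [-0.001, 0.0075, -0.0065], [-0.001, 0.0075, -0.0065], [-0.001, 0.0075, -0.0065], [-0.001, 0.0075, -0.0065], [-0.001, 0.0075, -0.0065], [-0.001, 0.0075, -0.0065], [-0.001, 0.0075, -0.0065], [-0.001, 0.0075, -0.0065], [-0.001, 0.0075, -0.0065]]
rot [[-0.01, 0.0, 0.02], [-0.01, 0.0, 0.02], [-0.01, 0.0, 0.02], [-0.01, 0.0, 0.02], [-0.01, 0.0, 0.02], [-0.01, 0.0, 0.02], [-0.01, 0.0, 0.02], [-0.01, 0.0, 0.02], [-0.01, 0.0, 0.02], [-0.01, 0.0, 0.02], [-0.01, 0.0, 0.02], [-0.01, 0.0, 0.02], [-0.01, 0.0, 0.02], [-0.01, 0.0, 0.02], [-0.01, 0.0, 0.02], [-0.01, 0.0, 0.02], [-0.01, 0.0, 0.02]]
```

View pics/p5.png

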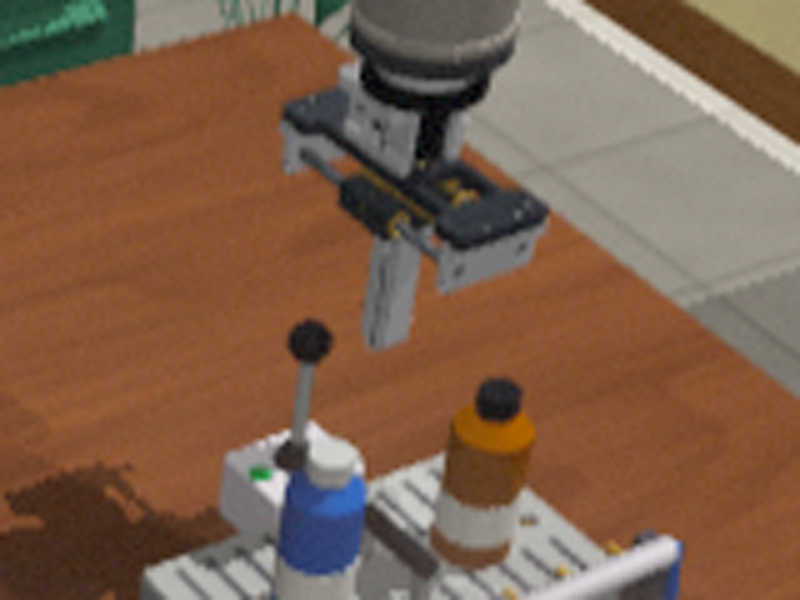

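{"method": "drive_tool", "body": {
  "fingers": [1, 1, 1, 1, 0, -0.5, -1, -1, -1, -1],
  "dp": [
    [0, 0, -0.03],
    [0, 0, -0.035],
    [0, 0, -0.035],
    [0, 0.01, -0.03],
    [-0.001, 0.025, -0.01],
    [-0.002, 0.03, 0],
    [-0.002, 0.03, 0],
    [-0.002, 0.025, 0],
    [-0.001, 0.008, 0],
    [0, 0, 0]
  ],
  "rotation": [
    [0, 0, 0],
    [0, 0, 0],
    [0, 0, 0],
    [0, 0, 0],
    [0, 0, 0],
    [0, 0, 0],
    [0, 0, 0],
    [0, 0, 0],
    [0, 0, 0],
    [0, 0, 0]
  ]
}}

```text
time: 41.3
eef_pos: [0.5343, 0.3236, 0.2862]
ee_rot: [[-0.043, 0.999, -0.001], [0.999, 0.043, -0.004], [-0.004, -0.001, -1.0]]
force: [-1.0, 0.1, -0.3]
gripper_width: 0.481
```

{"method": "drive_tool", "body": {
  "fingers": [-1, -1],
  "dp": [
    [0, 0, 0],
    [0, 0, 0]
  ],
  "rotation": [
    [0, 0, 0],
    [0, 0, 0]
  ]
}}

```text
time: 41.5
eef_pos: [0.5326, 0.3235, 0.2861]
ee_rot: [[-0.044, 0.999, -0.002], [0.999, 0.044, -0.005], [-0.005, -0.002, -1.0]]
force: [-0.2, -0.6, 0.4]
gripper_width: 0.651
```

```bash
python3 - <<'E'
from h import *
p=camera_params('wrist');im=read_camera('wrist');cv2.imwrite('pics/q1.png',im)
print('amber',proj(p,(.5297,.3214,.173)),'blue',proj(p,(.5343,.1977,.175)))
plan((.5297,.3214,.2),92.5,.03)
E
```

```text
amber [[315.9721 207.5441]] blue [[315.4727 331.6273]]
t 41.55 at [0.5325 0.3236 0.2862] yaw 92.52646330755466 dist 0.08630361095826358 rows 3
dp [[-0.0006, -0.0009, 0.0287], [-0.0006, -0.0009, 0.0287], [-0.0007, -0.0009, 0.0287]]
rot [[-0.04, 0.09, 0.01], [-0.04, 0.09, 0.01], [-0.04, 0.09, 0.01]]
```

View pics/q1.png

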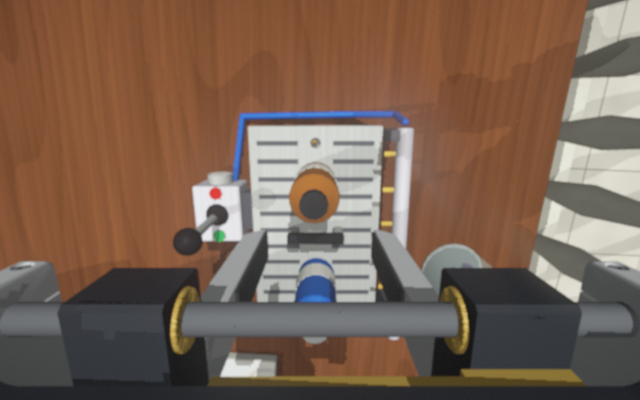

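{"method": "drive_tool", "body": {
  "fingers": [-1, -1, -1, -1, -1, -1, -1, -1],
  "dp": [
    [-0.001, -0.002, 0.025],
    [-0.001, -0.002, 0.03],
    [0, 0, 0.03],
    [0, 0, 0.03],
    [0, 0, 0.025],
    [0, 0, 0.01],
    [0, 0, 0],
    [0, 0, 0]
  ],
  "rotation": [
    [0, 0.1, 0],
    [0, 0.1, 0],
    [0, 0, 0],
    [0, 0, 0],
    [0, 0, 0],
    [0, 0, 0],
    [0, 0, 0],
    [0, 0, 0]
  ]
}}

```text
time: 42.35
eef_pos: [0.5243, 0.3242, 0.1362]
ee_rot: [[-0.05, 0.999, 0.003], [0.999, 0.05, 0.002], [0.002, 0.003, -1.0]]
force: [-0.2, -0.2, 0.3]
gripper_width: 0.999
```

```bash
python3 - <<'E'
from h import *
plan((.529,.3214,.125),92.5,.03)
print(status.observe()['force'],status.observe()['gripper_width'])
im=read_camera('wrist');cv2.imwrite('pics/q2.png',im)
E
```

```text
t 42.35 at [0.5243 0.3242 0.1362] yaw 92.87556623106131 dist 0.012459614808127028 rows 1
dp [[-0.0031, 0.0046, 0.0112]]
rot [[0.19, -0.12, 0.38]]
[-0.215  -0.1567  0.343 ] 0.9994825956223081
```

View pics/q2.png

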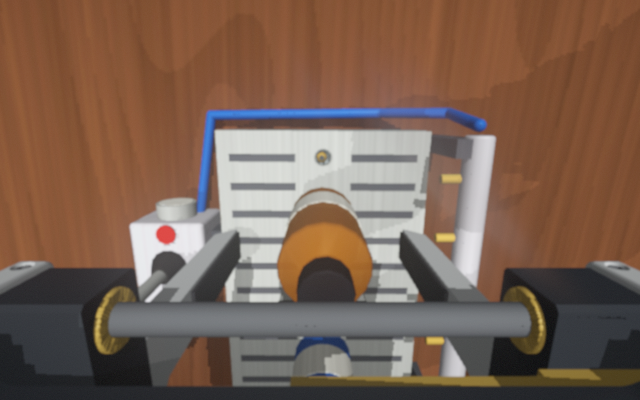

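{"method": "drive_tool", "body": {
  "fingers": [-1, -1, -1, 0, 1, 1, 1, 1, 1, 1],
  "dp": [
    [-0.003, 0.004, 0.009],
    [0, 0, 0],
    [0, 0, 0],
    [0, 0, 0],
    [0, 0, 0],
    [0, 0, 0],
    [0, 0, 0],
    [0, 0, 0],
    [0, 0, 0],
    [0, 0, 0]
  ],
  "rotation": [
    [0.2, -0.1, 0.3],
    [0, 0, 0],
    [0, 0, 0],
    [0, 0, 0],
    [0, 0, 0],
    [0, 0, 0],
    [0, 0, 0],
    [0, 0, 0],
    [0, 0, 0],
    [0, 0, 0]
  ]
}}

```text
time: 43.4
eef_pos: [0.5303, 0.3221, 0.1301]
ee_rot: [[-0.044, 0.999, 0.004], [0.999, 0.044, 0.003], [0.002, 0.004, -1.0]]
force: [0.0, 0.1, -2.3]
gripper_width: 0.535
```

{"method": "drive_tool", "body": {
  "fingers": [1, 1, 1],
  "dp": [
    [0, 0, 0],
    [0, 0, 0],
    [0, 0, 0]
  ],
  "rotation": [
    [0, 0, 0],
    [0, 0, 0],
    [0, 0, 0]
  ]
}}

```text
time: 43.7
eef_pos: [0.5303, 0.3222, 0.1301]
ee_rot: [[-0.044, 0.999, 0.004], [0.999, 0.044, 0.003], [0.003, 0.004, -1.0]]
force: [-0.3, -0.5, 0.0]
gripper_width: 0.535
```

```bash
python3 - <<'E'
from h import *
plan((.529,.3214,.25),92.5,.03)
print(status.observe()['force'],status.observe()['gripper_width'])
E
```

```text
t 43.7 at [0.5303 0.3222 0.1301] yaw 92.51879036492399 dist 0.11992888325386787 rows 4
dp [[-0.0001, -0.0002, -0.03], [-0.0001, -0.0002, -0.03], [-0.0001, -0.0003, -0.03], [-0.0002, -0.0003, -0.03]]
rot [[0.06, -0.04, 0.0], [0.06, -0.04, 0.0], [0.06, -0.04, 0.0], [0.06, -0.04, 0.0]]
[-0.2524 -0.4716  0.0471] 0.5350111450825559
```

{"method": "drive_tool", "body": {
  "fingers": [1, 1, 1, 1, 1, 1, 1, 1, 1],
  "dp": [
    [0, 0, -0.01],
    [0, 0, -0.02],
    [0, 0, -0.03],
    [0, 0, -0.035],
    [0, 0, -0.035],
    [0, 0, -0.025],
    [0, 0, -0.01],
    [0, 0, 0],
    [0, 0, 0]
  ],
  "rotation": [
    [0, 0, 0],
    [0, 0, 0],
    [0.1, 0, 0],
    [0.1, 0, 0],
    [0, 0, 0],
    [0, 0, 0],
    [0, 0, 0],
    [0, 0, 0],
    [0, 0, 0]
  ]
}}

```text
time: 44.6
eef_pos: [0.5283, 0.3207, 0.3029]
ee_rot: [[-0.045, 0.999, -0.003], [0.999, 0.045, 0.001], [0.001, -0.003, -1.0]]
force: [-0.4, -1.2, -3.7]
gripper_width: 0.533
```

```bash
python3 - <<'E'
from h import *
plan((.46,-.15,.28),85,.038)
print(status.observe()['force'],status.observe()['gripper_width'])
E
```

```text
t 44.6 at [0.5283 0.3207 0.3029] yaw 92.57094867228801 dist 0.47620692888022514 rows 13
dp [[-0.0359, -0.0069, 0.0017], [-0.036, -0.0065, 0.0017], [-0.0361, -0.0061, 0.0017], [-0.0361, -0.0058, 0.0017], [-0.0362, -0.0054, 0.0017], [-0.0362, -0.005, 0.0017], [-0.0363, -0.0047, 0.0017], [-0.0363, -0.0043, 0.0017], [-0.0364, -0.0039, 0.0017], [-0.0364, -0.0036, 0.0017], [-0.0364, -0.0032, 0.0018], [-0.0365, -0.0028, 0.0018], [-0.0365, -0.0025, 0.0018]]
rot [[-0.01, -0.0, 0.58], [-0.01, -0.0, 0.58], [-0.01, -0.0, 0.58], [-0.01, -0.0, 0.58], [-0.01, -0.0, 0.58], [-0.01, -0.0, 0.58], [-0.01, -0.0, 0.58], [-0.01, -0.0, 0.58], [-0.01, -0.0, 0.58], [-0.01, -0.0, 0.58], [-0.01, -0.0, 0.58], [-0.01, -0.0, 0.58], [-0.01, -0.0, 0.58]]
[-0.4073 -1.1984 -3.6989] 0.5334626160187261
```

{"method": "drive_tool", "body": {
  "fingers": [1, 1, 1, 1, 1, 1, 1, 1, 1, 1],
  "dp": [
    [-0.015, -0.004, 0],
    [-0.03, -0.006, 0],
    [-0.036, -0.006, 0],
    [-0.036, -0.006, 0],
    [-0.036, -0.005, 0],
    [-0.036, -0.005, 0],
    [-0.036, -0.005, 0],
    [-0.036, -0.004, 0],
    [-0.036, -0.004, 0],
    [-0.036, -0.004, 0]
  ],
  "rotation": [
    [0, 0, 0.5],
    [0, 0, 0.5],
    [0, 0, 0.5],
    [0, 0, 0.5],
    [0, 0, 0.5],
    [0, 0, 0.5],
    [0, 0, 0.5],
    [0, 0, 0.5],
    [0, 0, 0.5],
    [0, 0, 0.5]
  ]
}}

```text
time: 45.6
eef_pos: [0.4688, -0.0276, 0.2887]
ee_rot: [[0.044, 0.999, -0.024], [0.999, -0.044, -0.003], [-0.004, -0.023, -1.0]]
force: [0.4, -1.7, -3.0]
gripper_width: 0.535
```

```bash
python3 - <<'E'
from h import *
plan((.43,-.17,.22),85,.035)
print(status.observe()['force'],status.observe()['gripper_width'])
E
```

```text
t 45.6 at [ 0.4688 -0.0276  0.2887] yaw 87.46909163095101 dist 0.16282669346932496 rows 5
dp [[-0.0287, -0.0062, 0.014], [-0.0288, -0.006, 0.0139], [-0.0289, -0.0058, 0.0139], [-0.0289, -0.0056, 0.0138], [-0.029, -0.0054, 0.0138]]
rot [[-0.27, 0.05, 0.49], [-0.27, 0.05, 0.49], [-0.27, 0.05, 0.49], [-0.27, 0.05, 0.49], [-0.27, 0.05, 0.49]]
[ 0.4249 -1.7113 -3.0421] 0.5351961386017572
```

{"method": "drive_tool", "body": {
  "fingers": [1, 1, 1, 1, 1, 1, 1, 1],
  "dp": [
    [-0.029, -0.006, 0.01],
    [-0.029, -0.006, 0.012],
    [-0.029, -0.006, 0.014],
    [-0.025, -0.006, 0.014],
    [-0.02, -0.005, 0.014],
    [-0.005, 0, 0.01],
    [0, 0, 0],
    [0, 0, 0]
  ],
  "rotation": [
    [-0.3, 0, 0.5],
    [-0.3, 0, 0.5],
    [-0.3, 0, 0.5],
    [-0.3, 0, 0.5],
    [-0.2, 0, 0.5],
    [0, 0, 0],
    [0, 0, 0],
    [0, 0, 0]
  ]
}}

```text
time: 46.4
eef_pos: [0.4178, -0.1744, 0.2054]
ee_rot: [[0.103, 0.995, -0.011], [0.995, -0.103, -0.002], [-0.003, -0.01, -1.0]]
force: [-0.2, 0.0, -2.1]
gripper_width: 0.528
```

```bash
python3 - <<'E'
from h import *
plan((.42,-.17,.12),85,.02)
print(status.observe()['force'],status.observe()['gripper_width'])
E
```

```text
t 46.4 at [ 0.4178 -0.1744  0.2054] yaw 84.09648338944203 dist 0.08549450789721576 rows 5
dp [[0.001, 0.0005, 0.0171], [0.001, 0.0005, 0.0171], [0.001, 0.0005, 0.0171], [0.0009, 0.0004, 0.0171], [0.0009, 0.0004, 0.0171]]
rot [[-0.12, 0.04, -0.18], [-0.12, 0.04, -0.18], [-0.12, 0.04, -0.18], [-0.12, 0.04, -0.18], [-0.12, 0.04, -0.18]]
[-0.1653  0.0291 -2.1323] 0.5282761341244473
```

{"method": "drive_tool", "body": {
  "fingers": [1, 1, 1, 1, 1, 1, 1, 1],
  "dp": [
    [0.001, 0, 0.017],
    [0.001, 0, 0.018],
    [0.001, 0, 0.018],
    [0.001, 0, 0.018],
    [0, 0, 0.014],
    [0, 0, 0.006],
    [0, 0, 0],
    [0, 0, 0]
  ],
  "rotation": [
    [-0.15, 0, 0],
    [-0.15, 0, 0],
    [-0.15, 0, 0],
    [-0.1, 0, 0],
    [0, 0, 0],
    [0, 0, 0],
    [0, 0, 0],
    [0, 0, 0]
  ]
}}

```text
time: 47.2
eef_pos: [0.4234, -0.164, 0.1152]
ee_rot: [[0.092, 0.996, 0.006], [0.996, -0.092, -0.003], [-0.002, 0.006, -1.0]]
force: [0.0, -0.3, -3.2]
gripper_width: 0.535
```

```bash
python3 - <<'E'
from h import *
plan((.42,-.17,.096),85,.02)
print(status.observe()['force'],status.observe()['gripper_width'])
crop(read_camera('scene'),210,110,160,120,5,'pics/r1.png')
E
```

```text
t 47.2 at [ 0.4234 -0.164   0.1152] yaw 84.69863840115731 dist 0.020398835537589748 rows 2
dp [[-0.0031, -0.0015, 0.0096], [-0.0031, -0.0014, 0.0096]]
rot [[0.17, 0.06, -0.15], [0.17, 0.06, -0.15]]
[ 0.0454 -0.2979 -3.1665] 0.5345007643333544
```

View pics/r1.png

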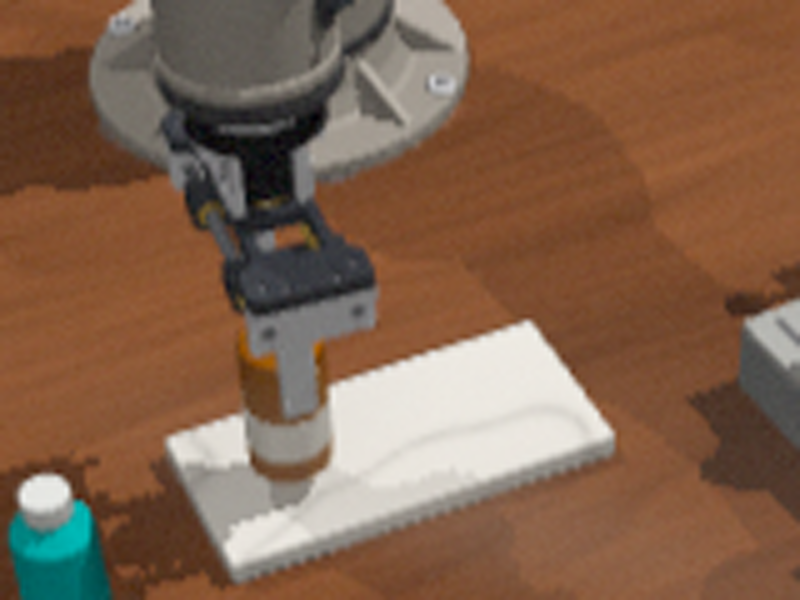

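Above the slab; final 20 mm down.

{"method": "drive_tool", "body": {
  "fingers": [1, 1, 1, 1, 1, 1, 1, 1],
  "dp": [
    [-0.003, -0.002, 0.006],
    [-0.003, -0.002, 0.006],
    [0, 0, 0.003],
    [0, 0, 0.001],
    [0, 0, 0.001],
    [0, 0, 0.001],
    [0, 0, 0],
    [0, 0, 0]
  ],
  "rotation": [
    [0.2, 0.1, 0],
    [0.15, 0.1, 0],
    [0, 0, 0],
    [0, 0, 0],
    [0, 0, 0],
    [0, 0, 0],
    [0, 0, 0],
    [0, 0, 0]
  ]
}}

```text
time: 48.05
eef_pos: [0.4194, -0.1707, 0.0972]
ee_rot: [[0.093, 0.996, 0.002], [0.996, -0.093, 0.001], [0.001, 0.002, -1.0]]
force: [1.3, 0.2, -2.9]
gripper_width: 0.539
```

```bash
python3 - <<'E'
from h import *
plan((.42,-.17,.096),85,.02)
print(status.observe()['force'],status.observe()['gripper_width'])
E
```

```text
t 48.05 at [ 0.4194 -0.1707  0.0972] yaw 84.65619242035271 dist 0.0015343617042918659 rows 1
dp [[0.0008, 0.0005, 0.0012]]
rot [[0.11, -0.06, -0.34]]
[ 1.3007  0.2078 -2.8852] 0.5385471908759736
```

{"method": "drive_tool", "body": {
  "fingers": [1, 1, 1, 1],
  "dp": [
    [0, 0, 0.001],
    [0, 0, 0.001],
    [0, 0, 0.001],
    [0, 0, 0.001]
  ],
  "rotation": [
    [0.1, 0, 0],
    [0, 0, 0],
    [0, 0, 0],
    [0, 0, 0]
  ]
}}

```text
time: 48.45
eef_pos: [0.4183, -0.1708, 0.0938]
ee_rot: [[0.093, 0.996, -0.002], [0.996, -0.093, 0.001], [0.001, -0.002, -1.0]]
force: [-14.2, 2.8, 25.9]
gripper_width: 0.531
```

{"method": "drive_tool", "body": {
  "fingers": [1, 1, 0.2, 0, -0.2, -0.4, -0.6, -0.6],
  "dp": [
    [0, 0, 0],
    [0, 0, 0],
    [0, 0, 0],
    [0, 0, 0],
    [0, 0, 0],
    [0, 0, 0],
    [0, 0, 0],
    [0, 0, 0]
  ],
  "rotation": [
    [0, 0, 0],
    [0, 0, 0],
    [0, 0, 0],
    [0, 0, 0],
    [0, 0, 0],
    [0, 0, 0],
    [0, 0, 0],
    [0, 0, 0]
  ]
}}

```text
time: 49.25
eef_pos: [0.4186, -0.1708, 0.0941]
ee_rot: [[0.093, 0.996, -0.001], [0.996, -0.093, 0.001], [0.001, -0.002, -1.0]]
force: [0.8, 0.1, -0.2]
gripper_width: 0.792
```

```bash
python3 - <<'E'
from h import *
plan((.42,-.17,.24),85,.02)
print(status.observe()['force'],status.observe()['gripper_width'])
cv2.imwrite('pics/r2.png',read_camera('wrist'))
E
```

```text
t 49.25 at [ 0.4186 -0.1708  0.0941] yaw 84.64488106241728 dist 0.14594485574978236 rows 8
dp [[0.0001, 0.0001, -0.0182], [0.0001, 0.0001, -0.0182], [0.0001, 0.0001, -0.0182], [0.0001, 0.0001, -0.0182], [0.0001, 0.0001, -0.0182], [0.0001, 0.0001, -0.0182], [0.0001, 0.0002, -0.0182], [0.0001, 0.0002, -0.0182]]
rot [[-0.01, -0.0, -0.04], [-0.01, -0.0, -0.04], [-0.01, -0.0, -0.04], [-0.01, -0.0, -0.04], [-0.01, -0.0, -0.04], [-0.01, -0.0, -0.04], [-0.01, -0.0, -0.04], [-0.01, -0.0, -0.04]]
[ 0.822   0.0602 -0.2078] 0.7924398851527246
```

View pics/r2.png

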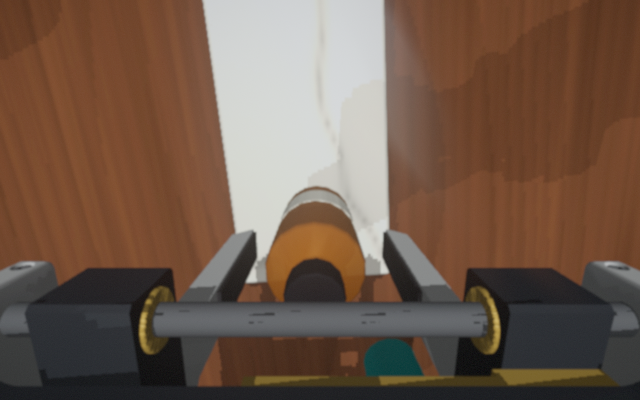

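{"method": "drive_tool", "body": {
  "fingers": [-0.6, -0.6, -0.8, -0.8, -0.8, -1, -1],
  "dp": [
    [0, 0, -0.015],
    [0, 0, -0.03],
    [0, 0, -0.035],
    [0, 0, -0.035],
    [0, 0, -0.035],
    [0, 0, -0.015],
    [0, 0, 0]
  ],
  "rotation": [
    [0, 0, 0],
    [0, 0, 0],
    [0, 0, 0],
    [0, 0, 0],
    [0, 0, 0],
    [0, 0, 0],
    [0, 0, 0]
  ]
}}

```text
time: 50.0
eef_pos: [0.4181, -0.1706, 0.2652]
ee_rot: [[0.093, 0.996, -0.003], [0.996, -0.093, 0.001], [0.001, -0.003, -1.0]]
force: [-0.2, 0.0, -0.1]
gripper_width: 0.991
```

```bash
python3 - <<'E'
from h import *
plan((.534,.185,.27),87,.042)
cv2.imwrite('pics/r3.png',read_camera('top'))
E
```

```text
t 50.0 at [ 0.4181 -0.1706  0.2652] yaw 84.66852293384258 dist 0.3740461241916488 rows 9
dp [[0.0405, 0.0091, -0.0005], [0.0405, 0.0093, -0.0005], [0.0405, 0.0095, -0.0005], [0.0404, 0.0097, -0.0005], [0.0404, 0.0099, -0.0005], [0.0403, 0.0101, -0.0005], [0.0403, 0.0102, -0.0005], [0.0402, 0.0104, -0.0005], [0.0402, 0.0106, -0.0005]]
rot [[-0.02, -0.01, -0.26], [-0.02, -0.01, -0.26], [-0.02, -0.01, -0.26], [-0.02, -0.01, -0.26], [-0.02, -0.01, -0.26], [-0.02, -0.01, -0.26], [-0.02, -0.01, -0.26], [-0.02, -0.01, -0.26], [-0.02, -0.01, -0.26]]
```

View pics/r3.png

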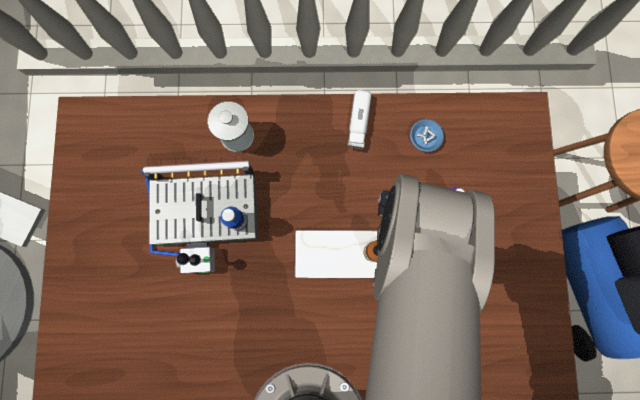

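The blue bottle was knocked aside on the grate; re-measuring.

```bash
python3 - <<'E'
from h import *
t=read_camera('top');crop(t,140,150,130,100,6,'pics/s1.png');s=read_camera('scene');crop(s,330,100,160,120,5,'pics/s2.png')
E
```

View pics/s1.png

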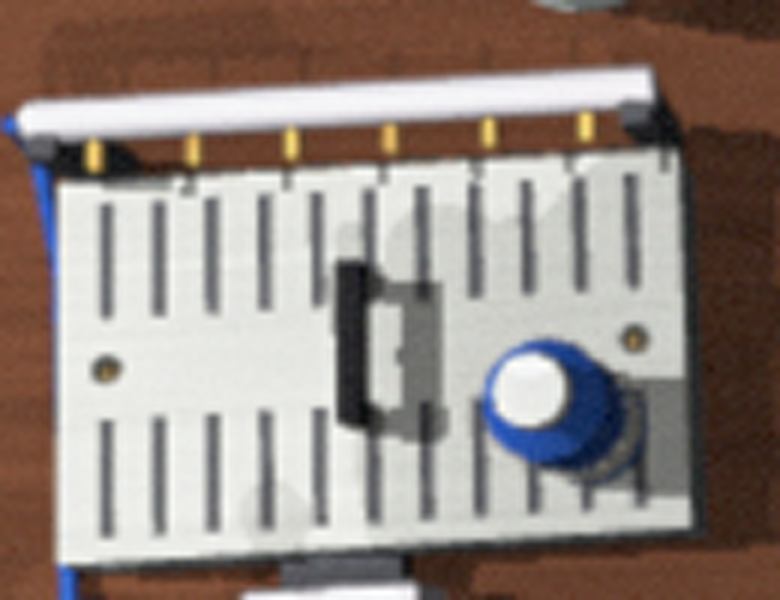

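View pics/s2.png

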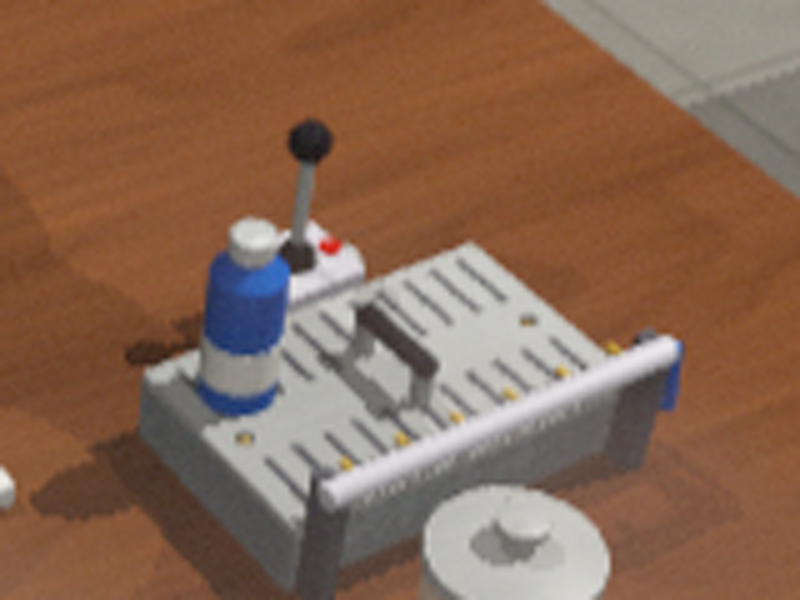

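```bash
python3 - <<'E'
from h import *
t=camera_params('top');s=camera_params('scene');z=.175
print(ray(t,(531.5/6-.5+140,389.5/6-.5+150),z),ray(s,(255.5/5-.5+330,234/5-.5+100),z))
plan((.5,.157,.27),87,.042)
E
```

```text
[0.4967 0.167  0.175 ] [0.4986 0.1686 0.175 ]
t 50.15 at [ 0.4169 -0.1702  0.2624] yaw 84.67002826207323 dist 0.3377238453280969 rows 9
dp [[0.0371, 0.0058, -0.0008], [0.037, 0.006, -0.0008], [0.037, 0.0062, -0.0008], [0.037, 0.0063, -0.0008], [0.037, 0.0065, -0.0008], [0.0369, 0.0067, -0.0008], [0.0369, 0.0068, -0.0008], [0.0369, 0.007, -0.0008], [0.0368, 0.0072, -0.0008]]
rot [[-0.05, -0.01, -0.26], [-0.05, -0.01, -0.26], [-0.05, -0.01, -0.26], [-0.05, -0.01, -0.26], [-0.05, -0.01, -0.26], [-0.05, -0.01, -0.26], [-0.05, -0.01, -0.26], [-0.05, -0.01, -0.26], [-0.05, -0.01, -0.26]]
```

{"method": "drive_tool", "body": {
  "fingers": [-1, -1, -1, -1, -1, -1, -1, -1, -1, -1],
  "dp": [
    [0.02, 0.004, -0.001],
    [0.037, 0.006, -0.002],
    [0.038, 0.006, -0.001],
    [0.038, 0.006, -0.001],
    [0.038, 0.006, -0.001],
    [0.038, 0.006, -0.001],
    [0.037, 0.006, -0.001],
    [0.037, 0.007, -0.001],
    [0.025, 0.007, 0],
    [0.01, 0.003, 0]
  ],
  "rotation": [
    [0, 0, -0.26],
    [0, 0, -0.26],
    [0, 0, -0.26],
    [0, 0, -0.26],
    [0, 0, -0.26],
    [0, 0, -0.26],
    [0, 0, -0.26],
    [0, 0, -0.26],
    [0, 0, 0],
    [0, 0, 0]
  ]
}}

```text
time: 51.15
eef_pos: [0.4937, 0.1526, 0.2566]
ee_rot: [[0.06, 0.998, -0.029], [0.998, -0.06, 0.004], [0.002, -0.029, -1.0]]
force: [0.6, -0.5, -0.0]
gripper_width: 1.0
```

{"method": "drive_tool", "body": {
  "fingers": [-1, -1, -1],
  "dp": [
    [0, 0, 0],
    [0, 0, 0],
    [0, 0, 0]
  ],
  "rotation": [
    [0, 0, 0],
    [0, 0, 0],
    [0, 0, 0]
  ]
}}

```text
time: 51.45
eef_pos: [0.4926, 0.1512, 0.2537]
ee_rot: [[0.06, 0.998, -0.034], [0.998, -0.06, 0.003], [0.001, -0.034, -0.999]]
force: [0.3, -0.3, -0.4]
gripper_width: 1.003
```

```bash
python3 - <<'E'
from h import *
p=camera_params('wrist');im=read_camera('wrist');cv2.imwrite('pics/s3.png',im)
print('blue',proj(p,(.498,.168,.175)))
plan((.498,.168,.2),87,.03)
E
```

```text
blue [[328.4477 195.6394]]
t 51.5 at [0.4926 0.151  0.2538] yaw 86.55135751199431 dist 0.05665921027525163 rows 2
dp [[0.0086, 0.0031, 0.0268], [0.0086, 0.0027, 0.0268]]
rot [[-0.96, -0.02, -0.22], [-0.96, -0.02, -0.22]]
```

View pics/s3.png

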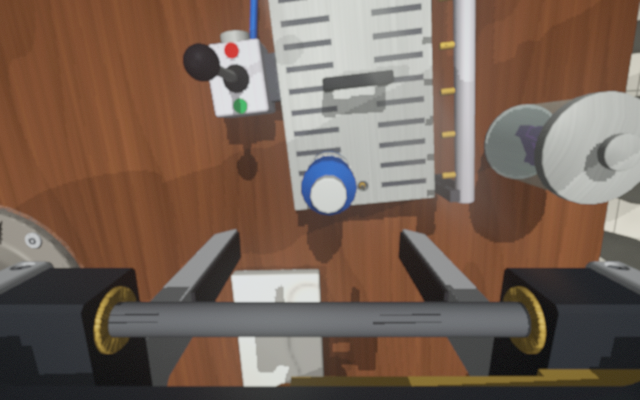

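{"method": "drive_tool", "body": {
  "fingers": [-1, -1, -1, -1],
  "dp": [
    [0.009, 0.003, 0.02],
    [0.009, 0.003, 0.022],
    [0, 0, 0],
    [0, 0, 0]
  ],
  "rotation": [
    [-0.96, 0, -0.2],
    [-0.96, 0, -0.2],
    [0, 0, 0],
    [0, 0, 0]
  ]
}}

```text
time: 51.9
eef_pos: [0.4995, 0.1645, 0.2122]
ee_rot: [[0.059, 0.998, 0.003], [0.998, -0.059, -0.0], [-0.0, 0.003, -1.0]]
force: [-0.6, -0.0, -0.5]
gripper_width: 0.995
```

```bash
python3 - <<'E'
from h import *
plan((.498,.168,.127),87,.03)
E
```

```text
t 51.9 at [0.4995 0.1645 0.2122] yaw 86.61099818998997 dist 0.08529301143547001 rows 3
dp [[0.0011, -0.0006, 0.0284], [0.0011, -0.0006, 0.0284], [0.0011, -0.0006, 0.0284]]
rot [[0.06, 0.01, -0.13], [0.06, 0.01, -0.13], [0.06, 0.01, -0.13]]
```

{"method": "drive_tool", "body": {
  "fingers": [-1, -1, -1, -1, -1, -1],
  "dp": [
    [0.002, -0.001, 0.022],
    [0.001, -0.001, 0.025],
    [0, 0, 0.02],
    [0, 0, 0.01],
    [0, 0, 0],
    [0, 0, 0]
  ],
  "rotation": [
    [0.1, 0, 0],
    [0, 0, 0],
    [0, 0, 0],
    [0, 0, 0],
    [0, 0, 0],
    [0, 0, 0]
  ]
}}

```text
time: 52.5
eef_pos: [0.5015, 0.1641, 0.1399]
ee_rot: [[0.065, 0.998, 0.008], [0.998, -0.065, 0.0], [0.001, 0.008, -1.0]]
force: [0.2, 0.3, -0.1]
gripper_width: 1.002
```

```bash
python3 - <<'E'
from h import *
plan((.498,.168,.127),87,.03)
im=read_camera('wrist');cv2.imwrite('pics/s4.png',im)
E
```

```text
t 52.5 at [0.5015 0.1641 0.1399] yaw 86.2512749952038 dist 0.013898565349131389 rows 1
dp [[0.0037, -0.0039, 0.0128]]
rot [[0.43, -0.04, -0.75]]
```

View pics/s4.png

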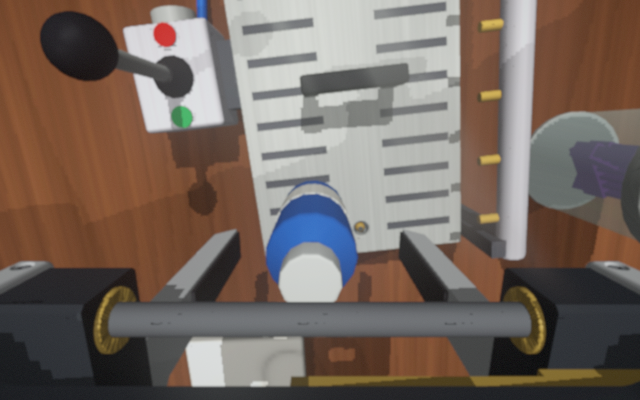

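{"method": "drive_tool", "body": {
  "fingers": [-1, -1, -1, 0, 1, 1, 1, 1, 1, 1],
  "dp": [
    [0.004, -0.0045, 0.011],
    [0, 0, 0],
    [0, 0, 0],
    [0, 0, 0],
    [0, 0, 0],
    [0, 0, 0],
    [0, 0, 0],
    [0, 0, 0],
    [0, 0, 0],
    [0, 0, 0]
  ],
  "rotation": [
    [0.4, 0, -0.5],
    [0, 0, 0],
    [0, 0, 0],
    [0, 0, 0],
    [0, 0, 0],
    [0, 0, 0],
    [0, 0, 0],
    [0, 0, 0],
    [0, 0, 0],
    [0, 0, 0]
  ]
}}

```text
time: 53.55
eef_pos: [0.4983, 0.1691, 0.1304]
ee_rot: [[0.056, 0.998, 0.003], [0.998, -0.056, 0.001], [0.002, 0.003, -1.0]]
force: [-0.5, -0.1, -1.0]
gripper_width: 0.507
```

{"method": "drive_tool", "body": {
  "fingers": [1, 1, 1],
  "dp": [
    [0, 0, 0],
    [0, 0, 0],
    [0, 0, 0]
  ],
  "rotation": [
    [0, 0, 0],
    [0, 0, 0],
    [0, 0, 0]
  ]
}}

```text
time: 53.85
eef_pos: [0.4983, 0.1692, 0.1305]
ee_rot: [[0.056, 0.998, 0.003], [0.998, -0.056, 0.002], [0.002, 0.003, -1.0]]
force: [-0.6, 0.1, 0.2]
gripper_width: 0.506
```

```bash
python3 - <<'E'
from h import *
plan((.498,.168,.127),87,.03)
im=read_camera('wrist');cv2.imwrite('pics/s5.png',im);print(status.observe()['force'])
E
```

```text
t 53.85 at [0.4983 0.1692 0.1305] yaw 86.78478746280278 dist 0.0036529794355869413 rows 1
dp [[-0.0012, -0.0002, 0.0035]]
rot [[0.19, -0.1, -0.22]]
[ 0.5511  0.1276 -0.5026]
```

View pics/s5.png

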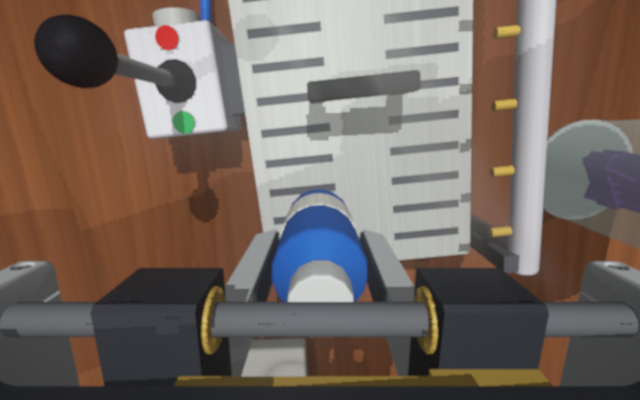

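{"method": "drive_tool", "body": {
  "fingers": [1, 1, 1, 1, 1, 1, 1, 1],
  "dp": [
    [0, 0, -0.01],
    [0, 0, -0.02],
    [0, 0, -0.03],
    [0, 0, -0.03],
    [0, 0, -0.025],
    [0, 0, -0.01],
    [0, 0, 0],
    [0, 0, 0]
  ],
  "rotation": [
    [0, 0, 0],
    [0, 0, 0],
    [0.1, 0, 0],
    [0.1, 0, 0],
    [0, 0, 0],
    [0, 0, 0],
    [0, 0, 0],
    [0, 0, 0]
  ]
}}

```text
time: 54.7
eef_pos: [0.4964, 0.1686, 0.2616]
ee_rot: [[0.055, 0.998, -0.003], [0.998, -0.055, 0.001], [0.001, -0.003, -1.0]]
force: [0.1, -0.7, -2.4]
gripper_width: 0.511
```

```bash
python3 - <<'E'
from h import *
plan((.43,-.075,.22),86,.035);print(status.observe()['force'],status.observe()['gripper_width'])
E
```

```text
t 54.7 at [0.4964 0.1686 0.2616] yaw 86.83757250959471 dist 0.2558652676916451 rows 8
dp [[-0.0309, -0.0066, 0.0052], [-0.0309, -0.0065, 0.0052], [-0.0309, -0.0065, 0.0052], [-0.0309, -0.0064, 0.0052], [-0.0309, -0.0064, 0.0052], [-0.0309, -0.0063, 0.0052], [-0.0309, -0.0063, 0.0052], [-0.0309, -0.0062, 0.0052]]
rot [[-0.02, -0.01, 0.1], [-0.02, -0.01, 0.1], [-0.02, -0.01, 0.1], [-0.02, -0.01, 0.1], [-0.02, -0.01, 0.1], [-0.02, -0.01, 0.1], [-0.02, -0.01, 0.1], [-0.02, -0.01, 0.1]]
[ 0.0615 -0.6648 -2.353 ] 0.5105580953984887
```

{"method": "drive_tool", "body": {
  "fingers": [1, 1, 1, 1, 1, 1, 1, 1, 1, 1],
  "dp": [
    [-0.015, -0.003, -0.001],
    [-0.028, -0.006, -0.002],
    [-0.03, -0.007, -0.001],
    [-0.03, -0.007, -0.001],
    [-0.03, -0.007, -0.001],
    [-0.03, -0.007, -0.001],
    [-0.03, -0.006, -0.001],
    [-0.025, -0.005, 0],
    [-0.012, -0.003, 0],
    [0, 0, 0]
  ],
  "rotation": [
    [0, 0, 0.1],
    [0, 0, 0.1],
    [-0.1, 0, 0.1],
    [-0.1, 0, 0.1],
    [-0.1, 0, 0.1],
    [-0.1, 0, 0.1],
    [-0.1, 0, 0.1],
    [-0.1, 0, 0],
    [0, 0, 0],
    [0, 0, 0]
  ]
}}

```text
time: 55.7
eef_pos: [0.4187, -0.0734, 0.2582]
ee_rot: [[0.071, 0.997, -0.011], [0.997, -0.071, 0.0], [-0.001, -0.011, -1.0]]
force: [0.5, 0.0, -2.8]
gripper_width: 0.508
```

{"method": "drive_tool", "body": {
  "fingers": [1, 1],
  "dp": [
    [0, 0, 0],
    [0, 0, 0]
  ],
  "rotation": [
    [0, 0, 0],
    [0, 0, 0]
  ]
}}

```text
time: 55.9
eef_pos: [0.4178, -0.0732, 0.2571]
ee_rot: [[0.072, 0.997, -0.013], [0.997, -0.072, 0.001], [-0.0, -0.013, -1.0]]
force: [-1.2, 0.2, -2.6]
gripper_width: 0.506
```

```bash
python3 - <<'E'
from h import *
plan((.425,-.08,.15),86,.02);print(status.observe()['force'],status.observe()['gripper_width'])
crop(read_camera('scene'),210,90,160,120,5,'pics/t1.png')
E
```

```text
t 55.9 at [ 0.4178 -0.0732  0.2571] yaw 85.87745525185578 dist 0.10754577777698773 rows 6
dp [[-0.001, 0.0015, 0.0178], [-0.001, 0.0015, 0.0178], [-0.001, 0.0014, 0.0178], [-0.001, 0.0014, 0.0178], [-0.001, 0.0014, 0.0178], [-0.001, 0.0013, 0.0178]]
rot [[-0.13, 0.0, -0.02], [-0.13, 0.0, -0.02], [-0.13, 0.0, -0.02], [-0.13, 0.0, -0.02], [-0.13, 0.0, -0.02], [-0.13, 0.0, -0.02]]
[-1.1578  0.2384 -2.5897] 0.5058375383710573
```

View pics/t1.png

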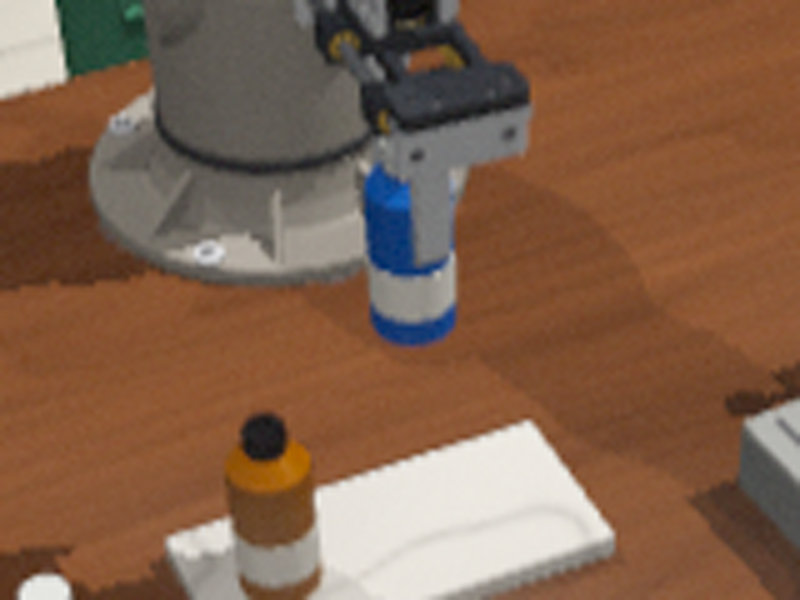

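Clear of the amber bottle. Descend.

{"method": "drive_tool", "body": {
  "fingers": [1, 1, 1, 1, 1, 1, 1, 1, 1],
  "dp": [
    [-0.001, 0.0015, 0.016],
    [-0.001, 0.0015, 0.02],
    [-0.001, 0.0015, 0.022],
    [-0.001, 0.001, 0.022],
    [0, 0, 0.022],
    [0, 0, 0.016],
    [0, 0, 0.007],
    [0, 0, 0],
    [0, 0, 0]
  ],
  "rotation": [
    [-0.15, 0, 0],
    [-0.15, 0, 0],
    [-0.15, 0, 0],
    [-0.1, 0, 0],
    [0, 0, 0],
    [0, 0, 0],
    [0, 0, 0],
    [0, 0, 0],
    [0, 0, 0]
  ]
}}

```text
time: 56.85
eef_pos: [0.4252, -0.0712, 0.1279]
ee_rot: [[0.061, 0.998, -0.001], [0.998, -0.061, 0.002], [0.002, -0.001, -1.0]]
force: [-0.2, -0.2, -2.2]
gripper_width: 0.507
```

```bash
python3 - <<'E'
from h import *
plan((.423,-.08,.098),86,.02);print(status.observe()['force'],status.observe()['gripper_width'])
E
```

```text
t 56.85 at [ 0.4252 -0.0712  0.1279] yaw 86.51759825740554 dist 0.031291928319104774 rows 2
dp [[-0.0045, -0.0008, 0.015], [-0.0045, -0.0008, 0.015]]
rot [[-0.04, -0.05, 0.26], [-0.04, -0.05, 0.26]]
[-0.1526 -0.1942 -2.1558] 0.5066225441706875
```

{"method": "drive_tool", "body": {
  "fingers": [1, 1, 1, 1, 1, 1, 1, 1],
  "dp": [
    [-0.002, -0.001, 0.008],
    [-0.002, -0.001, 0.01],
    [0, 0, 0.006],
    [0, 0, 0.003],
    [0, 0, 0.001],
    [0, 0, 0],
    [0, 0, 0],
    [0, 0, 0]
  ],
  "rotation": [
    [0, 0, 0],
    [0, 0, 0],
    [0, 0, 0],
    [0, 0, 0],
    [0, 0, 0],
    [0, 0, 0],
    [0, 0, 0],
    [0, 0, 0]
  ]
}}

```text
time: 57.65
eef_pos: [0.4242, -0.0755, 0.0994]
ee_rot: [[0.061, 0.998, 0.002], [0.998, -0.061, 0.001], [0.001, 0.002, -1.0]]
force: [-0.1, 0.2, -2.1]
gripper_width: 0.51
```

```bash
python3 - <<'E'
from h import *
plan((.423,-.08,.0955),86,.02);print(status.observe()['force'],status.observe()['gripper_width'])
E
```

```text
t 57.65 at [ 0.4242 -0.0755  0.0994] yaw 86.50812782062476 dist 0.006108218621130211 rows 1
dp [[-0.0046, -0.0009, 0.0039]]
rot [[0.11, -0.08, 0.51]]
[-0.0802  0.2411 -2.1289] 0.5097073849798578
```

{"method": "drive_tool", "body": {
  "fingers": [1, 1, 1, 1],
  "dp": [
    [0, 0, 0.001],
    [0, 0, 0.001],
    [0, 0, 0.001],
    [0, 0, 0.0005]
  ],
  "rotation": [
    [0.1, 0, 0],
    [0, 0, 0],
    [0, 0, 0],
    [0, 0, 0]
  ]
}}

```text
time: 58.05
eef_pos: [0.4245, -0.0755, 0.0961]
ee_rot: [[0.061, 0.998, 0.001], [0.998, -0.061, 0.001], [0.001, 0.001, -1.0]]
force: [0.3, 0.3, -0.9]
gripper_width: 0.507
```

{"method": "drive_tool", "body": {
  "fingers": [1, 1],
  "dp": [
    [0, 0, 0.001],
    [0, 0, 0.0005]
  ],
  "rotation": [
    [0, 0, 0],
    [0, 0, 0]
  ]
}}

```text
time: 58.25
eef_pos: [0.4244, -0.0755, 0.0952]
ee_rot: [[0.061, 0.998, 0.001], [0.998, -0.061, 0.001], [0.001, 0.001, -1.0]]
force: [-8.9, 0.8, 25.8]
gripper_width: 0.508
```

{"method": "drive_tool", "body": {
  "fingers": [1, 1, 0.2, 0, -0.2, -0.4, -0.6, -0.6],
  "dp": [
    [0, 0, 0],
    [0, 0, 0],
    [0, 0, 0],
    [0, 0, 0],
    [0, 0, 0],
    [0, 0, 0],
    [0, 0, 0],
    [0, 0, 0]
  ],
  "rotation": [
    [0, 0, 0],
    [0, 0, 0],
    [0, 0, 0],
    [0, 0, 0],
    [0, 0, 0],
    [0, 0, 0],
    [0, 0, 0],
    [0, 0, 0]
  ]
}}

```text
time: 59.05
eef_pos: [0.4248, -0.0755, 0.0954]
ee_rot: [[0.061, 0.998, 0.001], [0.998, -0.061, 0.001], [0.001, 0.001, -1.0]]
force: [-0.1, -0.2, -0.7]
gripper_width: 0.792
```

{"method": "drive_tool", "body": {
  "fingers": [-0.6, -0.6, -0.6, -0.6, -0.6, -0.6, -0.6, -0.6],
  "dp": [
    [0, 0, -0.015],
    [0, 0, -0.025],
    [0, 0, -0.03],
    [0, 0, -0.03],
    [0, 0, -0.035],
    [0, 0, -0.025],
    [0, 0, 0],
    [0, 0, 0]
  ],
  "rotation": [
    [0, 0, 0],
    [0, 0, 0],
    [0, 0, 0],
    [0, 0, 0],
    [0, 0, 0],
    [0, 0, 0],
    [0, 0, 0],
    [0, 0, 0]
  ]
}}

```text
time: 59.85
eef_pos: [0.4237, -0.0754, 0.2614]
ee_rot: [[0.061, 0.998, 0.0], [0.998, -0.061, 0.001], [0.001, -0.0, -1.0]]
force: [0.3, -0.0, -0.4]
gripper_width: 0.803
```

{"method": "drive_tool", "body": {
  "fingers": [-0.6, -0.6, -0.6, -0.6, -0.6, -0.6, -0.6, -0.6],
  "dp": [
    [0.01, 0.01, -0.01],
    [0.02, 0.03, 0],
    [0.02, 0.035, 0],
    [0.03, 0.035, 0],
    [0.03, 0.03, 0],
    [0.03, 0.02, 0],
    [0, 0, 0],
    [0, 0, 0]
  ],
  "rotation": [
    [0, 0, 0],
    [0, 0, 0],
    [0, 0, 0],
    [0, 0, 0],
    [0, 0, 0],
    [0, 0, 0],
    [0, 0, 0],
    [0, 0, 0]
  ]
}}

```text
time: 60.65
eef_pos: [0.5997, 0.065, 0.2661]
ee_rot: [[0.063, 0.998, -0.008], [0.998, -0.063, 0.004], [0.004, -0.009, -1.0]]
force: [-0.3, -0.0, 0.2]
gripper_width: 0.8
```

```bash
python3 - <<'E'
from h import *
plan((.423,-.08,.0955),86,.2)
cv2.imwrite('pics/u1.png',read_camera('scene'));cv2.imwrite('pics/u2.png',read_camera('top'))
E
```

```text
t 60.65 at [0.5997 0.065  0.2661] yaw 86.40956175893935 dist 0.28522687930993323 rows 2
dp [[-0.0782, -0.0829, 0.0857], [-0.0783, -0.083, 0.0855]]
rot [[-0.25, -0.1, 0.21], [-0.25, -0.1, 0.21]]
```

View pics/u1.png

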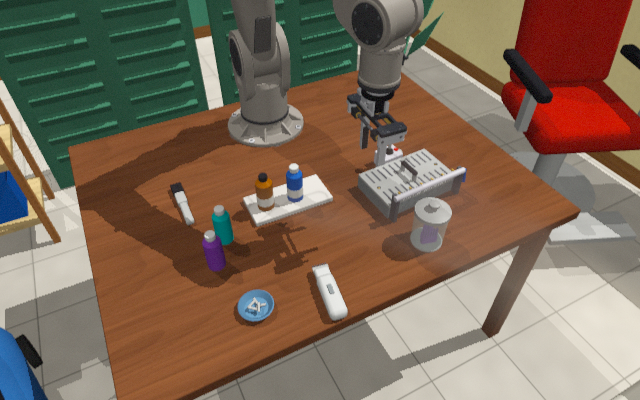

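View pics/u2.png

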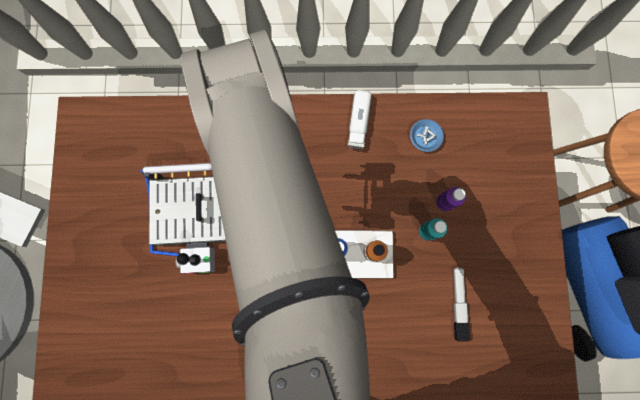

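```bash
python3 - <<'E'
from h import *
s=read_camera('scene');crop(s,230,130,240,140,3,'pics/v1.png')
E
```

```text
(no output)
```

View pics/v1.png

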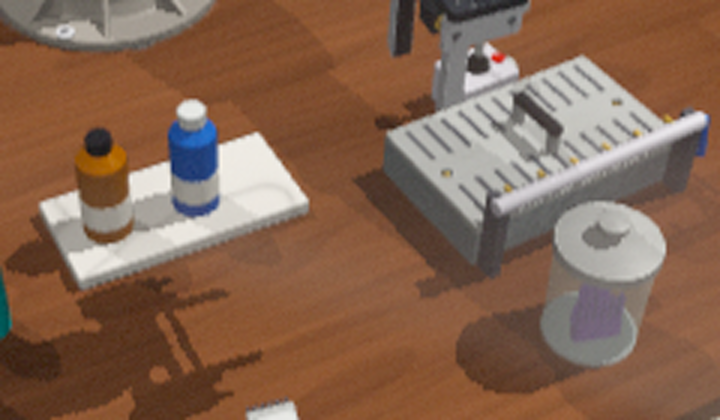

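Both bottles are upright and well on the slab, the grate is flush with pins in its holes, and the gripper is clear of everything.

```bash
python3 -c "
from plant import order
print(order.job_done())"
```

```text
the job is handed in; nothing more can be done
None
```

I finished the job and handed it in at about 61 s of the 210 s allowed. No verdict was reported.

- **Grate:** I lowered it over both pins until it touched the rim. The wrist camera showed both pins in their holes, and the grate sits flush.
- **Bottles present:** only the amber and blue bottles were there. I treated the purple and teal bottles as look-alikes and never handled them.
- **Air lever:** with both bottles standing on the grate, I pushed it to the green side at about 0.46 rad or more and held it for about 4 s. I then followed it back slowly until it stood upright, and it was never pushed toward red.
- **Disturbance:** after the lever was released, while I was moving the amber bottle, the blue bottle was knocked a few centimetres but stayed upright on the grate. I measured its new position before picking it up.
- **Last checks:** both bottles stand upright on the slab, about 20 mm or more inside its edges. The grate is in place, the canister, clipper, brush and dish look unmoved, and the gripper is open and clear of everything.
- **Not clean:**
  - In the last scene picture the gripper hides most of the lever. The top view from just before still shows its ball at the upright position.
  - The wrist force peaked at about 26 N upward when each bottle touched the slab, but no bottle tipped.

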